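# Building up and gauging a candlestick stem

## Robot

A 6-joint arm with a two-finger parallel gripper is mounted at the origin on the work surface. World frame = base frame: x ahead of the robot, y to its left, z up, the work surface at z = 0. Lengths are in m, angles in degrees, forces in N, time in s.
With the tool pointing down it reaches from about 0.4 to 0.825 m from the base axis. Payload 7 kg.
Tool frame: the origin (TCP) lies midway between the tips of the shut fingers; the grasp point (between the pads) lies 19 mm behind it; z points along the fingers, y is the direction in which the jaws open and shut (so a half turn about z gives the same grasp; the last joint's range is limited). The gripper opens to 88 mm and grips with 3 to 60 N. Pads are 19 mm wide; open, the fingers measure 130 mm over their backs; the gripper's body (78 mm by 193 mm) begins 47 mm behind the grasp point.
Start: joints at [91.564, 20.546, 0.682, 0, -70.136, -16.507], TCP at [0.174, 0.652, 0.227] pointing down, gripper open.
Joint ranges: [-176.03, 176.03], [-82.01, 121.73], [-58.28, 71.71], [-173.87, 95.51], [-174.79, -0.11], [-173.66, 173.66]. Speed limits (degrees/s): [136.94, 136.94, 172.46, 180, 180, 180].

## Interface

Orientations are given as [roll, pitch, yaw] about the fixed x, y, z axes, in that order (R = Rz(yaw) Ry(pitch) Rx(roll)).
In Python, from plant import r gives the robot as it stands. The module is installed in compiled form; this text tells all that it offers.
- The arm moves only by the tool send_rows, never from a script. Its argument "motion" is a list of rows, each an object with "travel": the shift along the tool's x, y, z in m, a list of three; "spin": the turn about the tool's z in degrees. In form: [{"travel": [tx, ty, tz], "spin": spin}, ...]. A call has 1 to 5 rows; each row shifts and turns the pose as measured when the row begins, along the tool's axes as they then stand; what a row does not reach is not made up. A row lasts 1/12 s, in which the tool goes at most 41.7 mm and 7.16 degrees, less where a joint would pass 70% of its speed; a pose out of reach is approached as far as the arm can. A call is refused whole if a number of a shift passes 0.0417 or a number of a turn 7.16, either way. A call with a gripper value outside its range is refused whole. "gripper" is the gripper command: -1 is shut, 1 is fully open, values between are in proportion, set as the call begins (left out, the last holds). The fingers move at their own pace and stop on an object; "squeeze" is the grip in N (left out, the last holds). Time passes only in rows, so rows that do not move let the fingers close. It gives the time, the measured TCP pose, the force and the opening at its end, in the units of the state.
- r.get_state(): the state, without advancing time (a new reading comes with each control period).
- r.capture(name): name is "scene" or "top" or "wrist"; returns (picture, depth): 480x640x3 uint8, blue, green, red; 480x640 float32, m along the optical axis (not along the pixel's ray), 0 where there is no reading.
- r.get_calibration(name): a dict with "fov_y" (degrees; the focal length in pixels is half the picture's height over the tangent of half this angle, whatever the lens; pixels are square), "cx", "cy" (the principal point, pixels), "origin" and "orientation" of the camera in the world. Camera axes: x right, y down, z forward; pixel columns grow to the right and rows downward; lengths in m; the calibration is good to about 2 mm. A picture is of the moment at which its call begins: read the wrist's pose just before it. get_calibration takes no time and is no camera call; for the wrist camera it gives the pose at the moment of the call.
- r.close_job(): hands the job in, once; it reports no verdict.
Trained networks look in the newest picture that a camera, given by its name, has taken for a name from the list of things; names that differ only in an ending like _2 or _b are one class to them, and where a whole thing is asked for, a point or a joint stands for the part that bears it (a point fixed in the world has none). Each returns a list of dicts, best first, with "conf" (0 to 1); they miss things now and then, are a little off and sometimes report something else, mostly with a low value. They report only what shows in the picture. A call takes as long as a camera call. They do not tell look-alikes from the thing itself.
- r.boxes_of(camera, target): "at" ([x, y, z] in m, in the coordinates of the camera as it stood for that picture, good to about 4 mm: the middle of the surface that is visible of it).
- r.pinpoint(camera, target): "at" ([x, y, z] in m, in the coordinates of the camera as it stood for that picture, good to about 4 mm: a listed point, or the origin of a listed thing).
The state is a dict: "time_s": time; "joints": joint angles; "qd": joint speeds; "joint_torque": joint torques, N m; "tcp_pos": TCP position; "eef_rot": TCP orientation; "contact_force": force on the tool from outside, world axes, zero at the start; "moment": the same for the moment, N m; "gripper_width": finger opening in m.
Only numpy, scipy, OpenCV 4.12 (cv2) and the standard library are available. Lean on these libraries where they do the work, as an engineer would, in place of code of your own. Each camera call takes 0.05 s, during which the arm holds its last target. There are 200 camera calls.

## Task

Build up the stem of the clamped candlestick: thread all the loose brass collars over its upright rod one at a time, widest first and narrowest last, each down flat on the one before. Then swing the gauge's arm round to its stop over the rod, press its forked foot down by the knob onto the top collar for about a second without forcing it, let the foot rise and swing the arm well aside again (past 45 degrees). Finally fit the candle cup over the rod so that it sits flat on the top collar, and leave the finished twin candlestick alone.

Things in the scene. Friction and masses are not known exactly. Their poses are not given: they have to be found in the camera images.
- collar1: loose turned gilt-brass collar, the widest of five sizes: a flat moulded ring 66 mm outside diameter, 18 mm thick, with a 14 mm through bore (all collars have this bore); both faces alike. Origin: centre of its underside, z up its axis.
- collar2: loose turned gilt-brass collar, the second widest of five sizes: a flat moulded ring 58 mm outside diameter, 16 mm thick, with a 14 mm through bore (all collars have this bore); both faces alike. Origin: centre of its underside, z up its axis. May be absent (None).
- collar3: loose turned gilt-brass collar, the middle of five sizes: a flat moulded ring 50 mm outside diameter, 14 mm thick, with a 14 mm through bore (all collars have this bore); both faces alike. Origin: centre of its underside, z up its axis. May be absent (None).
- collar4: loose turned gilt-brass collar, the second narrowest of five sizes: a flat moulded ring 42 mm outside diameter, 12 mm thick, with a 14 mm through bore (all collars have this bore); both faces alike. Origin: centre of its underside, z up its axis. May be absent (None).
- collar5: loose turned gilt-brass collar, the narrowest of five sizes: a flat moulded ring 34 mm outside diameter, 10 mm thick, with a 14 mm through bore (all collars have this bore); both faces alike. Origin: centre of its underside, z up its axis.
- cup: loose gilt-brass candle cup with drip pan, 46 mm tall, standing upright: a collar 26 mm in diameter up to 9 mm, the pan 54 mm in diameter from 9 to 13 mm height, above it the socket, 26 mm in diameter, to be gripped there; a bore of 14 mm runs right through. Origin: centre of its underside, z up its axis.
- stand: fixed bench gauge: steel surface plate (250 x 150 x 12 mm) with the domed candlestick foot clamped on it and its upright tie rod, and a post 18 mm thick and 200 mm tall with the gauge's swing arm. Origin: on the table under the rod; its x points from the rod to the post (120 mm away), z up.
- rod_seat (a point): where the rod stands out of the flat top (72 mm diameter, 34 mm above the table) of the candlestick foot; the first collar lies on this. z up the rod.
- rod_tip (a point): top end of the brass tie rod, 10 mm in diameter, chamfered, 84 mm above its seat (118 mm above the table); the rod is still overlong, so it stands up through the bore of the cup.
- gauge_pivot (a point): point on the post's axis, about which the gauge's arm swings, 170 mm above the table.
- gauge_arm (a joint): angle of the gauge's arm (rad): 0 = against its stop, forked foot exactly over the rod; grows to 1.75 as the arm swings about the post to the stand's +y side. Light friction (about 0.1 N m, about 1 N at the knob): it stays where it is left. The arm's underside is 155 mm above the table, and the parked foot clears the rod's tip by 12 mm.
- gauge_slide (a joint): downward travel of the gauge's vertical slide (m): 0 = fully risen, 0.062 = lowest. A spring lifts it: about 2 N to start it down, about 4 N at the lowest. At 0 the foot's underside is 130 mm above the table, so that the height of the part it rests on is 130 mm less the travel.
- gauge_knob (a point): centre of the round black knob (24 mm diameter, 22 mm tall) on top of the slide's stem, at 95 mm from the post's axis; it lies 263 mm above the table when the slide is risen and moves with slide and arm. To be pinched from above or pressed. The arm's guide below reaches up to 188 mm above the table.
- gauge_fork: forked steel foot at the lower end of the slide: two prongs, each 6 mm wide and 8 mm thick, 18 mm apart, that pass either side of the rod. Origin: on its underside in the middle of the gap, 120 mm from the post's axis; x points to the post.
- twin: the finished twin candlestick, loose, 138 mm tall, foot 128 mm in diameter; to be left alone. Origin: centre of its underside.
- cork: bystander: bottle cork on end, 32 mm wide, 48 mm tall. Origin: centre of its underside.
- boss: bystander: small gilt domed boss, 40 mm wide, 12 mm tall. Origin: centre of its underside.
- twist_short: bystander: short twisted gilt bar 85 x 18 x 18 mm lying along its x. Origin: centre of its underside.
Not all that is in view belongs to the job. Leave any blue, brown or green look-alike of the collar3 alone.

How it is judged:
By the outcome, as a careful person would: the job done as asked, in the order asked, and still so for the second after the job is handed in, with the robot touching nothing.
Of collar2, collar3, collar4 only 1 to 3 are there at a start; the rules pass over those that are not, and their reading is None.
At some moment in a run one of collar1, collar2, collar3, collar4, collar5 may be knocked a few centimetres aside while the robot is not near it.
It also fails if it takes over 210 s, if anything falls off the work surface, if the arm or the gripper's body presses on something with over 40 N, if the wrist force passes 120 N, or if a joint passes its speed limit or range.

## Working session

There is one attempt and no reset: what is moved stays moved. The work goes in short steps, Python scripts to look and compute and a tool call to move; the robot and the scene stay as the last step left them, time stands still between calls to the robot, and variables do not carry over. Pictures are saved under pics/ and viewed, about 12 in all and at most 16, crops included, and the job is handed in when it is done.

Besides the shell and the picture viewer there is one more tool, called after "Request:" by a JSON object that holds its "fn" and its "kwargs", one argument or row to a line. send_rows: Moves the arm, as the interface text tells. Its arguments: {"type":"object","properties":{"motion":{"type":"array"},"gripper":{"type":"number"},"squeeze":{"type":"number"}},"required":["motion"]}

```bash
mkdir -p pics
cat > h.py <<'E'
import numpy as np,cv2
from scipy.spatial.transform import Rotation as R
from plant import r
def cal(n):
    c=r.get_calibration(n); f=240/np.tan(np.radians(c['fov_y'])/2)
    return c,f
def rotm(o):
    o=np.array(o,float)
    return o if o.shape==(3,3) else R.from_euler('xyz',o,degrees=True).as_matrix()
def w(n,p,c=None):
    c=c or r.get_calibration(n)
    return rotm(c['orientation'])@np.array(p)+np.array(c['origin'])
def proj(n,p,c=None):
    c=c or r.get_calibration(n); f=240/np.tan(np.radians(c['fov_y'])/2)
    q=rotm(c['orientation']).T@(np.array(p)-np.array(c['origin']))
    return q[0]/q[2]*f+c['cx'],q[1]/q[2]*f+c['cy']
def cloud(n,d,c=None):
    c=c or r.get_calibration(n); f=240/np.tan(np.radians(c['fov_y'])/2)
    v,u=np.mgrid[:480,:640]
    P=np.stack([(u-c['cx'])/f*d,(v-c['cy'])/f*d,d],-1)
    return P@rotm(c['orientation']).T+np.array(c['origin'])
E
python3 - <<'E'
from h import *
print(r.get_state())
for n in ['scene','top','wrist']:
    print(n,r.get_calibration(n))
for n in ['scene','top']:
    im,d=r.capture(n); cv2.imwrite(f'pics/{n}0.png',im); np.save(n+'.npy',d)
    print(n)
    for t in ['collar1','collar2','collar3','collar4','collar5','cup','stand','rod_seat','rod_tip','gauge_pivot','gauge_knob','gauge_fork','twin','cork','boss','twist_short']:
        for o in r.pinpoint(n,t)[:5]:
            p=w(n,o['at']); print(t,round(o['conf'],2),p.round(3),np.round(proj(n,p)))
E
```

```text
{'time_s': 0.0, 'joints': array([ 9.15645908e+01,  2.05910042e+01,  6.35408237e-01, -2.10207722e-02,
       -7.01365646e+01, -1.65061231e+01]), 'qd': array([-0.08462902,  0.10608798,  0.00664658,  0.11604516,  0.06651864,
        0.04432578]), 'joint_torque': array([-1.19388413e-03, -5.82722390e+01,  2.93061054e+01,  6.99684530e+00,
        7.01167941e-03, -1.68958773e-04]), 'tcp_pos': array([0.17394035, 0.65170389, 0.22563714]), 'eef_rot': array([ 1.79906022e+02, -7.24043079e-03, -1.49486847e+01]), 'contact_force': array([-0.10353223, -0.59393488, -0.19403629]), 'moment': array([ 0.00862545,  0.02726656, -0.00046033]), 'gripper_width': 0.08711193665302115}
scene {'fov_y': 42.39937458051793, 'cx': 323.10065121106004, 'cy': 234.82844542909268, 'origin': array([1.74321317, 0.53757933, 1.05383069]), 'orientation': array([-124.1494501 ,    0.95080472,  111.63544751])}
top {'fov_y': 57.5828394563763, 'cx': 316.83225444739173, 'cy': 238.2910034844777, 'origin': array([0.35859196, 0.04396699, 1.06956806]), 'orientation': array([-168.55233539,    0.30492825,  -91.71492988])}
wrist {'fov_y': 
[... 3143 characters left out ...]
288.]
collar5 0.76 [ 0.363 -0.026  0.001] [348. 324.]
collar5 0.62 [ 0.404 -0.228 -0.001] [431. 304.]
cup 0.89 [ 0.64  -0.213  0.003] [418. 210.]
stand 0.79 [ 0.51   0.135 -0.   ] [280. 266.]
stand 0.5 [ 0.567 -0.127 -0.002] [385. 240.]
rod_seat 0.88 [0.513 0.139 0.032] [278. 262.]
rod_tip 0.84 [0.509 0.143 0.118] [272. 258.]
gauge_knob 0.88 [0.633 0.227 0.261] [220. 185.]
gauge_fork 0.58 [0.635 0.246 0.132] [225. 203.]
gauge_fork 0.54 [ 0.453 -0.353 -0.007] [479. 283.]
twin 0.81 [0.633 0.446 0.003] [156. 221.]
cork 0.58 [ 0.765 -0.107  0.002] [373. 164.]
boss 0.61 [ 0.712 -0.34  -0.002] [465. 182.]
boss 0.56 [0.63  0.445 0.002] [157. 222.]
twist_short 0.78 [ 0.6   -0.354 -0.006] [474. 224.]
```

View images.

Run:
```python
import cv2
im=cv2.imread('pics/top0.png'); cv2.imwrite('pics/top0c.png',cv2.resize(im[140:370,320:500],None,fx=2.6,fy=2.6,interpolation=cv2.INTER_CUBIC))
```

```text
(no output)
```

View pics/top0.png

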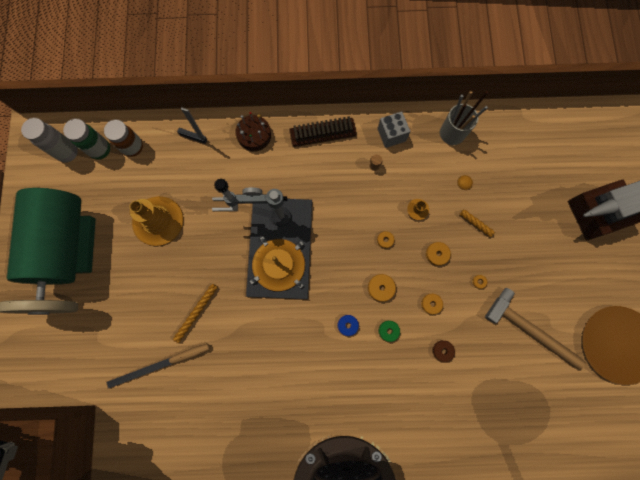

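View pics/scene0.png

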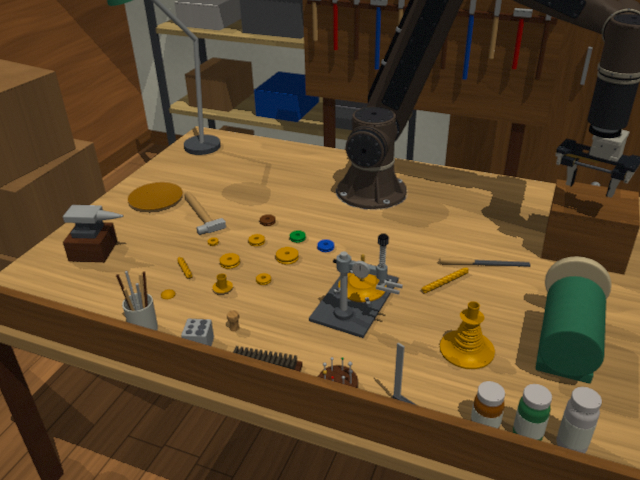

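View pics/top0c.png

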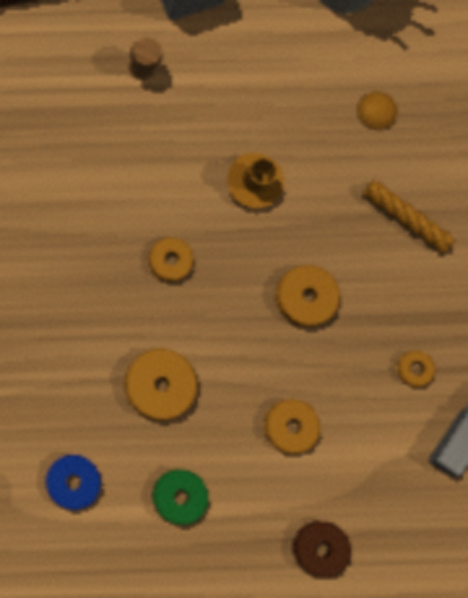

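```bash
cat >> h.py <<'E'
def gold(im):
    hsv=cv2.cvtColor(im,cv2.COLOR_BGR2HSV); return (hsv[...,0]>12)&(hsv[...,0]<30)&(hsv[...,1]>170)&(hsv[...,2]>90)
def discs(n,im,d,c=None,zmin=.006,zmax=.03):
    P=cloud(n,d,c); m=((d>0)&(P[...,2]>zmin)&(P[...,2]<zmax)).astype(np.uint8)
    k,L,st,_=cv2.connectedComponentsWithStats(m); out=[]
    for i in range(1,k):
        if st[i,4]<25: continue
        q=P[L==i]; z=np.median(q[:,2]); q=q[abs(q[:,2]-z)<.004]
        if len(q)<20: continue
        (x,y),rad=cv2.minEnclosingCircle(q[:,:2].astype(np.float32))
        bgr=np.median(im[L==i],0)
        out.append((x,y,z,2000*rad,q[:,:2].mean(0),len(q),bgr))
    return out
E
python3 - <<'E'
from h import *
n='top'; im=cv2.imread('pics/top0.png'); d=np.load('top.npy')
for o in discs(n,im,d):
    if 15<o[3]<100: print('c (%.4f %.4f) z %.4f dia %.1f'%o[:4],o[4].round(4),o[5],o[6])
P=cloud(n,d)
def blob(c,rad,z0,z1):
    m=(d>0)&(np.hypot(P[...,0]-c[0],P[...,1]-c[1])<rad)&(P[...,2]>z0)&(P[...,2]<z1)
    q=P[m]; print(c,len(q), q.min(0).round(4),q.max(0).round(4),q.mean(0).round(4))
blob((.512,.142),.05,.08,.14); blob((.512,.142),.05,.028,.04)
blob((.633,.23),.03,.24,.28); blob((.64,-.213),.04,.007,.02); blob((.64,-.213),.04,.035,.06); blob((.631,.136),.03,.19,.21)
for b in ((.631,.136),.03,.14,.25),: blob(*b)
E
```

```text
c (0.8553 0.2004) z 0.0278 dia 91.3 [0.8527 0.1973] 526 [14. 25. 50.]
c (0.8436 -0.1588) z 0.0194 dia 79.6 [ 0.8237 -0.1533] 49 [36.5 40.  44. ]
c (0.8381 -0.3123) z 0.0184 dia 65.1 [ 0.8233 -0.303 ] 38 [39. 45. 49.]
c (0.8541 0.3616) z 0.0199 dia 77.8 [0.8552 0.3631] 131 [43. 45. 45.]
c (0.8289 0.5140) z 0.0188 dia 57.7 [0.818  0.5042] 39 [39.  48.5 54. ]
c (0.8243 0.5991) z 0.0183 dia 57.2 [0.8138 0.5883] 36 [27.5 38.5 36. ]
c (0.8180 0.6844) z 0.0177 dia 55.7 [0.8103 0.6719] 43 [43. 49. 53.]
c (0.7092 -0.3384) z 0.0093 dia 32.4 [ 0.7082 -0.338 ] 97 [ 23.   87.  135.5]
c (0.6402 -0.2112) z 0.0118 dia 55.5 [ 0.637  -0.2089] 232 [ 21.   77.  120.5]
c (0.5999 -0.3540) z 0.0159 dia 94.6 [ 0.5984 -0.3544] 224 [ 22.  79. 123.]
c (0.5661 -0.1262) z 0.0111 dia 42.4 [ 0.5653 -0.1255] 192 [ 27.  97. 148.]
c (0.5259 -0.2520) z 0.0150 dia 58.5 [ 0.5259 -0.2518] 390 [ 26.  96. 147.]
c (0.4463 -0.1085) z 0.0173 dia 66.2 [ 0.4464 -0.1081] 539 [ 29. 100. 152.]
c (0.4545 -0.3478) z 0.0091 dia 33.8 [ 0.4546 -0.3478] 117 [ 25.  92. 141.]
c (0.4044 -0.2281) z 0.0134 dia 50.4 [ 0.4047 -0.2272] 311 [ 27
[... 467 characters left out ...]
.2751 -0.6531) z 0.0068 dia 43.0 [ 0.2789 -0.6539] 48 [ 23.  65. 106.]
(0.512, 0.142) 29 [0.5045 0.1349 0.0802] [0.5153 0.144  0.1201] [0.5085 0.1389 0.1075]
(0.512, 0.142) 776 [0.4687 0.0953 0.028 ] [0.551  0.1816 0.0389] [0.5087 0.1397 0.0331]
(0.633, 0.23) 163 [0.6191 0.2137 0.2538] [0.6449 0.2377 0.2769] [0.6296 0.2248 0.2699]
(0.64, -0.213) 262 [ 0.6135 -0.2384  0.0071] [ 0.6672 -0.184   0.0188] [ 0.6374 -0.2089  0.0117]
(0.64, -0.213) 50 [ 0.6262 -0.2242  0.035 ] [ 0.6523 -0.197   0.0488] [ 0.6396 -0.2116  0.0425]
(0.631, 0.136) 78 [0.6161 0.1157 0.1901] [0.6415 0.1638 0.2024] [0.629  0.1316 0.1976]
(0.631, 0.136) 377 [0.6119 0.1061 0.1581] [0.6482 0.1656 0.2024] [0.6271 0.1361 0.1845]
```

```bash
cat > plan.py <<'E'
import sys,json
from h import *
def plan(p,yaw,vias,z=3):
    out=[];p=np.array(p,float)
    for q,y2 in vias:
        q=np.array(q,float); dy=(y2-yaw+180)%360-180
        if abs(dy)>179 : dy=-abs(dy)
        n=max(1,int(np.ceil(max(np.linalg.norm(q-p)/.0412,abs(dy)/7.1))))
        for k in range(n):
            a=np.radians(yaw+dy*k/n); d=(q-p)/n
            t=[d[0]*np.cos(a)+d[1]*np.sin(a), d[0]*np.sin(a)-d[1]*np.cos(a), -d[2]]
            out.append({"travel":[round(float(v),4) for v in t],"spin":round(-dy/n,1)})
        p,yaw=q,y2
    for i in range(0,len(out),5): print(json.dumps(out[i:i+5]).replace('"travel": ','').replace('"spin": ',''))
def go(*vias):
    s=r.get_state(); print('at',np.round(s['time_s'],2),s['tcp_pos'].round(4),s['eef_rot'].round(2),s['contact_force'].round(1),round(s['gripper_width'],4))
    plan(s['tcp_pos'],s['eef_rot'][2],vias)
E
python3 -c "
from plan import *
go(([.42,.25,.25],-105),([.4464,-.1085,.14],-180))"
```

```text
at 1.7 [0.1741 0.6522 0.2266] [-180.     -0.    -14.94] [-0.4  0.1  0.9] 0.0875
[{[0.0263, 0.025, -0.0018], 6.9}, {[0.0291, 0.0217, -0.0018], 6.9}, {[0.0315, 0.018, -0.0018], 6.9}, {[0.0334, 0.0141, -0.0018], 6.9}, {[0.0349, 0.0099, -0.0018], 6.9}]
[{[0.0358, 0.0057, -0.0018], 6.9}, {[0.0362, 0.0013, -0.0018], 6.9}, {[0.0361, -0.0031, -0.0018], 6.9}, {[0.0355, -0.0074, -0.0018], 6.9}, {[0.0343, -0.0116, -0.0018], 6.9}]
[{[0.0327, -0.0157, -0.0018], 6.9}, {[0.0306, -0.0195, -0.0018], 6.9}, {[0.028, -0.0231, -0.0018], 6.9}, {[0.0309, -0.0108, 0.01], 6.8}, {[0.0294, -0.0143, 0.01], 6.8}]
[{[0.0275, -0.0177, 0.01], 6.8}, {[0.0252, -0.0209, 0.01], 6.8}, {[0.0225, -0.0237, 0.01], 6.8}, {[0.0195, -0.0262, 0.01], 6.8}, {[0.0163, -0.0283, 0.01], 6.8}]
[{[0.0128, -0.0301, 0.01], 6.8}, {[0.0091, -0.0314, 0.01], 6.8}, {[0.0054, -0.0322, 0.01], 6.8}, {[0.0015, -0.0326, 0.01], 6.8}]
```

Request:
{"fn": "send_rows", "kwargs": {
  "motion": [
    {"travel": [0.0263, 0.025, -0.002], "spin": 6.9},
    {"travel": [0.029, 0.0217, -0.002], "spin": 6.9},
    {"travel": [0.0315, 0.018, -0.002], "spin": 6.9},
    {"travel": [0.0334, 0.0141, -0.002], "spin": 6.9},
    {"travel": [0.035, 0.01, -0.002], "spin": 6.9}
  ],
  "gripper": 0.75
}}

```text
time_s: 2.12
tcp_pos: [0.2675, 0.4966, 0.2334]
eef_rot: [179.9, -0.1, -50.2]
contact_force: [1.1, 0.1, 0.0]
gripper_width: 0.0769
```

Request:
{"fn": "send_rows", "kwargs": {
  "motion": [
    {"travel": [0.0358, 0.0057, -0.002], "spin": 6.9},
    {"travel": [0.0362, 0.0013, -0.002], "spin": 6.9},
    {"travel": [0.036, -0.003, -0.002], "spin": 6.9},
    {"travel": [0.0355, -0.0074, -0.002], "spin": 6.9},
    {"travel": [0.0343, -0.0116, -0.002], "spin": 6.9}
  ]
}}

```text
time_s: 2.53
tcp_pos: [0.3615, 0.3319, 0.2453]
eef_rot: [-179.9, -0.0, -86.1]
contact_force: [0.9, -0.0, -0.1]
gripper_width: 0.0768
```

```bash
python3 -c "
from plan import *
go(([.43,.15,.25],-150),([.4464,-.1085,.14],-180))"
```

```text
at 2.53 [0.3615 0.3319 0.2453] [-1.7992e+02 -3.0000e-02 -8.6050e+01] [ 0.9 -0.  -0.1] 0.0768
[{[0.0186, -0.0056, -0.0005], 6.4}, {[0.0179, -0.0076, -0.0005], 6.4}, {[0.0169, -0.0096, -0.0005], 6.4}, {[0.0158, -0.0114, -0.0005], 6.4}, {[0.0144, -0.0131, -0.0005], 6.4}]
[{[0.0128, -0.0146, -0.0005], 6.4}, {[0.0111, -0.0159, -0.0005], 6.4}, {[0.0093, -0.0171, -0.0005], 6.4}, {[0.0073, -0.018, -0.0005], 6.4}, {[0.0053, -0.0187, -0.0005], 6.4}]
[{[0.0164, -0.0332, 0.0157], 4.3}, {[0.0139, -0.0343, 0.0157], 4.3}, {[0.0113, -0.0352, 0.0157], 4.3}, {[0.0086, -0.036, 0.0157], 4.3}, {[0.0059, -0.0365, 0.0157], 4.3}]
[{[0.0032, -0.0369, 0.0157], 4.3}, {[0.0004, -0.037, 0.0157], 4.3}]
```

Request:
{"fn": "send_rows", "kwargs": {
  "motion": [
    {"travel": [0.0186, -0.0056, 0], "spin": 6.4},
    {"travel": [0.0179, -0.0076, 0], "spin": 6.4},
    {"travel": [0.0169, -0.0096, 0], "spin": 6.4},
    {"travel": [0.0158, -0.0114, 0], "spin": 6.4},
    {"travel": [0.0144, -0.0131, 0], "spin": 6.4}
  ]
}}

```text
time_s: 2.95
tcp_pos: [0.3975, 0.2325, 0.2476]
eef_rot: [-179.9, 0.3, -119.9]
contact_force: [0.7, 0.4, 0.3]
gripper_width: 0.077
```

Request:
{"fn": "send_rows", "kwargs": {
  "motion": [
    {"travel": [0.0128, -0.0146, 0], "spin": 6.4},
    {"travel": [0.0111, -0.016, 0], "spin": 6.4},
    {"travel": [0.0093, -0.017, 0], "spin": 6.4},
    {"travel": [0.0073, -0.018, 0], "spin": 6.4},
    {"travel": [0.0053, -0.0187, 0], "spin": 6.4}
  ]
}}

```text
time_s: 3.37
tcp_pos: [0.4286, 0.1351, 0.2489]
eef_rot: [179.9, 0.5, -153.6]
contact_force: [-0.5, 0.1, 0.2]
gripper_width: 0.0767
```

Request:
{"fn": "send_rows", "kwargs": {
  "motion": [
    {"travel": [0.0164, -0.0332, 0.0157], "spin": 4.3},
    {"travel": [0.0139, -0.0343, 0.0157], "spin": 4.3},
    {"travel": [0.0113, -0.0352, 0.0157], "spin": 4.3},
    {"travel": [0.0086, -0.036, 0.0157], "spin": 4.3},
    {"travel": [0.006, -0.0365, 0.0157], "spin": 4.3}
  ]
}}

```text
time_s: 3.78
tcp_pos: [0.4315, -0.0528, 0.1715]
eef_rot: [179.4, 1.2, -176.0]
contact_force: [1.3, -0.0, -0.6]
gripper_width: 0.0765
```

Request:
{"fn": "send_rows", "kwargs": {
  "motion": [
    {"travel": [0.0032, -0.037, 0.0157], "spin": 4.3},
    {"travel": [0.0004, -0.037, 0.0157], "spin": 4.3},
    {"travel": [0, 0, 0], "spin": 0}
  ]
}}

```text
time_s: 4.03
tcp_pos: [0.4278, -0.1345, 0.1363]
eef_rot: [179.2, 1.0, 174.4]
contact_force: [0.2, 0.0, -0.3]
gripper_width: 0.0769
```

```bash
cat >> h.py <<'E'
def look(n,name=None,lim=(15,75)):
    c=r.get_calibration(n); im,d=r.capture(n)
    if name: cv2.imwrite(f'pics/{name}.png',im)
    for o in discs(n,im,d,c):
        if lim[0]<o[3]<lim[1] and .2<o[0]<.76: print('c (%.4f %.4f) z %.4f dia %.1f'%o[:4],o[4].round(4),o[5],o[6])
    return im,d,c
E
python3 -c "
from plan import *
look('wrist','w1'); print(); look('top')
go(([.4464,-.1085,.013],-180))"
```

```text
c (0.2984 -0.2464) z 0.0126 dia 51.0 [ 0.2993 -0.2457] 5001 [20. 39. 64.]
c (0.3487 -0.1215) z 0.0127 dia 50.1 [ 0.3481 -0.1215] 4401 [41. 88. 33.]
c (0.3652 -0.0239) z 0.0128 dia 51.0 [ 0.3644 -0.0248] 4340 [191. 100.  49.]
c (0.4090 -0.2287) z 0.0126 dia 50.7 [ 0.4083 -0.228 ] 3647 [ 12. 142. 200.]
c (0.4651 0.0794) z 0.0111 dia 73.8 [0.4616 0.0784] 3101 [72. 78. 77.]
c (0.4514 -0.1090) z 0.0168 dia 66.6 [ 0.4499 -0.1093] 5980 [ 40. 166. 227.]
c (0.4561 -0.3491) z 0.0084 dia 33.9 [ 0.4497 -0.3472] 589 [  8. 143. 206.]
c (0.5466 -0.2327) z 0.0144 dia 24.1 [ 0.5448 -0.2313] 125 [ 13. 138. 198.]
c (0.5697 -0.1265) z 0.0108 dia 43.0 [ 0.5682 -0.1267] 1521 [ 14. 151. 216.]

c (0.7088 -0.3386) z 0.0090 dia 32.8 [ 0.7089 -0.3385] 93 [ 31. 113. 172.]
c (0.6401 -0.2111) z 0.0122 dia 55.0 [ 0.6371 -0.2081] 248 [ 29.  100.5 154. ]
c (0.5662 -0.1255) z 0.0112 dia 42.3 [ 0.5656 -0.1252] 189 [ 37. 125. 186.]
c (0.3442 -0.1210) z 0.0133 dia 50.2 [ 0.3413 -0.1209] 280 [33. 82. 30.]
c (0.3190 -0.6860) z 0.0074 dia 25.3 [ 0.3184 -0.6872] 34 [ 32.5  87.  138. ]
c (0.2941 -0.2459) z 0.0132 dia 50.7 [ 0.294  -0.2451] 339 [13. 24. 43.]
at 4.13 [ 0.4296 -0.1316  0.1385] [179.23   1.19 174.76] [-0.  -0.   1.9] 0.0765
[{[-0.0037, 0.0061, 0.0314], -1.3}, {[-0.0038, 0.0061, 0.0314], -1.3}, {[-0.0039, 0.006, 0.0314], -1.3}, {[-0.0041, 0.0059, 0.0314], -1.3}]
```

View pics/w1.png

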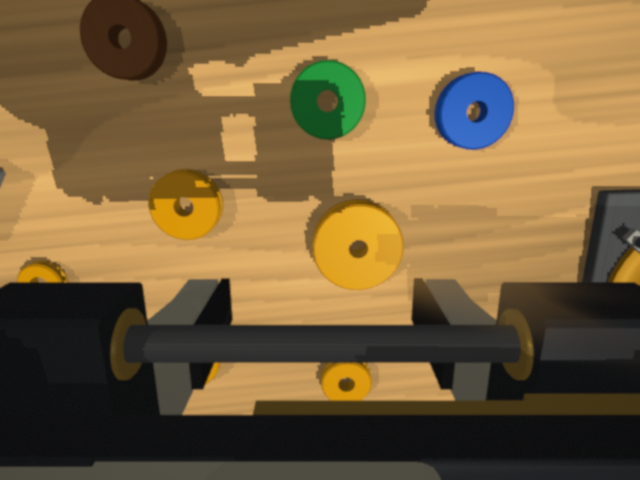

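Request:
{"fn": "send_rows", "kwargs": {
  "motion": [
    {"travel": [-0.006, 0.007, 0.02], "spin": -1.3},
    {"travel": [-0.006, 0.007, 0.02], "spin": -1.3},
    {"travel": [-0.0055, 0.006, 0.02], "spin": -1.3},
    {"travel": [0, 0, 0.01], "spin": -1.3},
    {"travel": [0, 0, 0], "spin": 0}
  ]
}}

```text
time_s: 4.55
tcp_pos: [0.4562, -0.1074, 0.0718]
eef_rot: [179.3, 1.9, -179.4]
contact_force: [0.1, -0.2, 0.3]
gripper_width: 0.0766
```

```bash
python3 -c "
from plan import *
go(([.4487,-.1088,.012],-180))"
```

```text
at 4.55 [ 0.4562 -0.1074  0.0718] [ 179.3     1.94 -179.37] [ 0.1 -0.2  0.3] 0.0766
[{[0.0037, -0.0007, 0.0299], 0.3}, {[0.0037, -0.0007, 0.0299], 0.3}]
```

Request:
{"fn": "send_rows", "kwargs": {
  "motion": [
    {"travel": [0.004, -0.001, 0.02], "spin": 0.6},
    {"travel": [0.003, -0.001, 0.02], "spin": 0},
    {"travel": [0.0, 0, 0.012], "spin": 0},
    {"travel": [0, 0, 0.005], "spin": 0},
    {"travel": [0, 0, 0], "spin": 0}
  ]
}}

```text
time_s: 4.97
tcp_pos: [0.457, -0.103, 0.0183]
eef_rot: [179.2, 2.5, -179.4]
contact_force: [0.1, -1.3, -0.7]
gripper_width: 0.077
```

```bash
cat > plan.py <<'E'
import json
from h import *
def go(*vias,step=.0412):
    s=r.get_state(); p=s['tcp_pos']; T=rotm(s['eef_rot']); yaw=s['eef_rot'][2]
    print('at',np.round(s['time_s'],2),p.round(4),s['eef_rot'].round(1),s['contact_force'].round(1),round(s['gripper_width'],4))
    out=[]
    for q,y2 in vias:
        q=np.array(q,float); dy=(y2-yaw+180)%360-180
        n=max(1,int(np.ceil(max(np.linalg.norm(q-p)/step,abs(dy)/7.1))))
        for k in range(n):
            t=T.T@(q-p)/n; out.append('{"travel":[%.4f,%.4f,%.4f],"spin":%.1f}'%(*t,-dy/n))
            T=T@rotm([0,0,-dy/n])
        p,yaw=q,y2
    for i in range(0,len(out),5): print('['+','.join(out[i:i+5])+']')
E
python3 -c "
from plan import *
go(([.4487,-.1088,.012],-180),step=.005)"
```

```text
at 4.97 [ 0.457  -0.103   0.0183] [ 179.2    2.5 -179.4] [ 0.1 -1.3 -0.7] 0.077
[{"travel":[0.0029,-0.0019,0.0019],"spin":0.2},{"travel":[0.0029,-0.0019,0.0019],"spin":0.2},{"travel":[0.0028,-0.0019,0.0019],"spin":0.2}]
```

Request:
{"fn": "send_rows", "kwargs": {
  "motion": [
    {"travel": [0.003, -0.002, 0], "spin": 0.2},
    {"travel": [0.003, -0.002, 0], "spin": 0.2},
    {"travel": [0.003, -0.002, 0.002], "spin": 0.2},
    {"travel": [0, 0, 0.002], "spin": 0},
    {"travel": [0, 0, 0], "spin": 0}
  ]
}}

```text
time_s: 5.38
tcp_pos: [0.4503, -0.1081, 0.0177]
eef_rot: [179.2, 2.9, -180.0]
contact_force: [0.2, 0.2, 0.1]
gripper_width: 0.0767
```

```bash
python3 -c "
from plan import *
go(([.4487,-.1088,.012],-180),step=.005)"
```

```text
at 5.38 [ 0.4503 -0.1081  0.0177] [ 179.2    2.9 -180. ] [0.2 0.2 0.1] 0.0767
[{"travel":[0.0010,-0.0004,0.0028],"spin":0.0},{"travel":[0.0010,-0.0004,0.0028],"spin":0.0}]
```

Request:
{"fn": "send_rows", "kwargs": {
  "motion": [
    {"travel": [0.0015, -0.0005, 0.008], "spin": 0}
  ]
}}

```text
time_s: 5.47
tcp_pos: [0.4506, -0.1084, 0.0108]
eef_rot: [179.1, 3.1, -180.0]
contact_force: [-0.0, 0.8, -0.5]
gripper_width: 0.077
```

Request:
{"fn": "send_rows", "kwargs": {
  "motion": [
    {"travel": [0, 0, 0], "spin": 0}
  ]
}}

```text
time_s: 5.55
tcp_pos: [0.4497, -0.1086, 0.0098]
eef_rot: [179.1, 3.0, 180.0]
contact_force: [-0.3, 0.4, 0.8]
gripper_width: 0.0765
```

Request:
{"fn": "send_rows", "kwargs": {
  "motion": [
    {"travel": [0, 0, 0], "spin": 0},
    {"travel": [0, 0, 0], "spin": 0},
    {"travel": [0, 0, 0], "spin": 0},
    {"travel": [0, 0, 0], "spin": 0},
    {"travel": [0, 0, 0], "spin": 0}
  ]
}}

```text
time_s: 5.97
tcp_pos: [0.4494, -0.1088, 0.0091]
eef_rot: [179.2, 2.9, 180.0]
contact_force: [-0.2, 0.1, -0.5]
gripper_width: 0.0767
```

```bash
python3 -c "
from plan import *
s=r.get_state(); print(s['joints'].round(2),s['qd'].round(2))
go(([.4487,-.1088,.012],-180),step=.005)"
```

```text
[  10.63   15.05  -42.71   -0.59  -29.24 -100.14] [ 0.02 -0.03  0.06  0.01 -0.    0.03]
at 5.97 [ 0.4494 -0.1088  0.0091] [179.2   2.9 180. ] [-0.2  0.1 -0.5] 0.0767
[{"travel":[0.0006,0.0001,-0.0029],"spin":-0.0}]
```

Request:
{"fn": "send_rows", "kwargs": {
  "motion": [
    {"travel": [0, 0, -0.0035], "spin": 0},
    {"travel": [0, 0, 0], "spin": 0},
    {"travel": [0, 0, 0], "spin": 0},
    {"travel": [0, 0, 0], "spin": 0},
    {"travel": [0, 0, 0], "spin": 0}
  ],
  "gripper": -1,
  "squeeze": 10
}}

```text
time_s: 6.38
tcp_pos: [0.4489, -0.1088, 0.0128]
eef_rot: [179.2, 2.9, 180.0]
contact_force: [-0.1, -0.2, -2.1]
gripper_width: 0.0659
```

Request:
{"fn": "send_rows", "kwargs": {
  "motion": [
    {"travel": [0, 0, 0], "spin": 0},
    {"travel": [0, 0, 0], "spin": 0}
  ]
}}

```text
time_s: 6.55
tcp_pos: [0.4489, -0.1088, 0.0128]
eef_rot: [179.2, 2.9, 180.0]
contact_force: [-0.8, -0.0, -0.7]
gripper_width: 0.0663
```

Request:
{"fn": "send_rows", "kwargs": {
  "motion": [
    {"travel": [0, 0, 0], "spin": 0},
    {"travel": [0, 0, 0], "spin": 0},
    {"travel": [0, 0, 0], "spin": -3},
    {"travel": [0, 0, 0], "spin": -7.1},
    {"travel": [0, 0, 0], "spin": -7.1}
  ],
  "gripper": 0.75
}}

```text
time_s: 6.97
tcp_pos: [0.4494, -0.1088, 0.0131]
eef_rot: [-179.9, 3.0, -162.5]
contact_force: [0.1, -0.1, 0.3]
gripper_width: 0.0768
```

Request:
{"fn": "send_rows", "kwargs": {
  "motion": [
    {"travel": [0, 0, 0], "spin": -7.1},
    {"travel": [0, 0, 0], "spin": -7.1},
    {"travel": [0, 0, 0], "spin": -7.1},
    {"travel": [0, 0, 0], "spin": -7.1},
    {"travel": [0, 0, 0], "spin": -7.1}
  ]
}}

```text
time_s: 7.38
tcp_pos: [0.45, -0.1088, 0.0136]
eef_rot: [-178.1, 2.4, -126.6]
contact_force: [-0.1, -0.4, 0.4]
gripper_width: 0.0769
```

Request:
{"fn": "send_rows", "kwargs": {
  "motion": [
    {"travel": [0, 0, 0], "spin": -7.1},
    {"travel": [0, 0, 0], "spin": -7.1},
    {"travel": [0, 0, 0], "spin": -7.1},
    {"travel": [0, 0, 0], "spin": -7.1},
    {"travel": [0, 0, 0], "spin": -4}
  ]
}}

```text
time_s: 7.8
tcp_pos: [0.4508, -0.1088, 0.0142]
eef_rot: [-177.0, 1.0, -93.5]
contact_force: [-0.1, -0.1, 0.7]
gripper_width: 0.0766
```

```bash
python3 -c "
from plan import *
s=r.get_state(); print(s['joints'].round(2),s['qd'].round(2))
go(([.4487,-.1088,.012],-90),step=.005)"
```

```text
[ 10.63  14.52 -42.43  -0.51 -29.9  -13.77] [ 0.000e+00 -1.300e-01  0.000e+00  9.000e-02 -1.000e-02  4.778e+01]
at 7.8 [ 0.4508 -0.1088  0.0142] [-177.     1.   -93.5] [-0.1 -0.1  0.7] 0.0766
[{"travel":[0.0001,0.0022,0.0021],"spin":-3.5}]
```

Request:
{"fn": "send_rows", "kwargs": {
  "motion": [
    {"travel": [0, 0.001, 0.0015], "spin": -1},
    {"travel": [0, 0, 0], "spin": 0},
    {"travel": [0, 0, 0], "spin": 0},
    {"travel": [0, 0, 0], "spin": 0},
    {"travel": [0, 0, 0], "spin": 0}
  ],
  "gripper": -1,
  "squeeze": 20
}}

```text
time_s: 8.22
tcp_pos: [0.4502, -0.1087, 0.0128]
eef_rot: [-177.0, 1.0, -92.7]
contact_force: [0.5, 1.3, 0.4]
gripper_width: 0.0648
```

Request:
{"fn": "send_rows", "kwargs": {
  "motion": [
    {"travel": [0, 0, 0], "spin": 0},
    {"travel": [0, 0, -0.012], "spin": 0},
    {"travel": [0, 0, -0.012], "spin": 0},
    {"travel": [0, 0, -0.012], "spin": 0},
    {"travel": [0, 0, -0.02], "spin": 0}
  ]
}}

```text
time_s: 8.63
tcp_pos: [0.4417, -0.11, 0.0651]
eef_rot: [-177.7, 0.9, -93.0]
contact_force: [0.2, -0.9, -2.8]
gripper_width: 0.0648
```

```bash
python3 -c "
from plan import *
c=r.get_calibration('wrist'); im,d=r.capture('wrist'); cv2.imwrite('pics/w2.png',im); np.save('w2.npy',d)
P=cloud('wrist',d,c); s=r.get_state(); t=s['tcp_pos']; print(s['time_s'])
m=(d>0)&(np.hypot(P[...,0]-t[0],P[...,1]-t[1])<.04)&(abs(P[...,2]-t[2])<.012)&gold(im)
q=P[m]; print(len(q),cv2.minEnclosingCircle(q[:,:2].astype(np.float32)),np.median(q[:,2]))
go(([.45,-.0,.15],-135),([.5095,.1395,.15],180))"
```

```text
8.6833
13128 ((0.4420495629310608, -0.11027087271213531), 0.033645447343587875) 0.06907717845952659
at 8.68 [ 0.4439 -0.11    0.0692] [-177.4    0.9  -93. ] [ 1.6  0.7 -0.1] 0.0649
[{"travel":[-0.0186,-0.0007,-0.0131],"spin":7.0},{"travel":[-0.0185,0.0016,-0.0131],"spin":7.0},{"travel":[-0.0182,0.0039,-0.0131],"spin":7.0},{"travel":[-0.0176,0.0060,-0.0131],"spin":7.0},{"travel":[-0.0167,0.0081,-0.0131],"spin":7.0}]
[{"travel":[-0.0156,0.0101,-0.0131],"spin":7.0},{"travel":[-0.0201,0.0081,0.0007],"spin":6.4},{"travel":[-0.0191,0.0103,0.0007],"spin":6.4},{"travel":[-0.0178,0.0124,0.0007],"spin":6.4},{"travel":[-0.0163,0.0143,0.0007],"spin":6.4}]
[{"travel":[-0.0146,0.0160,0.0007],"spin":6.4},{"travel":[-0.0127,0.0175,0.0007],"spin":6.4},{"travel":[-0.0107,0.0189,0.0007],"spin":6.4}]
```

View pics/w2.png

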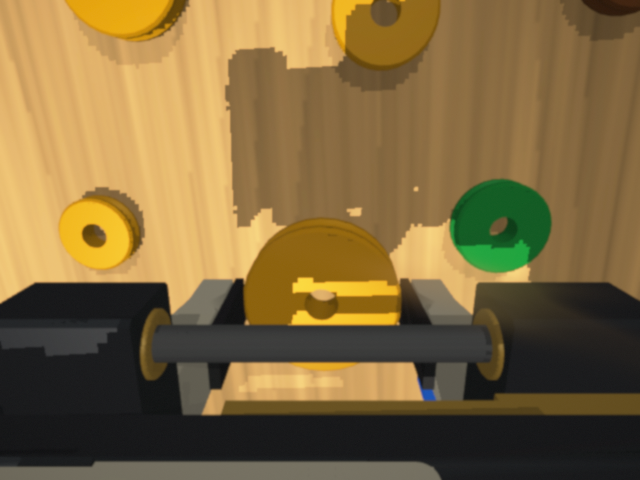

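```bash
python3 -c "
from plan import *
go(([.43,-.03,.16],-70),([.445,.2,.16],-45))"
```

```text
at 8.68 [ 0.4439 -0.11    0.0692] [-177.4    0.9  -93. ] [ 1.6  0.7 -0.1] 0.0649
[{"travel":[-0.0201,0.0035,-0.0226],"spin":-5.7},{"travel":[-0.0204,0.0015,-0.0226],"spin":-5.7},{"travel":[-0.0204,-0.0006,-0.0226],"spin":-5.7},{"travel":[-0.0203,-0.0026,-0.0226],"spin":-5.7},{"travel":[-0.0352,-0.0154,0.0006],"spin":-4.2}]
[{"travel":[-0.0340,-0.0179,0.0006],"spin":-4.2},{"travel":[-0.0326,-0.0204,0.0006],"spin":-4.2},{"travel":[-0.0310,-0.0227,0.0006],"spin":-4.2},{"travel":[-0.0293,-0.0249,0.0006],"spin":-4.2},{"travel":[-0.0274,-0.0269,0.0006],"spin":-4.2}]
```

Request:
{"fn": "send_rows", "kwargs": {
  "motion": [
    {"travel": [-0.0201, 0.0035, -0.0226], "spin": -5.7},
    {"travel": [-0.0204, 0.0015, -0.0226], "spin": -5.7},
    {"travel": [-0.0204, -0.0006, -0.0226], "spin": -5.7},
    {"travel": [-0.0203, -0.0026, -0.0226], "spin": -5.7},
    {"travel": [-0.0352, -0.0154, 0.0006], "spin": -4.2}
  ]
}}

```text
time_s: 9.1
tcp_pos: [0.4282, 0.0074, 0.1616]
eef_rot: [-177.6, -0.2, -65.7]
contact_force: [2.6, 0.7, -3.0]
gripper_width: 0.0651
```

Request:
{"fn": "send_rows", "kwargs": {
  "motion": [
    {"travel": [-0.034, -0.0179, 0.0006], "spin": -4.2},
    {"travel": [-0.0326, -0.0204, 0.0006], "spin": -4.2},
    {"travel": [-0.031, -0.0227, 0.0006], "spin": -4.2},
    {"travel": [-0.0293, -0.0249, 0.0006], "spin": -4.2},
    {"travel": [-0.02, -0.02, 0.0006], "spin": -4.2}
  ]
}}

```text
time_s: 9.52
tcp_pos: [0.4357, 0.1976, 0.1626]
eef_rot: [-177.6, -1.0, -44.0]
contact_force: [1.1, -0.3, -2.7]
gripper_width: 0.0649
```

Request:
{"fn": "send_rows", "kwargs": {
  "motion": [
    {"travel": [0, 0, 0], "spin": 0},
    {"travel": [0, 0, 0], "spin": 0}
  ]
}}

```text
time_s: 9.68
tcp_pos: [0.4353, 0.2033, 0.1613]
eef_rot: [-177.6, -1.0, -43.5]
contact_force: [-0.2, -0.5, -3.6]
gripper_width: 0.0648
```

```bash
cat >> h.py <<'E'
def rodlook(name):
    c=r.get_calibration('wrist'); im,d=r.capture('wrist'); cv2.imwrite(f'pics/{name}.png',im); np.save(name+'.npy',d)
    P=cloud('wrist',d,c)
    m=(d>0)&(np.hypot(P[...,0]-.513,P[...,1]-.14)<.02)&(P[...,2]>.06)&(P[...,2]<.135)
    q=P[m]; zt=np.percentile(q[:,2],97) if len(q) else 0
    t=q[q[:,2]>zt-.004]
    print('rod n',len(q),'ztop',zt,'top mean',t.mean(0).round(4),cv2.minEnclosingCircle(t[:,:2].astype(np.float32)))
    for t in ['rod_tip','rod_seat']:
        for o in r.pinpoint('wrist',t)[:1]: print(t,round(o['conf'],2),w('wrist',o['at'],c).round(4))
    return im,d,c,P
E
python3 -c "
from plan import *
rodlook('w3')
go(([.5135,.1395,.15],-45))"
```

```text
rod n 600 ztop 0.11770268987315631 top mean [0.5144 0.1393 0.1161] ((0.5142840147018433, 0.1397356241941452), 0.004569689277559519)
rod_tip 0.73 [0.4382 0.2032 0.148 ]
at 9.83 [0.4356 0.2015 0.1617] [-177.6   -1.   -43.7] [-0.2  0.4 -3. ] 0.0649
[{"travel":[0.0330,-0.0028,0.0046],"spin":0.4},{"travel":[0.0329,-0.0031,0.0046],"spin":0.4},{"travel":[0.0329,-0.0033,0.0046],"spin":0.4}]
```

View pics/w3.png

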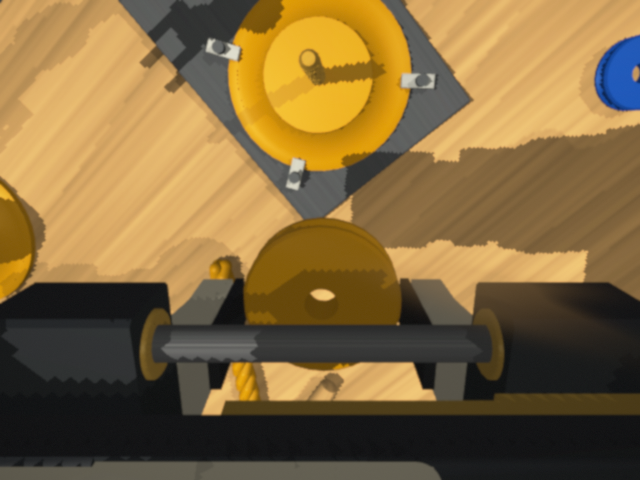

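```bash
cat >> h.py <<'E'
def held(im,d,P,rad=.045,zr=.012):
    # top face of the part in the jaws: centre by enclosing circle in tool plane, plus normal
    s=r.get_state(); t=s['tcp_pos']; T=rotm(s['eef_rot'])
    Q=(P-t)@T
    hsv=cv2.cvtColor(im,cv2.COLOR_BGR2HSV); g=(hsv[...,0]>10)&(hsv[...,0]<32)&(hsv[...,1]>120)
    m=(d>0)&g&(np.hypot(Q[...,0],Q[...,1])<rad)&(abs(Q[...,2]+.003)<zr)
    q=Q[m]; z=np.median(q[:,2]); 
    A=np.c_[q[:,:2],np.ones(len(q))]; 
    for _ in range(4):
        k=np.linalg.lstsq(A,q[:,2],rcond=None)[0]; e=abs(q[:,2]-A@k); q=q[e<.003]; A=A[e<.003]
    (x,y),R0=cv2.minEnclosingCircle(q[:,:2].astype(np.float32))
    print('held n',len(q),'centre tool (%.4f %.4f)'%(x,y),'dia %.1f'%(2000*R0),'z %.4f'%k[2],'slopes deg',np.degrees(k[:2]).round(1),'world',(t+T@[x,y,k[2]]).round(4))
E
python3 -c "
from plan import *
c=r.get_calibration('wrist');d=np.load('w3.npy');im=cv2.imread('pics/w3.png');held(im,d,cloud('wrist',d,c))
s=r.get_state();T=rotm(s['eef_rot']);print(T.round(3))
"
```

```text
held n 12815 centre tool (0.0070 -0.0034) dia 79.9 z -0.0039 slopes deg [-0.6 -2.9] world [0.4429 0.199  0.1658]
[[ 0.723 -0.69   0.041]
 [-0.691 -0.723  0.018]
 [ 0.017 -0.041 -0.999]]
```

Request:
{"fn": "send_rows", "kwargs": {
  "motion": [
    {"travel": [0.034, -0.003, 0.004], "spin": 0.4},
    {"travel": [0.033, -0.003, 0.004], "spin": 0.4},
    {"travel": [0.0305, -0.003, 0.004], "spin": 0.4},
    {"travel": [0, 0, 0], "spin": 0},
    {"travel": [0, 0, 0], "spin": 0}
  ]
}}

```text
time_s: 10.25
tcp_pos: [0.5141, 0.1335, 0.1512]
eef_rot: [-177.6, -0.9, -45.2]
contact_force: [-1.2, -0.7, -3.0]
gripper_width: 0.0646
```

```bash
python3 -c "
from plan import *
go(([.5143,.1396,.138],-45))"
```

```text
at 10.25 [0.5141 0.1335 0.1512] [-177.6   -0.9  -45.2] [-1.2 -0.7 -3. ] 0.0646
[{"travel":[-0.0044,-0.0039,0.0133],"spin":-0.2}]
```

Request:
{"fn": "send_rows", "kwargs": {
  "motion": [
    {"travel": [-0.0044, -0.0039, 0.009], "spin": 0},
    {"travel": [0, 0, 0], "spin": 0},
    {"travel": [0, 0, 0], "spin": 0}
  ]
}}

```text
time_s: 10.5
tcp_pos: [0.5133, 0.137, 0.1413]
eef_rot: [-177.6, -0.9, -45.6]
contact_force: [-0.1, 0.4, -3.5]
gripper_width: 0.0648
```

```bash
python3 -c "
from plan import *
go(([.5143,.1396,.118],-45),step=.007)"
```

```text
at 10.5 [0.5133 0.137  0.1413] [-177.6   -0.9  -45.6] [-0.1  0.4 -3.5] 0.0648
[{"travel":[-0.0004,-0.0004,0.0058],"spin":-0.1},{"travel":[-0.0004,-0.0004,0.0058],"spin":-0.1},{"travel":[-0.0004,-0.0004,0.0058],"spin":-0.1},{"travel":[-0.0004,-0.0004,0.0058],"spin":-0.1}]
```

Request:
{"fn": "send_rows", "kwargs": {
  "motion": [
    {"travel": [-0.0025, -0.0025, 0.004], "spin": 0},
    {"travel": [0, 0, 0], "spin": 0},
    {"travel": [0, 0, 0], "spin": 0}
  ]
}}

```text
time_s: 10.75
tcp_pos: [0.5122, 0.1417, 0.1373]
eef_rot: [-177.6, -0.9, -45.5]
contact_force: [1.1, 0.7, -2.8]
gripper_width: 0.0649
```

```bash
python3 -c "
from plan import *
go(([.5143,.1396,.118],-45),step=.007)"
```

```text
at 10.75 [0.5122 0.1417 0.1373] [-177.6   -0.9  -45.5] [ 1.1  0.7 -2.8] 0.0649
[{"travel":[0.0009,0.0003,0.0064],"spin":-0.2},{"travel":[0.0009,0.0003,0.0064],"spin":-0.2},{"travel":[0.0009,0.0003,0.0064],"spin":-0.2}]
```

Request:
{"fn": "send_rows", "kwargs": {
  "motion": [
    {"travel": [0.0028, 0.0005, 0.002], "spin": 0},
    {"travel": [0, 0, 0], "spin": 0}
  ]
}}

```text
time_s: 10.92
tcp_pos: [0.5137, 0.1401, 0.1355]
eef_rot: [-177.6, -0.9, -45.4]
contact_force: [-0.1, 0.7, -3.4]
gripper_width: 0.0649
```

Request:
{"fn": "send_rows", "kwargs": {
  "motion": [
    {"travel": [0, 0, 0], "spin": 0}
  ]
}}

```text
time_s: 11.0
tcp_pos: [0.5138, 0.1402, 0.1356]
eef_rot: [-177.6, -0.9, -45.4]
contact_force: [1.0, -0.0, -3.5]
gripper_width: 0.065
```

Request:
{"fn": "send_rows", "kwargs": {
  "motion": [
    {"travel": [0.0004, 0.0004, 0.007], "spin": 0},
    {"travel": [0, 0.0003, 0.007], "spin": 0},
    {"travel": [0, 0.0003, 0.007], "spin": 0}
  ]
}}

```text
time_s: 11.25
tcp_pos: [0.5154, 0.1403, 0.1148]
eef_rot: [-177.4, -0.9, -45.3]
contact_force: [-0.6, -0.3, -3.3]
gripper_width: 0.065
```

Request:
{"fn": "send_rows", "kwargs": {
  "motion": [
    {"travel": [0, 0.0003, 0.007], "spin": 0},
    {"travel": [0, 0.0003, 0.007], "spin": 0}
  ]
}}

```text
time_s: 11.42
tcp_pos: [0.5153, 0.1399, 0.0988]
eef_rot: [-177.4, -0.9, -45.4]
contact_force: [-0.1, 0.0, -2.9]
gripper_width: 0.0648
```

Request:
{"fn": "send_rows", "kwargs": {
  "motion": [
    {"travel": [-0.0006, 0.0008, 0.008], "spin": 0},
    {"travel": [0, 0.0004, 0.008], "spin": 0},
    {"travel": [0, 0.0004, 0.008], "spin": 0}
  ]
}}

```text
time_s: 11.67
tcp_pos: [0.5144, 0.1393, 0.0715]
eef_rot: [-177.5, -0.9, -45.4]
contact_force: [0.7, 0.2, -3.1]
gripper_width: 0.0647
```

Request:
{"fn": "send_rows", "kwargs": {
  "motion": [
    {"travel": [0, 0.0004, 0.008], "spin": 0},
    {"travel": [0, 0.0004, 0.005], "spin": 0},
    {"travel": [0, 0, 0], "spin": 0}
  ]
}}

```text
time_s: 11.92
tcp_pos: [0.5131, 0.1382, 0.0544]
eef_rot: [-177.7, -0.8, -45.4]
contact_force: [-0.7, 0.8, -2.8]
gripper_width: 0.0649
```

Request:
{"fn": "send_rows", "kwargs": {
  "motion": [
    {"travel": [0, 0, 0], "spin": 0},
    {"travel": [0, 0, 0], "spin": 0},
    {"travel": [0, 0, 0], "spin": 0}
  ],
  "gripper": 0.8
}}

```text
time_s: 12.17
tcp_pos: [0.5143, 0.1387, 0.0551]
eef_rot: [-177.6, -0.9, -45.3]
contact_force: [0.5, 0.8, 0.6]
gripper_width: 0.077
```

Request:
{"fn": "send_rows", "kwargs": {
  "motion": [
    {"travel": [0, 0, -0.02], "spin": 0},
    {"travel": [0, 0, -0.03], "spin": 0},
    {"travel": [0, 0, -0.03], "spin": 0},
    {"travel": [0, 0, -0.02], "spin": 0}
  ]
}}

```text
time_s: 12.5
tcp_pos: [0.5093, 0.136, 0.1566]
eef_rot: [-177.9, -0.9, -45.3]
contact_force: [-0.0, 0.9, 0.1]
gripper_width: 0.0792
```

```bash
cat >> h.py <<'E'
def stack(n,d,c,rod=(.5143,.1397)):
    P=cloud(n,d,c); rr=np.hypot(P[...,0]-rod[0],P[...,1]-rod[1])
    for a in (.009,.0145),(.0145,.0185),(.0185,.0225),(.0225,.0265),(.0265,.031):
        m=(d>0)&(rr>a[0])&(rr<a[1]); print('r',a,'z med %.4f 10/90 %.4f %.4f n %d'%(np.median(P[m][:,2]),*np.percentile(P[m][:,2],[10,90]),m.sum()))
E
python3 -c "
from plan import *
c=r.get_calibration('top')
im,d,c=look('top'); stack('top',d,c,(.5098,.1395))
go(([.5143,.05,.16],-90),([.53,-.252,.08],-135))"
```

```text
c (0.7090 -0.3358) z 0.0092 dia 35.5 [ 0.7082 -0.3371] 97 [ 30. 110. 167.]
c (0.6399 -0.2108) z 0.0119 dia 55.1 [ 0.6373 -0.2086] 245 [ 27.  98. 151.]
c (0.5660 -0.1254) z 0.0111 dia 42.1 [ 0.5656 -0.1253] 191 [ 36. 122. 182.]
c (0.5262 -0.2524) z 0.0151 dia 59.0 [ 0.526 -0.252] 394 [ 34. 121. 182.]
c (0.4545 -0.3483) z 0.0094 dia 34.3 [ 0.4545 -0.3475] 126 [ 34. 115. 173.]
c (0.4433 0.0852) z 0.0116 dia 42.8 [0.4379 0.0802] 89 [29. 30. 30.]
c (0.4048 -0.2279) z 0.0133 dia 50.4 [ 0.4046 -0.2275] 309 [ 36. 123. 184.]
c (0.3606 -0.0233) z 0.0134 dia 50.2 [ 0.3601 -0.023 ] 308 [69. 30. 13.]
c (0.3437 -0.1208) z 0.0135 dia 50.0 [ 0.3438 -0.1205] 318 [30. 67. 29.]
c (0.2941 -0.2458) z 0.0132 dia 50.3 [ 0.294  -0.2454] 328 [23. 44. 84.]
c (0.3138 0.3329) z 0.0188 dia 58.9 [0.313  0.3319] 170 [ 69.  115.5 156. ]
c (0.2910 -0.6879) z 0.0068 dia 40.5 [ 0.2919 -0.6854] 46 [ 32.  85. 135.]
r (0.009, 0.0145) z med 0.5988 10/90 0.5971 0.6000 n 311
r (0.0145, 0.0185) z med 0.5984 10/90 0.5961 0.5998 n 336
r (0.0185, 0.0225) z med 0.5982 10/90 0.5959 0.5997 n 397
r (0.0225, 0.0265) z med 0.5978 10/90 0.5957 0.5993 n 458
r (0.0265, 0.031) z med 0.5977 10/90 0.5957 0.5991 n 480
at 12.55 [0.5112 0.1369 0.1605] [-177.6   -1.   -45.3] [2.1 0.6 4.1] 0.079
[{"travel":[0.0091,0.0084,-0.0001],"spin":6.4},{"travel":[0.0100,0.0074,-0.0001],"spin":6.4},{"travel":[0.0108,0.0062,-0.0001],"spin":6.4},{"travel":[0.0114,0.0050,-0.0001],"spin":6.4},{"travel":[0.0119,0.0037,-0.0001],"spin":6.4}]
[{"travel":[0.0122,0.0023,-0.0001],"spin":6.4},{"travel":[0.0124,0.0009,-0.0001],"spin":6.4},{"travel":[0.0379,-0.0015,0.0094],"spin":5.6},{"travel":[0.0376,-0.0052,0.0094],"spin":5.6},{"travel":[0.0369,-0.0089,0.0094],"spin":5.6}]
[{"travel":[0.0358,-0.0125,0.0094],"spin":5.6},{"travel":[0.0344,-0.0159,0.0094],"spin":5.6},{"travel":[0.0327,-0.0192,0.0094],"spin":5.6},{"travel":[0.0307,-0.0223,0.0094],"spin":5.6},{"travel":[0.0283,-0.0252,0.0094],"spin":5.6}]
```

```bash
python3 -c "
from plan import *
go(([.5299,-.2522,.07],-135))"
```

```text
at 12.55 [0.5112 0.1369 0.1605] [-177.6   -1.   -45.3] [2.1 0.6 4.1] 0.079
[{"travel":[0.0222,0.0203,0.0065],"spin":6.9},{"travel":[0.0244,0.0175,0.0065],"spin":6.9},{"travel":[0.0264,0.0145,0.0065],"spin":6.9},{"travel":[0.0279,0.0112,0.0065],"spin":6.9},{"travel":[0.0291,0.0077,0.0065],"spin":6.9}]
[{"travel":[0.0298,0.0042,0.0065],"spin":6.9},{"travel":[0.0301,0.0006,0.0065],"spin":6.9},{"travel":[0.0299,-0.0030,0.0065],"spin":6.9},{"travel":[0.0293,-0.0066,0.0065],"spin":6.9},{"travel":[0.0283,-0.0101,0.0065],"spin":6.9}]
[{"travel":[0.0269,-0.0134,0.0065],"spin":6.9},{"travel":[0.0251,-0.0165,0.0065],"spin":6.9},{"travel":[0.0229,-0.0194,0.0065],"spin":6.9}]
```

Request:
{"fn": "send_rows", "kwargs": {
  "motion": [
    {"travel": [0.0222, 0.0203, 0.005], "spin": 6.9},
    {"travel": [0.0244, 0.0175, 0.006], "spin": 6.9},
    {"travel": [0.0264, 0.0145, 0.0065], "spin": 6.9},
    {"travel": [0.028, 0.0112, 0.0065], "spin": 6.9},
    {"travel": [0.029, 0.0077, 0.0065], "spin": 6.9}
  ]
}}

```text
time_s: 12.97
tcp_pos: [0.5254, -0.01, 0.1368]
eef_rot: [-176.1, 0.9, -80.3]
contact_force: [-0.2, -0.1, 0.1]
gripper_width: 0.0789
```

Request:
{"fn": "send_rows", "kwargs": {
  "motion": [
    {"travel": [0.0298, 0.0042, 0.0065], "spin": 6.9},
    {"travel": [0.03, 0.0006, 0.0065], "spin": 6.9},
    {"travel": [0.03, -0.003, 0.0065], "spin": 6.9},
    {"travel": [0.0293, -0.0066, 0.0065], "spin": 6.9},
    {"travel": [0.0283, -0.01, 0.0065], "spin": 6.9}
  ]
}}

```text
time_s: 13.38
tcp_pos: [0.5333, -0.1662, 0.1038]
eef_rot: [-176.8, 3.4, -116.1]
contact_force: [1.1, 0.4, 0.0]
gripper_width: 0.0784
```

Request:
{"fn": "send_rows", "kwargs": {
  "motion": [
    {"travel": [0.025, -0.013, 0.0065], "spin": 6.9},
    {"travel": [0.02, -0.014, 0.0065], "spin": 6.9},
    {"travel": [0.01, -0.01, 0.0065], "spin": 6.9},
    {"travel": [0, 0, 0], "spin": 0},
    {"travel": [0, 0, 0], "spin": 0}
  ]
}}

```text
time_s: 13.8
tcp_pos: [0.5385, -0.2421, 0.0833]
eef_rot: [-178.0, 4.5, -138.3]
contact_force: [0.8, -0.4, -0.2]
gripper_width: 0.0789
```

```bash
python3 -c "
from plan import *
im,d,c=look('top'); stack('top',d,c,(.5098,.1395))
go(([.5299,-.2522,.035],-135),step=.015)"
```

```text
c (0.5741 -0.6167) z 0.0192 dia 53.0 [ 0.5724 -0.6159] 43 [ 9. 15. 27.]
c (0.5320 -0.2742) z 0.0160 dia 28.8 [ 0.5322 -0.2757] 27 [ 32. 107. 163.]
c (0.4549 -0.3481) z 0.0093 dia 34.3 [ 0.454  -0.3479] 113 [19. 64. 99.]
c (0.3608 -0.0198) z 0.0137 dia 47.9 [ 0.3606 -0.014 ] 187 [153.  68.  30.]
c (0.3191 -0.6348) z 0.0071 dia 37.2 [ 0.3167 -0.6331] 54 [ 35.  92. 145.]
c (0.3166 -0.6644) z 0.0073 dia 36.7 [ 0.3171 -0.6639] 46 [ 36.  94. 147.]
c (0.2937 -0.6332) z 0.0073 dia 27.5 [ 0.2912 -0.6337] 31 [ 34.  91. 144.]
r (0.009, 0.0145) z med 0.0514 10/90 0.0494 0.0537 n 60
r (0.0145, 0.0185) z med 0.0512 10/90 0.0486 0.0535 n 70
r (0.0185, 0.0225) z med 0.0521 10/90 0.0498 0.0541 n 90
r (0.0225, 0.0265) z med 0.0516 10/90 0.0494 0.0540 n 105
r (0.0265, 0.031) z med 0.0510 10/90 0.0492 0.0537 n 147
at 13.85 [ 0.5385 -0.2418  0.0833] [-178.     4.5 -138.2] [-0.3  0.1  0.1] 0.0789
[{"travel":[0.0043,-0.0001,0.0118],"spin":-0.8},{"travel":[0.0043,-0.0000,0.0118],"spin":-0.8},{"travel":[0.0043,0.0000,0.0118],"spin":-0.8},{"travel":[0.0043,0.0001,0.0118],"spin":-0.8}]
```

Request:
{"fn": "send_rows", "kwargs": {
  "motion": [
    {"travel": [0.0095, 0, 0.03], "spin": -1.5}
  ]
}}

```text
time_s: 13.93
tcp_pos: [0.539, -0.2476, 0.0584]
eef_rot: [-177.3, 4.8, -136.4]
contact_force: [1.1, -0.1, 0.1]
gripper_width: 0.0786
```

```bash
cat >> plan.py <<'E'
def settle(k=1):
    for _ in range(k): im,d=r.capture('top')
    return d
def tilt():
    s=r.get_state(); print('tz',rotm(s['eef_rot'])[:,2].round(3),'j',s['joints'].round(1))
E
python3 -c "
from plan import *
tilt(); go(([.5299,-.2522,.035],-135)); settle(); tilt()
go(([.5299,-.2522,.010],-135),step=.05)"
```

```text
tz [ 0.093  0.023 -0.995] j [ -7.2  20.  -24.   -3.  -40.9 -37.1]
at 13.93 [ 0.539  -0.2476  0.0584] [-177.3    4.8 -136.4] [ 1.1 -0.1  0.1] 0.0786
[{"travel":[0.0117,0.0040,0.0223],"spin":-1.4}]
tz [ 0.082  0.027 -0.996] j [ -7.2  20.5 -24.6  -3.3 -40.5 -36.8]
at 13.98 [ 0.5327 -0.2466  0.0496] [-177.9    4.5 -136.4] [-3.5 -0.4 -5.8] 0.0787
[{"travel":[0.0090,-0.0006,0.0390],"spin":-1.4}]
```

Request:
{"fn": "send_rows", "kwargs": {
  "motion": [
    {"travel": [0.009, -0.0006, 0.0385], "spin": -1.4}
  ]
}}

```text
time_s: 14.07
tcp_pos: [0.5344, -0.252, 0.0167]
eef_rot: [-177.3, 4.7, -134.7]
contact_force: [3.4, -0.8, 0.4]
gripper_width: 0.0786
```

```bash
python3 -c "
from plan import *
settle(2); tilt()
go(([.5299,-.2522,.010],-135),step=.05)"
```

```text
tz [ 0.074  0.029 -0.997] j [ -7.8  23.8 -26.5  -3.8 -35.8 -34.2]
at 14.17 [ 0.5262 -0.2505  0.0075] [-178.2    4.2 -134.9] [-1.1  1.1 -0.9] 0.0786
[{"travel":[-0.0016,-0.0039,-0.0023],"spin":0.1}]
```

Request:
{"fn": "send_rows", "kwargs": {
  "motion": [
    {"travel": [-0.0016, -0.003, -0.002], "spin": 0},
    {"travel": [0, 0, 0], "spin": 0},
    {"travel": [0, 0, 0], "spin": 0},
    {"travel": [0, 0, 0], "spin": 0},
    {"travel": [0, 0, 0], "spin": 0}
  ],
  "gripper": -1,
  "squeeze": 10
}}

```text
time_s: 14.58
tcp_pos: [0.5338, -0.2494, 0.017]
eef_rot: [-177.9, 4.3, -134.6]
contact_force: [-0.6, 0.9, -1.2]
gripper_width: 0.051
```

Request:
{"fn": "send_rows", "kwargs": {
  "motion": [
    {"travel": [0, 0, 0], "spin": 0},
    {"travel": [0, 0, 0], "spin": 0}
  ]
}}

```text
time_s: 14.75
tcp_pos: [0.5352, -0.2493, 0.0193]
eef_rot: [-177.7, 4.5, -134.5]
contact_force: [-0.2, 0.5, 0.4]
gripper_width: 0.0379
```

Request:
{"fn": "send_rows", "kwargs": {
  "motion": [
    {"travel": [0, 0, 0], "spin": 0},
    {"travel": [0, 0, 0], "spin": 0},
    {"travel": [0, 0, 0], "spin": -5},
    {"travel": [0, 0, 0], "spin": -7.1},
    {"travel": [0, 0, 0], "spin": -7.1}
  ],
  "gripper": 0.7
}}

```text
time_s: 15.17
tcp_pos: [0.5361, -0.2497, 0.0207]
eef_rot: [-176.2, 3.5, -115.0]
contact_force: [0.1, 0.0, -0.2]
gripper_width: 0.0659
```

Request:
{"fn": "send_rows", "kwargs": {
  "motion": [
    {"travel": [0, 0, 0], "spin": -7.1},
    {"travel": [0, 0, 0], "spin": -7.1},
    {"travel": [0, 0, 0], "spin": -7.1},
    {"travel": [0, 0, 0], "spin": -7.1},
    {"travel": [0, 0, 0], "spin": -7.1}
  ]
}}

```text
time_s: 15.58
tcp_pos: [0.5361, -0.2502, 0.0206]
eef_rot: [-174.9, 0.6, -79.2]
contact_force: [-0.3, -0.2, 0.4]
gripper_width: 0.0745
```

Request:
{"fn": "send_rows", "kwargs": {
  "motion": [
    {"travel": [0, 0, 0], "spin": -7.1},
    {"travel": [0, 0, 0], "spin": -7.1},
    {"travel": [0, 0, 0], "spin": -7.1},
    {"travel": [0, 0, 0], "spin": -7.1},
    {"travel": [0, 0, 0], "spin": -3}
  ]
}}

```text
time_s: 16.0
tcp_pos: [0.5359, -0.2508, 0.0203]
eef_rot: [-175.4, -2.2, -47.3]
contact_force: [1.5, 0.1, -0.1]
gripper_width: 0.0743
```

```bash
python3 -c "
from plan import *
tilt()
go(([.5299,-.2522,.010],-45),step=.05)"
```

```text
tz [ 0.085  0.026 -0.996] j [ -7.6  23.1 -25.5  -3.5 -36.8  53.2]
at 16.0 [ 0.5359 -0.2508  0.0203] [-175.4   -2.2  -47.3] [ 1.5  0.1 -0.1] 0.0743
[{"travel":[-0.0035,0.0062,0.0097],"spin":-2.3}]
```

```bash
python3 -c "
from plan import *
look('wrist'); tilt()
go(([.5299,-.2522,.010],-45),step=.05)"
```

```text
c (0.6105 -0.3416) z 0.0135 dia 66.3 [ 0.6128 -0.3352] 2266 [ 10. 101. 147.]
c (0.6442 -0.2118) z 0.0115 dia 56.5 [ 0.6413 -0.2179] 7417 [ 42. 166. 224.]
c (0.6480 -0.2064) z 0.0256 dia 19.3 [ 0.6497 -0.2041] 663 [  9.  73. 105.]
c (0.4600 -0.3493) z 0.0085 dia 33.7 [ 0.4644 -0.3475] 2952 [ 10.  84. 121.]
c (0.5347 -0.2563) z 0.0147 dia 58.5 [ 0.5381 -0.2606] 10526 [ 13.  87. 124.]
c (0.5700 -0.2212) z 0.0271 dia 25.5 [ 0.5689 -0.2278] 293 [28. 42. 53.]
c (0.5041 -0.2830) z 0.0240 dia 25.5 [ 0.5102 -0.2854] 518 [31. 49. 63.]
tz [ 0.086  0.026 -0.996] j [ -7.6  23.1 -25.5  -3.5 -36.8  53.2]
at 16.05 [ 0.536  -0.2508  0.0203] [-175.4   -2.2  -47.2] [0.2 0.4 0.3] 0.0747
[{"travel":[-0.0035,0.0062,0.0097],"spin":-2.2}]
```

Request:
{"fn": "send_rows", "kwargs": {
  "motion": [
    {"travel": [0.0025, 0.005, 0.0115], "spin": -2}
  ]
}}

```text
time_s: 16.13
tcp_pos: [0.5367, -0.2558, 0.0104]
eef_rot: [-175.4, -2.6, -45.3]
contact_force: [0.4, -0.2, -0.1]
gripper_width: 0.0748
```

```bash
python3 -c "
from plan import *
settle(2);tilt()
go(([.5343,-.256,.010],-45),step=.05)"
```

```text
tz [ 0.083  0.026 -0.996] j [ -8.2  24.3 -25.8  -3.8 -35.5  55.9]
at 16.23 [ 0.5339 -0.2558  0.0072] [-175.5   -2.3  -45.3] [-0.8 -0.8 -1. ] 0.0745
[{"travel":[0.0005,-0.0004,-0.0027],"spin":-0.3}]
```

Close here (pinch 1), then pinch 2 at −135, watching z.

Request:
{"fn": "send_rows", "kwargs": {
  "motion": [
    {"travel": [0, 0, 0], "spin": 0},
    {"travel": [0, 0, 0], "spin": 0},
    {"travel": [0, 0, 0], "spin": 0},
    {"travel": [0, 0, 0], "spin": 0},
    {"travel": [0, 0, 0], "spin": 0}
  ],
  "gripper": -1,
  "squeeze": 10
}}

```text
time_s: 16.65
tcp_pos: [0.5335, -0.2556, 0.0076]
eef_rot: [-175.6, -2.2, -45.8]
contact_force: [0.3, -0.5, -2.2]
gripper_width: 0.058
```

Request:
{"fn": "send_rows", "kwargs": {
  "motion": [
    {"travel": [0, 0, 0], "spin": 0}
  ]
}}

```text
time_s: 16.73
tcp_pos: [0.5334, -0.2554, 0.0076]
eef_rot: [-175.6, -2.2, -45.8]
contact_force: [0.4, -0.8, -3.2]
gripper_width: 0.058
```

Request:
{"fn": "send_rows", "kwargs": {
  "motion": [
    {"travel": [0, 0, -0.02], "spin": 0},
    {"travel": [0, 0, -0.03], "spin": 0},
    {"travel": [0, 0, -0.03], "spin": 0},
    {"travel": [0, 0, -0.03], "spin": 0},
    {"travel": [0, 0, -0.03], "spin": 0}
  ],
  "squeeze": 20
}}

```text
time_s: 17.15
tcp_pos: [0.5157, -0.2574, 0.1432]
eef_rot: [-176.1, -1.3, -45.9]
contact_force: [1.0, -0.2, -3.1]
gripper_width: 0.0582
```

Request:
{"fn": "send_rows", "kwargs": {
  "motion": [
    {"travel": [0, 0, 0], "spin": 0},
    {"travel": [0, 0, 0], "spin": 0}
  ]
}}

```text
time_s: 17.32
tcp_pos: [0.5186, -0.2584, 0.1509]
eef_rot: [-175.8, -1.8, -45.9]
contact_force: [-1.3, 0.6, -3.7]
gripper_width: 0.0575
```

```bash
cat >> h.py <<'E'
def held2(name=None,rad=.036,zr=.008):
    s=r.get_state(); c=r.get_calibration('wrist'); im,d=r.capture('wrist'); s2=r.get_state()
    if name: cv2.imwrite(f'pics/{name}.png',im)
    t=(s['tcp_pos']); T=rotm(s['eef_rot']); P=cloud('wrist',d,c); Q=(P-t)@T
    m=(d>0)&(np.hypot(Q[...,0],Q[...,1])<rad)&(abs(Q[...,2]+.006)<zr)
    b,g,rr=[im[...,i].astype(int) for i in range(3)]; m&=(rr>1.9*b)
    k,L,st,_=cv2.connectedComponentsWithStats(m.astype(np.uint8)); i=1+np.argmax(st[1:,4]); m=L==i
    q=Q[m]; A=np.c_[q[:,:2],np.ones(len(q))]
    for _ in range(5):
        kk=np.linalg.lstsq(A,q[:,2],rcond=None)[0]; e=abs(q[:,2]-A@kk); ok=e<max(.0015,np.median(e)*2.5); q=q[ok]; A=A[ok]
    x0,x1=q[:,0].min(),q[:,0].max()
    (x,y),R0=cv2.minEnclosingCircle(q[:,:2].astype(np.float32))
    # bore: holes in mask
    print('moved',(s2['tcp_pos']-t).round(4),'n',len(q),'circ tool (%.4f %.4f)'%(x,y),'dia %.1f'%(2000*R0),'x range %.4f %.4f y range %.4f %.4f'%(x0,x1,q[:,1].min(),q[:,1].max()),'z %.4f'%kk[2],'slopes',np.degrees(kk[:2]).round(1),'world',(t+T@[x,y,kk[2]]).round(4))
E
python3 -c "
from plan import *
held2('w4',.034);tilt()
go(([.5143,.1,.16],-45),([.5143,.1397,.15],-45))"
```

```text
moved [ 0.0006 -0.0003  0.0004] n 8967 circ tool (0.0025 0.0010) dia 62.6 x range -0.0075 0.0303 y range -0.0293 0.0311 z -0.0074 slopes [ 2.4 -4.2] world [ 0.5191 -0.2611  0.1583]
tz [ 0.076  0.028 -0.997] j [ -8.7  13.4 -19.   -2.8 -53.6  54.4]
at 17.37 [ 0.5191 -0.2587  0.1513] [-175.8   -1.9  -45.9] [ 0.4  0.  -1.4] 0.0578
[{"travel":[-0.0290,-0.0274,0.0001],"spin":-0.1},{"travel":[-0.0289,-0.0275,0.0001],"spin":-0.1},{"travel":[-0.0289,-0.0275,0.0001],"spin":-0.1},{"travel":[-0.0288,-0.0276,0.0001],"spin":-0.1},{"travel":[-0.0288,-0.0276,0.0001],"spin":-0.1}]
[{"travel":[-0.0287,-0.0277,0.0001],"spin":-0.1},{"travel":[-0.0287,-0.0277,0.0001],"spin":-0.1},{"travel":[-0.0286,-0.0278,0.0001],"spin":-0.1},{"travel":[-0.0286,-0.0278,0.0001],"spin":-0.1},{"travel":[-0.0284,-0.0273,0.0111],"spin":0.0}]
```

Request:
{"fn": "send_rows", "kwargs": {
  "motion": [
    {"travel": [-0.029, -0.0274, 0], "spin": 0},
    {"travel": [-0.029, -0.0275, 0], "spin": 0},
    {"travel": [-0.029, -0.0275, 0], "spin": 0},
    {"travel": [-0.029, -0.0275, 0], "spin": 0},
    {"travel": [-0.029, -0.0275, 0], "spin": 0}
  ]
}}

```text
time_s: 17.78
tcp_pos: [0.5144, -0.0597, 0.1509]
eef_rot: [-176.1, -1.6, -46.7]
contact_force: [0.1, 0.8, -3.2]
gripper_width: 0.0577
```

Request:
{"fn": "send_rows", "kwargs": {
  "motion": [
    {"travel": [-0.029, -0.0277, 0], "spin": 0},
    {"travel": [-0.029, -0.0277, 0], "spin": 0},
    {"travel": [-0.029, -0.0278, 0], "spin": 0},
    {"travel": [-0.02, -0.02, 0], "spin": 0}
  ]
}}

```text
time_s: 18.12
tcp_pos: [0.5116, 0.0965, 0.1505]
eef_rot: [-176.4, -1.5, -46.7]
contact_force: [1.5, -0.7, -2.4]
gripper_width: 0.0578
```

```bash
python3 -c "
from plan import *
settle(2);tilt()
go(([.5133,.1407,.136],-45),step=.05)"
```

```text
tz [ 0.063  0.024 -0.998] j [ 33.    7.6 -28.1   1.  -50.5   9.9]
at 18.22 [0.5123 0.0975 0.1504] [-176.4   -1.5  -46.5] [-0.1 -0.6 -2.4] 0.0576
[{"travel":[-0.0310,-0.0295,0.0154],"spin":-1.5}]
```

Request:
{"fn": "send_rows", "kwargs": {
  "motion": [
    {"travel": [-0.03, -0.0285, 0.008], "spin": -1.5}
  ]
}}

```text
time_s: 18.3
tcp_pos: [0.5116, 0.1325, 0.1437]
eef_rot: [-176.6, -1.6, -45.1]
contact_force: [1.9, -0.6, -2.7]
gripper_width: 0.0576
```

```bash
python3 -c "
from plan import *
settle(3);tilt()
go(([.5133,.1407,.128],-45),step=.05)"
```

```text
tz [ 0.061  0.023 -0.998] j [ 36.9   8.9 -27.8   1.4 -49.7   7.4]
at 18.45 [0.512  0.1359 0.1426] [-176.6   -1.5  -44.9] [ 0.2  0.1 -2.4] 0.0571
[{"travel":[-0.0029,-0.0034,0.0147],"spin":0.1}]
```

Request:
{"fn": "send_rows", "kwargs": {
  "motion": [
    {"travel": [-0.0035, -0.0045, 0.008], "spin": 0}
  ]
}}

```text
time_s: 18.53
tcp_pos: [0.5133, 0.1415, 0.1349]
eef_rot: [-176.6, -1.6, -44.9]
contact_force: [0.3, 0.9, -1.6]
gripper_width: 0.0576
```

```bash
python3 -c "
from plan import *
settle(2);tilt()
go(([.5133,.1407,.116],-45),step=.05)"
```

```text
tz [ 0.058  0.021 -0.998] j [ 37.3   9.8 -28.2   1.4 -48.6   6.9]
at 18.63 [0.5123 0.1412 0.1327] [-176.8   -1.5  -44.9] [-0.9 -0.5 -2.4] 0.0575
[{"travel":[0.0006,0.0006,0.0167],"spin":0.1}]
```

Request:
{"fn": "send_rows", "kwargs": {
  "motion": [
    {"travel": [0.001, 0.0008, 0.008], "spin": 0},
    {"travel": [0, 0.0004, 0.008], "spin": 0}
  ]
}}

```text
time_s: 18.8
tcp_pos: [0.5137, 0.1389, 0.1162]
eef_rot: [-176.7, -1.5, -45.0]
contact_force: [-0.3, 0.5, -2.2]
gripper_width: 0.058
```

Request:
{"fn": "send_rows", "kwargs": {
  "motion": [
    {"travel": [0, 0.0004, 0.008], "spin": 0}
  ]
}}

```text
time_s: 18.88
tcp_pos: [0.5139, 0.138, 0.1073]
eef_rot: [-176.7, -1.5, -45.1]
contact_force: [-0.3, 0.7, -2.7]
gripper_width: 0.0576
```

```bash
python3 -c "
from plan import *
tilt()
go(([.5133,.1407,.066],-45),step=.009)"
```

```text
tz [ 0.059  0.022 -0.998] j [ 36.9  11.6 -29.9   1.5 -45.    7. ]
at 18.88 [0.5139 0.138  0.1073] [-176.7   -1.5  -45.1] [-0.3  0.7 -2.7] 0.0576
[{"travel":[-0.0007,0.0002,0.0082],"spin":-0.0},{"travel":[-0.0007,0.0002,0.0082],"spin":-0.0},{"travel":[-0.0007,0.0002,0.0082],"spin":-0.0},{"travel":[-0.0007,0.0002,0.0082],"spin":-0.0},{"travel":[-0.0007,0.0002,0.0082],"spin":-0.0}]
```

Request:
{"fn": "send_rows", "kwargs": {
  "motion": [
    {"travel": [-0.0015, 0, 0.0085], "spin": 0},
    {"travel": [-0.0007, 0.0002, 0.0085], "spin": 0},
    {"travel": [-0.0005, 0.0002, 0.0085], "spin": 0}
  ]
}}

```text
time_s: 19.13
tcp_pos: [0.5128, 0.1386, 0.0785]
eef_rot: [-176.8, -1.5, -45.2]
contact_force: [0.0, -0.3, -2.6]
gripper_width: 0.0576
```

Request:
{"fn": "send_rows", "kwargs": {
  "motion": [
    {"travel": [-0.0005, 0.0002, 0.0085], "spin": 0},
    {"travel": [-0.0005, 0.0002, 0.007], "spin": 0}
  ]
}}

```text
time_s: 19.3
tcp_pos: [0.5124, 0.139, 0.0606]
eef_rot: [-176.8, -1.5, -45.2]
contact_force: [1.1, 0.6, -1.8]
gripper_width: 0.0578
```

Request:
{"fn": "send_rows", "kwargs": {
  "motion": [
    {"travel": [0, 0, 0.001], "spin": 0},
    {"travel": [0, 0, 0], "spin": 0}
  ]
}}

```text
time_s: 19.47
tcp_pos: [0.5123, 0.139, 0.0589]
eef_rot: [-176.9, -1.5, -45.2]
contact_force: [-5.0, -0.7, 10.2]
gripper_width: 0.0574
```

Request:
{"fn": "send_rows", "kwargs": {
  "motion": [
    {"travel": [0, 0, 0], "spin": 0},
    {"travel": [0, 0, 0], "spin": 0},
    {"travel": [0, 0, 0], "spin": 0}
  ],
  "gripper": 0.7
}}

```text
time_s: 19.72
tcp_pos: [0.5131, 0.1397, 0.0592]
eef_rot: [-176.8, -1.5, -45.1]
contact_force: [0.0, 1.0, -0.6]
gripper_width: 0.0712
```

Request:
{"fn": "send_rows", "kwargs": {
  "motion": [
    {"travel": [0, 0, -0.02], "spin": 0},
    {"travel": [0, 0, -0.03], "spin": 0},
    {"travel": [0, 0, -0.03], "spin": 0},
    {"travel": [0, 0, -0.02], "spin": 0}
  ]
}}

```text
time_s: 20.05
tcp_pos: [0.505, 0.1363, 0.1572]
eef_rot: [-177.4, -1.4, -45.1]
contact_force: [0.5, 0.5, 0.5]
gripper_width: 0.0743
```

```bash
python3 -c "
from plan import *
im,d,c=look('top');tilt()
go(([.5,.12,.165],-45),([.4088,-.2285,.1],-45))"
```

```text
c (0.7110 -0.3383) z 0.0088 dia 32.8 [ 0.71   -0.3375] 100 [ 31. 109. 167.]
c (0.6397 -0.2108) z 0.0125 dia 55.7 [ 0.6368 -0.208 ] 238 [ 27.  97. 149.]
c (0.5660 -0.1253) z 0.0111 dia 42.6 [ 0.5655 -0.1253] 189 [ 36. 121. 181.]
c (0.4540 -0.3485) z 0.0089 dia 34.4 [ 0.4546 -0.3481] 125 [ 33. 114. 172.]
c (0.4396 0.0818) z 0.0107 dia 32.5 [0.4356 0.0783] 58 [28. 29. 29.]
c (0.4045 -0.2276) z 0.0132 dia 49.7 [ 0.4044 -0.2274] 307 [ 35. 121. 182.]
c (0.3606 -0.0233) z 0.0132 dia 50.2 [ 0.3606 -0.0233] 312 [69. 29. 14.]
c (0.3438 -0.1206) z 0.0133 dia 50.1 [ 0.3438 -0.1205] 325 [39. 94. 31.]
c (0.3480 0.3679) z 0.0157 dia 26.2 [0.3477 0.3712] 30 [ 23.  67. 105.]
c (0.3047 -0.6953) z 0.0068 dia 44.6 [ 0.3058 -0.6968] 60 [ 32.  84. 134.]
c (0.2843 -0.6453) z 0.0071 dia 59.3 [ 0.2863 -0.6465] 133 [ 31.  83. 132.]
c (0.2942 -0.2457) z 0.0133 dia 50.4 [ 0.2938 -0.245 ] 332 [22. 44. 83.]
c (0.3125 0.3360) z 0.0192 dia 62.7 [0.3116 0.3354] 185 [ 67.5 113.5 152.5]
tz [ 0.054  0.016 -0.998] j [ 37.5   7.6 -26.6   1.4 -52.7   6.7]
at 20.1 [0.5067 0.1371 0.1609] [-177.1   -1.5  -45.1] [1.8 0.2 4. ] 0.0744
[{"travel":[0.0075,0.0166,-0.0047],"spin":-0.1},{"travel":[0.0200,0.0349,0.0060],"spin":0.0},{"travel":[0.0200,0.0349,0.0060],"spin":0.0},{"travel":[0.0200,0.0349,0.0060],"spin":0.0},{"travel":[0.0200,0.0349,0.0060],"spin":0.0}]
[{"travel":[0.0200,0.0349,0.0060],"spin":0.0},{"travel":[0.0200,0.0349,0.0060],"spin":0.0},{"travel":[0.0200,0.0349,0.0060],"spin":0.0},{"travel":[0.0200,0.0349,0.0060],"spin":0.0},{"travel":[0.0200,0.0349,0.0060],"spin":0.0}]
```

Request:
{"fn": "send_rows", "kwargs": {
  "motion": [
    {"travel": [0.0075, 0.0166, -0.002], "spin": 0},
    {"travel": [0.02, 0.0349, 0.004], "spin": 0},
    {"travel": [0.02, 0.0349, 0.004], "spin": 0},
    {"travel": [0.02, 0.0349, 0.004], "spin": 0},
    {"travel": [0.02, 0.0349, 0.004], "spin": 0}
  ]
}}

```text
time_s: 20.52
tcp_pos: [0.4645, -0.0321, 0.1451]
eef_rot: [-176.3, -1.9, -44.5]
contact_force: [1.4, -0.2, 0.1]
gripper_width: 0.0744
```

Request:
{"fn": "send_rows", "kwargs": {
  "motion": [
    {"travel": [0.02, 0.0349, 0.005], "spin": 0},
    {"travel": [0.02, 0.0349, 0.005], "spin": 0},
    {"travel": [0.02, 0.0349, 0.005], "spin": 0},
    {"travel": [0.018, 0.03, 0.005], "spin": 0}
  ]
}}

```text
time_s: 20.85
tcp_pos: [0.4258, -0.1881, 0.1192]
eef_rot: [-176.0, -2.2, -44.3]
contact_force: [1.0, -0.0, 0.1]
gripper_width: 0.0742
```

```bash
python3 -c "
from plan import *
settle(2);tilt()
go(([.4085,-.228,.08],-45),step=.05)"
```

```text
tz [ 0.073  0.024 -0.997] j [ -1.    4.8 -35.3  -2.  -45.8  47.8]
at 20.95 [ 0.4245 -0.19    0.1181] [-176.1   -2.   -44.6] [1.1 0.7 0.5] 0.0745
[{"travel":[0.0070,0.0204,0.0180],"spin":0.2},{"travel":[0.0071,0.0204,0.0180],"spin":0.2}]
```

Request:
{"fn": "send_rows", "kwargs": {
  "motion": [
    {"travel": [0.009, 0.0215, 0.018], "spin": 0},
    {"travel": [0.009, 0.0215, 0.018], "spin": 0}
  ]
}}

```text
time_s: 21.12
tcp_pos: [0.4133, -0.2341, 0.0826]
eef_rot: [-175.8, -2.5, -44.7]
contact_force: [-0.2, 0.1, 0.3]
gripper_width: 0.0746
```

```bash
python3 -c "
from plan import *
settle(3);tilt()
go(([.4085,-.228,.045],-45),step=.05)
go(([.4085,-.228,.008],-45),step=.05)"
```

```text
tz [ 0.077  0.022 -0.997] j [ -7.3   8.6 -36.5  -2.8 -40.6  54.7]
at 21.27 [ 0.4119 -0.234   0.0814] [-176.    -2.2  -44.8] [-0.3  0.6 -0.3] 0.0745
[{"travel":[-0.0080,0.0007,0.0362],"spin":0.2}]
at 21.27 [ 0.4119 -0.234   0.0814] [-176.    -2.2  -44.8] [-0.3  0.6 -0.3] 0.0745
[{"travel":[-0.0047,0.0016,0.0365],"spin":0.1},{"travel":[-0.0047,0.0017,0.0365],"spin":0.1}]
```

Request:
{"fn": "send_rows", "kwargs": {
  "motion": [
    {"travel": [-0.0055, 0.0012, 0.037], "spin": 0}
  ]
}}

```text
time_s: 21.35
tcp_pos: [0.4159, -0.2315, 0.0494]
eef_rot: [-175.6, -2.9, -44.8]
contact_force: [2.8, -0.6, -0.6]
gripper_width: 0.0745
```

```bash
python3 -c "
from plan import *
settle(2);tilt()
go(([.4085,-.228,.008],-45),step=.05)"
```

```text
tz [ 0.072  0.024 -0.997] j [ -6.7  12.  -39.4  -3.2 -34.7  54.6]
at 21.45 [ 0.4077 -0.2289  0.0415] [-176.1   -2.   -44.8] [-1.3 -0.6 -0.7] 0.0743
[{"travel":[-0.0012,0.0011,0.0335],"spin":0.2}]
```

Request:
{"fn": "send_rows", "kwargs": {
  "motion": [
    {"travel": [-0.001, 0.0011, 0.034], "spin": 0}
  ]
}}

```text
time_s: 21.53
tcp_pos: [0.4135, -0.2285, 0.0122]
eef_rot: [-175.9, -2.4, -44.7]
contact_force: [2.4, -0.4, -0.7]
gripper_width: 0.0745
```

```bash
python3 -c "
from plan import *
settle(3);tilt()
go(([.4085,-.228,.008],-45),step=.05)"
```

```text
tz [ 0.068  0.024 -0.997] j [ -6.6  15.6 -41.   -3.7 -29.7  55. ]
at 21.68 [ 0.4081 -0.2274  0.0073] [-176.3   -1.8  -44.8] [ 0.3 -0.7  0. ] 0.0747
[{"travel":[0.0007,0.0000,-0.0007],"spin":0.2}]
```

Request:
{"fn": "send_rows", "kwargs": {
  "motion": [
    {"travel": [0, 0, 0], "spin": 0},
    {"travel": [0, 0, 0], "spin": 0},
    {"travel": [0, 0, 0], "spin": 0},
    {"travel": [0, 0, 0], "spin": 0},
    {"travel": [0, 0, 0], "spin": 0}
  ],
  "gripper": -1,
  "squeeze": 20
}}

```text
time_s: 22.1
tcp_pos: [0.4135, -0.2274, 0.0162]
eef_rot: [-175.9, -2.3, -44.5]
contact_force: [0.1, -0.7, -0.1]
gripper_width: 0.0463
```

Request:
{"fn": "send_rows", "kwargs": {
  "motion": [
    {"travel": [0, 0, 0], "spin": 0},
    {"travel": [0, 0, 0], "spin": 0},
    {"travel": [0, 0, 0], "spin": 0}
  ]
}}

```text
time_s: 22.35
tcp_pos: [0.4147, -0.2276, 0.0182]
eef_rot: [-175.8, -2.5, -44.6]
contact_force: [0.4, 0.1, -0.7]
gripper_width: 0.027
```

Request:
{"fn": "send_rows", "kwargs": {
  "motion": [
    {"travel": [0, 0, -0.02], "spin": 0},
    {"travel": [0, 0, -0.03], "spin": 0},
    {"travel": [0, 0, -0.03], "spin": 0},
    {"travel": [0, 0, -0.03], "spin": 0},
    {"travel": [0, 0, -0.03], "spin": 0}
  ]
}}

```text
time_s: 22.77
tcp_pos: [0.3977, -0.23, 0.1561]
eef_rot: [-176.3, -1.8, -44.6]
contact_force: [1.2, -0.4, -0.7]
gripper_width: 0.0006
```

Request:
{"fn": "send_rows", "kwargs": {
  "motion": [
    {"travel": [0, 0, 0], "spin": 0},
    {"travel": [0, 0, 0], "spin": 0}
  ]
}}

```text
time_s: 22.93
tcp_pos: [0.4007, -0.231, 0.1629]
eef_rot: [-176.0, -2.3, -44.6]
contact_force: [-0.9, 0.9, -1.8]
gripper_width: -0.0
```

```bash
python3 -c "
from plan import *
held2('w5',.030);tilt()
go(([.514,.14,.15],-45))"
```

```text
moved [ 0.0005 -0.0002  0.0002] n 20 circ tool (0.0106 0.0019) dia 3.1 x range 0.0102 0.0111 y range 0.0004 0.0033 z -0.0049 slopes [12.  65.4] world [ 0.4065 -0.2399  0.1681]
tz [ 0.078  0.021 -0.997] j [ -7.1   1.4 -31.9  -2.2 -52.5  53.9]
at 22.98 [ 0.4011 -0.2313  0.1631] [-176.    -2.4  -44.6] [ 0.1 -0.7  1.5] 0.0002
[{"travel":[-0.0181,-0.0342,0.0030],"spin":0.0},{"travel":[-0.0181,-0.0342,0.0030],"spin":0.0},{"travel":[-0.0181,-0.0342,0.0030],"spin":0.0},{"travel":[-0.0181,-0.0342,0.0030],"spin":0.0},{"travel":[-0.0182,-0.0342,0.0030],"spin":0.0}]
[{"travel":[-0.0182,-0.0342,0.0030],"spin":0.0},{"travel":[-0.0182,-0.0342,0.0030],"spin":0.0},{"travel":[-0.0182,-0.0341,0.0030],"spin":0.0},{"travel":[-0.0183,-0.0341,0.0030],"spin":0.0},{"travel":[-0.0183,-0.0341,0.0030],"spin":0.0}]
```

```bash
python3 -c "
from plan import *
im,d,c=look('wrist')
go(([.4085,-.228,.05],-45),([.4085,-.228,.02],-45),([.4085,-.228,.008],-45),step=.03)"
```

```text
c (0.6418 -0.2100) z 0.0116 dia 54.5 [ 0.6325 -0.2043] 1796 [ 24. 148. 208.]
c (0.4590 -0.3496) z 0.0086 dia 34.2 [ 0.4591 -0.3495] 1627 [ 35. 180. 238.]
c (0.5708 -0.1269) z 0.0108 dia 43.7 [ 0.5697 -0.128 ] 2008 [ 58. 201. 246.]
c (0.4123 -0.2258) z 0.0127 dia 50.3 [ 0.4128 -0.2265] 2905 [ 38. 184. 241.]
c (0.3106 -0.2573) z 0.0124 dia 37.7 [ 0.3136 -0.2599] 401 [ 44.  82. 124.]
c (0.4797 0.0719) z 0.0114 dia 62.1 [0.4794 0.0757] 1272 [57. 73. 77.]
at 23.03 [ 0.4006 -0.2311  0.1621] [-176.    -2.3  -44.6] [-1.3 -0.1 -0.3] 0.0005
[{"travel":[-0.0003,0.0000,0.0281],"spin":0.1},{"travel":[-0.0003,0.0000,0.0281],"spin":0.1},{"travel":[-0.0003,0.0000,0.0281],"spin":0.1},{"travel":[-0.0003,0.0000,0.0281],"spin":0.1},{"travel":[-0.0006,0.0010,0.0150],"spin":0.0}]
[{"travel":[-0.0006,0.0010,0.0150],"spin":0.0},{"travel":[-0.0005,0.0008,0.0120],"spin":0.0}]
```

Request:
{"fn": "send_rows", "kwargs": {
  "motion": [
    {"travel": [0, 0, 0.028], "spin": 0},
    {"travel": [0, 0, 0.028], "spin": 0},
    {"travel": [0, 0, 0.028], "spin": 0},
    {"travel": [0, 0, 0.028], "spin": 0},
    {"travel": [0, 0.001, 0.015], "spin": 0}
  ],
  "gripper": 0.7
}}

```text
time_s: 23.45
tcp_pos: [0.4107, -0.2295, 0.0308]
eef_rot: [-175.9, -2.5, -44.6]
contact_force: [-0.2, -0.2, 0.4]
gripper_width: 0.0283
```

Request:
{"fn": "send_rows", "kwargs": {
  "motion": [
    {"travel": [0, 0, 0], "spin": 0},
    {"travel": [0, 0, 0], "spin": 0}
  ]
}}

```text
time_s: 23.62
tcp_pos: [0.4062, -0.2287, 0.025]
eef_rot: [-176.4, -1.9, -44.6]
contact_force: [-0.3, -0.1, 0.6]
gripper_width: 0.0416
```

```bash
python3 -c "
from plan import *
tilt()
go(([.4105,-.227,.008],-45),step=.01)"
```

```text
tz [ 0.068  0.022 -0.997] j [ -6.6  13.6 -40.4  -3.2 -32.3  54.7]
at 23.62 [ 0.4062 -0.2287  0.025 ] [-176.4   -1.9  -44.6] [-0.3 -0.1  0.6] 0.0416
[{"travel":[0.0006,-0.0016,0.0086],"spin":0.2},{"travel":[0.0006,-0.0016,0.0086],"spin":0.2}]
```

Wait for full opening, then down.

Request:
{"fn": "send_rows", "kwargs": {
  "motion": [
    {"travel": [0.0012, -0.003, 0], "spin": 0},
    {"travel": [0, 0, 0], "spin": 0},
    {"travel": [0, 0, 0], "spin": 0},
    {"travel": [0, 0, 0], "spin": 0},
    {"travel": [0, 0, 0], "spin": 0}
  ]
}}

```text
time_s: 24.03
tcp_pos: [0.4109, -0.2275, 0.0276]
eef_rot: [-176.3, -2.0, -44.6]
contact_force: [0.6, -0.2, 0.3]
gripper_width: 0.0723
```

Request:
{"fn": "send_rows", "kwargs": {
  "motion": [
    {"travel": [0, 0, 0.007], "spin": 0},
    {"travel": [0, 0, 0.006], "spin": 0},
    {"travel": [0, 0, 0.003], "spin": 0},
    {"travel": [0, 0, 0], "spin": 0}
  ]
}}

```text
time_s: 24.37
tcp_pos: [0.4134, -0.2273, 0.012]
eef_rot: [-176.1, -2.2, -44.6]
contact_force: [0.4, 0.7, -0.3]
gripper_width: 0.0744
```

Request:
{"fn": "send_rows", "kwargs": {
  "motion": [
    {"travel": [-0.001, 0, 0.005], "spin": 0},
    {"travel": [0, 0, 0], "spin": 0},
    {"travel": [0, 0, 0], "spin": 0},
    {"travel": [0, 0, 0], "spin": 0},
    {"travel": [0, 0, 0], "spin": 0}
  ],
  "gripper": -1
}}

```text
time_s: 24.78
tcp_pos: [0.4124, -0.2264, 0.0055]
eef_rot: [-176.2, -2.1, -44.6]
contact_force: [-0.3, -0.3, 1.2]
gripper_width: 0.049
```

Request:
{"fn": "send_rows", "kwargs": {
  "motion": [
    {"travel": [0, 0, 0], "spin": 0},
    {"travel": [0, 0, 0], "spin": 0},
    {"travel": [0, 0, 0], "spin": 0}
  ]
}}

```text
time_s: 25.03
tcp_pos: [0.4122, -0.2263, 0.0055]
eef_rot: [-176.2, -2.1, -44.6]
contact_force: [0.2, -0.2, -1.8]
gripper_width: 0.0491
```

Request:
{"fn": "send_rows", "kwargs": {
  "motion": [
    {"travel": [0, 0, -0.02], "spin": 0},
    {"travel": [0, 0, -0.03], "spin": 0},
    {"travel": [0, 0, -0.03], "spin": 0},
    {"travel": [0, 0, -0.03], "spin": 0},
    {"travel": [0, 0, -0.025], "spin": 0}
  ]
}}

```text
time_s: 25.45
tcp_pos: [0.3969, -0.2283, 0.139]
eef_rot: [-176.7, -1.4, -44.7]
contact_force: [1.2, -0.4, -1.5]
gripper_width: 0.0487
```

Request:
{"fn": "send_rows", "kwargs": {
  "motion": [
    {"travel": [0, 0, 0], "spin": 0},
    {"travel": [0, 0, 0], "spin": 0}
  ]
}}

```text
time_s: 25.62
tcp_pos: [0.3994, -0.229, 0.1449]
eef_rot: [-176.4, -1.9, -44.6]
contact_force: [-1.4, -0.0, -2.8]
gripper_width: 0.0489
```

```bash
python3 -c "
from plan import *
held2('w5',.030);tilt()
go(([.5,.1,.15],-45),([.514,.14,.15],-45))"
```

```text
moved [ 0.0003 -0.0002  0.0001] n 6400 circ tool (0.0026 0.0007) dia 53.9 x range -0.0075 0.0252 y range -0.0249 0.0263 z -0.0072 slopes [ 2.2 -3.5] world [ 0.4003 -0.2315  0.1522]
tz [ 0.067  0.022 -0.997] j [ -6.8   2.7 -33.2  -2.2 -50.4  53.5]
at 25.67 [ 0.3997 -0.2292  0.145 ] [-176.4   -1.9  -44.6] [ 1.  -0.7 -0.9] 0.0489
[{"travel":[-0.0177,-0.0339,0.0010],"spin":0.0},{"travel":[-0.0178,-0.0339,0.0010],"spin":0.0},{"travel":[-0.0178,-0.0338,0.0010],"spin":0.0},{"travel":[-0.0178,-0.0338,0.0010],"spin":0.0},{"travel":[-0.0178,-0.0338,0.0010],"spin":0.0}]
[{"travel":[-0.0179,-0.0338,0.0010],"spin":0.0},{"travel":[-0.0179,-0.0338,0.0010],"spin":0.0},{"travel":[-0.0179,-0.0338,0.0010],"spin":0.0},{"travel":[-0.0179,-0.0338,0.0010],"spin":0.0},{"travel":[-0.0092,-0.0191,0.0009],"spin":0.0}]
[{"travel":[-0.0092,-0.0191,0.0009],"spin":0.0}]
```

Request:
{"fn": "send_rows", "kwargs": {
  "motion": [
    {"travel": [-0.0178, -0.0339, 0], "spin": 0},
    {"travel": [-0.0178, -0.0339, 0], "spin": 0},
    {"travel": [-0.0178, -0.0338, 0], "spin": 0},
    {"travel": [-0.0178, -0.0338, 0], "spin": 0},
    {"travel": [-0.0178, -0.0338, 0], "spin": 0}
  ]
}}

```text
time_s: 26.08
tcp_pos: [0.4519, -0.0472, 0.1474]
eef_rot: [-176.8, -1.6, -45.6]
contact_force: [0.9, -0.4, -1.7]
gripper_width: 0.0485
```

Request:
{"fn": "send_rows", "kwargs": {
  "motion": [
    {"travel": [-0.018, -0.0338, 0], "spin": 0},
    {"travel": [-0.018, -0.0338, 0], "spin": 0},
    {"travel": [-0.018, -0.0338, 0], "spin": 0},
    {"travel": [-0.018, -0.0338, 0], "spin": 0},
    {"travel": [-0.01, -0.019, 0], "spin": 0}
  ]
}}

```text
time_s: 26.5
tcp_pos: [0.5023, 0.1297, 0.1473]
eef_rot: [-177.2, -1.4, -45.4]
contact_force: [1.4, -1.0, -1.5]
gripper_width: 0.0487
```

Request:
{"fn": "send_rows", "kwargs": {
  "motion": [
    {"travel": [0, 0, 0], "spin": 0}
  ]
}}

```text
time_s: 26.58
tcp_pos: [0.5032, 0.1334, 0.1458]
eef_rot: [-177.3, -1.4, -45.2]
contact_force: [1.1, -0.5, -1.4]
gripper_width: 0.0489
```

```bash
python3 -c "
from plan import *
tilt()
go(([.5141,.1397,.138],-45),step=.05)"
```

```text
tz [ 0.051  0.016 -0.999] j [ 37.3   8.2 -28.1   1.3 -50.8   6.7]
at 26.58 [0.5032 0.1334 0.1458] [-177.3   -1.4  -45.2] [ 1.1 -0.5 -1.4] 0.0489
[{"travel":[0.0030,-0.0118,0.0085],"spin":-0.2}]
```

Request:
{"fn": "send_rows", "kwargs": {
  "motion": [
    {"travel": [0.003, -0.0118, 0.008], "spin": 0},
    {"travel": [0, 0, 0], "spin": 0},
    {"travel": [0, 0, 0], "spin": 0}
  ]
}}

```text
time_s: 26.83
tcp_pos: [0.5123, 0.1411, 0.1333]
eef_rot: [-177.8, -1.3, -45.0]
contact_force: [-0.1, 0.1, -1.6]
gripper_width: 0.0492
```

```bash
python3 -c "
from plan import *
tilt()
go(([.5141,.1397,.131],-45),step=.05)"
```

```text
tz [ 0.044  0.012 -0.999] j [ 37.3  10.3 -27.4   1.3 -50.    6.9]
at 26.83 [0.5123 0.1411 0.1333] [-177.8   -1.3  -45. ] [-0.1  0.1 -1.6] 0.0492
[{"travel":[0.0023,-0.0002,0.0023],"spin":-0.0}]
```

Request:
{"fn": "send_rows", "kwargs": {
  "motion": [
    {"travel": [0.0025, 0, 0.002], "spin": 0},
    {"travel": [0, 0, 0], "spin": 0}
  ]
}}

```text
time_s: 27.0
tcp_pos: [0.5129, 0.1381, 0.1292]
eef_rot: [-178.0, -1.2, -45.0]
contact_force: [-0.5, 0.1, -1.6]
gripper_width: 0.0489
```

Request:
{"fn": "send_rows", "kwargs": {
  "motion": [
    {"travel": [0, 0.0003, 0.008], "spin": 0},
    {"travel": [0, 0.0003, 0.008], "spin": 0}
  ]
}}

```text
time_s: 27.17
tcp_pos: [0.5139, 0.1373, 0.1136]
eef_rot: [-177.8, -1.3, -45.1]
contact_force: [0.2, 0.8, -1.7]
gripper_width: 0.0489
```

Request:
{"fn": "send_rows", "kwargs": {
  "motion": [
    {"travel": [0, 0.0003, 0.008], "spin": 0}
  ]
}}

```text
time_s: 27.25
tcp_pos: [0.5143, 0.1371, 0.1052]
eef_rot: [-177.7, -1.3, -45.1]
contact_force: [0.7, 2.3, -0.4]
gripper_width: 0.049
```

```bash
python3 -c "
from plan import *
tilt()
go(([.5141,.1397,.0745],-45),step=.009)"
```

```text
tz [ 0.044  0.012 -0.999] j [ 36.8  12.3 -29.2   1.3 -46.1   7.2]
at 27.25 [0.5143 0.1371 0.1052] [-177.7   -1.3  -45.1] [ 0.7  2.3 -0.4] 0.049
[{"travel":[-0.0007,-0.0001,0.0077],"spin":-0.0},{"travel":[-0.0007,-0.0001,0.0077],"spin":-0.0},{"travel":[-0.0007,-0.0001,0.0077],"spin":-0.0},{"travel":[-0.0007,-0.0001,0.0077],"spin":-0.0}]
```

Request:
{"fn": "send_rows", "kwargs": {
  "motion": [
    {"travel": [-0.0022, -0.0018, 0.006], "spin": 0},
    {"travel": [0, 0, 0.007], "spin": 0}
  ]
}}

```text
time_s: 27.42
tcp_pos: [0.5141, 0.1394, 0.0904]
eef_rot: [-177.8, -1.3, -45.2]
contact_force: [0.5, 0.3, -2.2]
gripper_width: 0.049
```

Request:
{"fn": "send_rows", "kwargs": {
  "motion": [
    {"travel": [0, 0.0002, 0.008], "spin": 0},
    {"travel": [0, 0.0002, 0.006], "spin": 0}
  ]
}}

```text
time_s: 27.58
tcp_pos: [0.5137, 0.1389, 0.0743]
eef_rot: [-177.8, -1.2, -45.2]
contact_force: [0.1, 0.2, -1.3]
gripper_width: 0.0491
```

Request:
{"fn": "send_rows", "kwargs": {
  "motion": [
    {"travel": [0, 0, 0.003], "spin": 0},
    {"travel": [0, 0, 0], "spin": 0}
  ]
}}

```text
time_s: 27.75
tcp_pos: [0.514, 0.1385, 0.0716]
eef_rot: [-177.9, -1.3, -45.1]
contact_force: [-1.4, 0.8, -0.7]
gripper_width: 0.0489
```

Request:
{"fn": "send_rows", "kwargs": {
  "motion": [
    {"travel": [0, 0, 0], "spin": 0},
    {"travel": [0, 0, 0], "spin": 0},
    {"travel": [0, 0, 0], "spin": 0}
  ],
  "gripper": 0.55
}}

```text
time_s: 28.0
tcp_pos: [0.5143, 0.1386, 0.0713]
eef_rot: [-177.9, -1.3, -45.1]
contact_force: [0.3, 0.2, 0.0]
gripper_width: 0.0633
```

Request:
{"fn": "send_rows", "kwargs": {
  "motion": [
    {"travel": [0, 0, -0.02], "spin": 0},
    {"travel": [0, 0, -0.03], "spin": 0},
    {"travel": [0, 0, -0.03], "spin": 0},
    {"travel": [0, 0, -0.01], "spin": 0}
  ]
}}

```text
time_s: 28.33
tcp_pos: [0.5084, 0.1363, 0.16]
eef_rot: [-178.4, -1.2, -45.1]
contact_force: [0.6, 0.3, 0.7]
gripper_width: 0.0676
```

```bash
python3 -c "
from plan import *
im,d,c=look('top');tilt()
go(([.57,-.1262,.1],-45))"
```

```text
c (0.7101 -0.3379) z 0.0087 dia 35.1 [ 0.7094 -0.3387] 86 [ 31. 111. 169.]
c (0.6398 -0.2108) z 0.0119 dia 55.2 [ 0.6373 -0.2082] 245 [ 28.  98. 151.]
c (0.5661 -0.1257) z 0.0111 dia 41.9 [ 0.5655 -0.1254] 195 [ 36. 122. 183.]
c (0.4543 -0.3481) z 0.0090 dia 33.6 [ 0.454  -0.3472] 114 [ 34. 115. 174.]
c (0.4433 0.0864) z 0.0115 dia 44.3 [0.4377 0.0813] 98 [29.  30.5 30. ]
c (0.3607 -0.0231) z 0.0133 dia 49.7 [ 0.3604 -0.0231] 311 [69. 30. 14.]
c (0.3444 -0.1206) z 0.0136 dia 49.9 [ 0.3441 -0.1204] 319 [39. 94. 31.]
c (0.2941 -0.2457) z 0.0133 dia 50.3 [ 0.2938 -0.2454] 334 [22. 44. 84.]
c (0.3129 0.3370) z 0.0190 dia 64.8 [0.3116 0.3363] 189 [ 68. 115. 156.]
c (0.2901 -0.6437) z 0.0069 dia 27.5 [ 0.29   -0.6411] 28 [ 30.  83. 133.]
tz [ 0.036  0.005 -0.999] j [ 37.2   8.5 -25.4   1.3 -54.2   7. ]
at 28.38 [0.5088 0.1366 0.1607] [-178.3   -1.3  -45.1] [0.9 0.1 1.9] 0.0676
[{"travel":[0.0326,0.0205,0.0088],"spin":-0.0},{"travel":[0.0326,0.0206,0.0088],"spin":-0.0},{"travel":[0.0326,0.0206,0.0088],"spin":-0.0},{"travel":[0.0326,0.0206,0.0088],"spin":-0.0},{"travel":[0.0325,0.0206,0.0088],"spin":-0.0}]
[{"travel":[0.0325,0.0206,0.0088],"spin":-0.0},{"travel":[0.0325,0.0206,0.0088],"spin":-0.0}]
```

Request:
{"fn": "send_rows", "kwargs": {
  "motion": [
    {"travel": [0.0326, 0.0205, 0.004], "spin": 0},
    {"travel": [0.0326, 0.0206, 0.009], "spin": 0},
    {"travel": [0.0326, 0.0206, 0.009], "spin": 0},
    {"travel": [0.0326, 0.0206, 0.009], "spin": 0},
    {"travel": [0.0325, 0.0206, 0.009], "spin": 0}
  ]
}}

```text
time_s: 28.8
tcp_pos: [0.5575, -0.0486, 0.1239]
eef_rot: [-177.6, -1.5, -44.3]
contact_force: [0.7, 0.5, 0.7]
gripper_width: 0.068
```

Request:
{"fn": "send_rows", "kwargs": {
  "motion": [
    {"travel": [0.0325, 0.0206, 0.009], "spin": 0},
    {"travel": [0.022, 0.014, 0.009], "spin": 0},
    {"travel": [0.006, 0.004, 0.01], "spin": 0},
    {"travel": [0, 0, 0.01], "spin": 0},
    {"travel": [0, 0, 0], "spin": 0}
  ]
}}

```text
time_s: 29.22
tcp_pos: [0.575, -0.1287, 0.0791]
eef_rot: [-177.8, -1.4, -44.8]
contact_force: [0.0, -0.2, -0.2]
gripper_width: 0.0679
```

```bash
python3 -c "
from plan import *
tilt(); look('wrist')
go(([.57,-.1262,.02],-45),step=.02)"
```

```text
tz [ 0.044  0.011 -0.999] j [  6.2  19.1 -22.8  -0.5 -45.6  39.4]
c (0.6444 -0.2121) z 0.0113 dia 55.4 [ 0.6424 -0.2096] 6038 [ 30. 147. 205.]
c (0.6444 -0.2120) z 0.0163 dia 21.4 [ 0.6462 -0.2143] 817 [  9.  74. 107.]
c (0.5706 -0.1266) z 0.0107 dia 42.8 [ 0.571  -0.1276] 3408 [ 16.  85. 121.]
at 29.27 [ 0.5753 -0.1283  0.08  ] [-177.8   -1.4  -44.7] [ 0.3 -0.3  0.2] 0.068
[{"travel":[-0.0017,0.0011,0.0149],"spin":0.1},{"travel":[-0.0017,0.0011,0.0149],"spin":0.1},{"travel":[-0.0017,0.0011,0.0149],"spin":0.1},{"travel":[-0.0017,0.0011,0.0149],"spin":0.1}]
```

Request:
{"fn": "send_rows", "kwargs": {
  "motion": [
    {"travel": [-0.002, 0.0008, 0.016], "spin": 0},
    {"travel": [-0.0015, 0.0008, 0.016], "spin": 0},
    {"travel": [-0.001, 0.0008, 0.016], "spin": 0},
    {"travel": [-0.001, 0.0008, 0.012], "spin": 0},
    {"travel": [0, 0, 0], "spin": 0}
  ]
}}

```text
time_s: 29.68
tcp_pos: [0.5741, -0.1196, 0.0213]
eef_rot: [-177.5, -1.6, -44.3]
contact_force: [-1.4, 0.3, -0.3]
gripper_width: 0.0678
```

```bash
python3 -c "
from plan import *
tilt()
go(([.5706,-.1266,.005],-45),step=.007)"
```

```text
tz [ 0.051  0.011 -0.999] j [  7.1  23.  -26.5  -0.4 -37.5  38.9]
at 29.68 [ 0.5741 -0.1196  0.0213] [-177.5   -1.6  -44.3] [-1.4  0.3 -0.3] 0.0678
[{"travel":[0.0007,0.0027,0.0054],"spin":0.2},{"travel":[0.0007,0.0027,0.0054],"spin":0.2},{"travel":[0.0007,0.0027,0.0054],"spin":0.2}]
```

Request:
{"fn": "send_rows", "kwargs": {
  "motion": [
    {"travel": [0.001, 0.004, 0.004], "spin": 0},
    {"travel": [0.0005, 0.003, 0.004], "spin": 0},
    {"travel": [0, 0, 0.005], "spin": 0},
    {"travel": [0, 0, 0.002], "spin": 0},
    {"travel": [0, 0, 0], "spin": 0}
  ]
}}

```text
time_s: 30.1
tcp_pos: [0.573, -0.1227, 0.0085]
eef_rot: [-177.3, -1.8, -44.0]
contact_force: [0.2, 0.0, -0.1]
gripper_width: 0.068
```

```bash
python3 -c "
from plan import *
tilt()
go(([.5706,-.1266,.005],-45),step=.007)"
```

```text
tz [ 0.055  0.011 -0.998] j [  6.8  23.9 -27.3  -0.5 -35.5  39.6]
at 30.1 [ 0.573  -0.1227  0.0085] [-177.3   -1.8  -44. ] [ 0.2  0.  -0.1] 0.068
[{"travel":[0.0009,0.0046,0.0033],"spin":1.0}]
```

Request:
{"fn": "send_rows", "kwargs": {
  "motion": [
    {"travel": [0.001, 0.006, 0.003], "spin": 0.5},
    {"travel": [0, 0, 0], "spin": 0}
  ]
}}

```text
time_s: 30.27
tcp_pos: [0.57, -0.1279, 0.0056]
eef_rot: [-177.3, -1.9, -44.5]
contact_force: [0.0, -0.1, 0.0]
gripper_width: 0.0679
```

Request:
{"fn": "send_rows", "kwargs": {
  "motion": [
    {"travel": [0, 0, 0], "spin": 0},
    {"travel": [0, 0, 0], "spin": 0},
    {"travel": [0, 0, 0], "spin": 0},
    {"travel": [0, 0, 0], "spin": 0},
    {"travel": [0, 0, 0], "spin": 0}
  ],
  "gripper": -1
}}

```text
time_s: 30.68
tcp_pos: [0.5703, -0.1287, 0.0062]
eef_rot: [-177.2, -1.9, -44.6]
contact_force: [-0.5, 0.3, -0.2]
gripper_width: 0.0408
```

Request:
{"fn": "send_rows", "kwargs": {
  "motion": [
    {"travel": [0, 0, 0], "spin": 0},
    {"travel": [0, 0, 0], "spin": 0},
    {"travel": [0, 0, 0], "spin": 0}
  ]
}}

```text
time_s: 30.93
tcp_pos: [0.5703, -0.1287, 0.0062]
eef_rot: [-177.2, -1.9, -44.6]
contact_force: [0.5, -0.2, -0.5]
gripper_width: 0.0408
```

Request:
{"fn": "send_rows", "kwargs": {
  "motion": [
    {"travel": [0, 0, -0.02], "spin": 0},
    {"travel": [0, 0, -0.03], "spin": 0},
    {"travel": [0, 0, -0.03], "spin": 0},
    {"travel": [0, 0, -0.03], "spin": 0},
    {"travel": [0, 0, -0.025], "spin": 0}
  ]
}}

```text
time_s: 31.35
tcp_pos: [0.5572, -0.1302, 0.1381]
eef_rot: [-177.9, -1.2, -44.6]
contact_force: [1.0, 0.5, -0.7]
gripper_width: 0.0411
```

Request:
{"fn": "send_rows", "kwargs": {
  "motion": [
    {"travel": [0, 0, 0], "spin": 0},
    {"travel": [0, 0, 0], "spin": 0}
  ]
}}

```text
time_s: 31.52
tcp_pos: [0.56, -0.1303, 0.1447]
eef_rot: [-177.5, -1.6, -44.6]
contact_force: [0.4, -0.1, -1.1]
gripper_width: 0.0411
```

```bash
python3 -c "
from plan import *
held2('w6',.026);tilt()
go(([.514,.14,.15],-45))"
```

```text
moved [ 0.0004 -0.0001  0.0002] n 4497 circ tool (0.0016 0.0003) dia 46.2 x range -0.0085 0.0202 y range -0.0210 0.0215 z -0.0045 slopes [ 2.1 -2.7] world [ 0.5607 -0.1316  0.1492]
tz [ 0.052  0.011 -0.999] j [  6.2  13.5 -20.7  -0.4 -52.8  39.5]
at 31.57 [ 0.5604 -0.1304  0.1449] [-177.5   -1.7  -44.6] [ 0.6 -0.3  0.4] 0.041
[{"travel":[-0.0318,-0.0229,-0.0007],"spin":0.1},{"travel":[-0.0318,-0.0229,-0.0007],"spin":0.1},{"travel":[-0.0319,-0.0228,-0.0007],"spin":0.1},{"travel":[-0.0319,-0.0228,-0.0007],"spin":0.1},{"travel":[-0.0319,-0.0228,-0.0007],"spin":0.1}]
[{"travel":[-0.0319,-0.0227,-0.0007],"spin":0.1},{"travel":[-0.0319,-0.0227,-0.0007],"spin":0.1}]
```

Request:
{"fn": "send_rows", "kwargs": {
  "motion": [
    {"travel": [-0.0318, -0.0229, 0], "spin": 0},
    {"travel": [-0.0318, -0.0229, 0], "spin": 0},
    {"travel": [-0.032, -0.0228, 0], "spin": 0},
    {"travel": [-0.032, -0.0228, 0], "spin": 0},
    {"travel": [-0.032, -0.0228, 0], "spin": 0}
  ]
}}

```text
time_s: 31.98
tcp_pos: [0.5245, 0.0618, 0.1392]
eef_rot: [-177.9, -1.5, -45.3]
contact_force: [0.6, 1.0, 0.3]
gripper_width: 0.0408
```

Request:
{"fn": "send_rows", "kwargs": {
  "motion": [
    {"travel": [-0.032, -0.0228, 0], "spin": 0},
    {"travel": [-0.025, -0.018, 0], "spin": 0},
    {"travel": [0, 0, 0], "spin": 0},
    {"travel": [0, 0, 0], "spin": 0}
  ]
}}

```text
time_s: 32.32
tcp_pos: [0.509, 0.1398, 0.1342]
eef_rot: [-178.3, -1.4, -44.9]
contact_force: [0.0, 0.3, -1.2]
gripper_width: 0.0411
```

```bash
python3 -c "
from plan import *
tilt()
go(([.5148,.1391,.138],-45),step=.05)"
```

```text
tz [ 0.039  0.004 -0.999] j [ 37.6  10.1 -27.5   1.5 -50.5   6.6]
at 32.32 [0.509  0.1398 0.1342] [-178.3   -1.4  -44.9] [ 0.   0.3 -1.2] 0.0411
[{"travel":[0.0047,-0.0037,-0.0036],"spin":0.1}]
```

Request:
{"fn": "send_rows", "kwargs": {
  "motion": [
    {"travel": [0.005, -0.004, 0], "spin": 0},
    {"travel": [0, 0, 0], "spin": 0},
    {"travel": [0, 0, 0], "spin": 0}
  ]
}}

```text
time_s: 32.57
tcp_pos: [0.5149, 0.1378, 0.1321]
eef_rot: [-178.5, -1.4, -44.9]
contact_force: [-0.5, -0.1, -0.7]
gripper_width: 0.0404
```

```bash
python3 -c "
from plan import *
tilt()
go(([.5148,.1391,.128],-45),step=.05)"
```

```text
tz [ 0.035  0.002 -0.999] j [ 36.9  10.9 -26.8   1.5 -50.6   7.3]
at 32.57 [0.5149 0.1378 0.1321] [-178.5   -1.4  -44.9] [-0.5 -0.1 -0.7] 0.0404
[{"travel":[-0.0011,-0.0007,0.0040],"spin":0.1}]
```

Request:
{"fn": "send_rows", "kwargs": {
  "motion": [
    {"travel": [-0.0018, -0.001, 0.006], "spin": 0},
    {"travel": [0, 0.0003, 0.008], "spin": 0}
  ]
}}

```text
time_s: 32.73
tcp_pos: [0.516, 0.1382, 0.1182]
eef_rot: [-178.4, -1.4, -45.1]
contact_force: [-0.6, 0.1, -1.0]
gripper_width: 0.0408
```

Request:
{"fn": "send_rows", "kwargs": {
  "motion": [
    {"travel": [0, 0.0003, 0.008], "spin": 0}
  ]
}}

```text
time_s: 32.82
tcp_pos: [0.5162, 0.1373, 0.1094]
eef_rot: [-178.4, -1.4, -45.2]
contact_force: [0.7, 0.7, -0.5]
gripper_width: 0.0408
```

```bash
python3 -c "
from plan import *
tilt()
go(([.5148,.1391,.089],-45),step=.009)"
```

```text
tz [ 0.037  0.003 -0.999] j [ 36.8  12.4 -28.4   1.5 -47.4   7. ]
at 32.82 [0.5162 0.1373 0.1094] [-178.4   -1.4  -45.2] [ 0.7  0.7 -0.5] 0.0408
[{"travel":[-0.0009,0.0001,0.0068],"spin":-0.1},{"travel":[-0.0009,0.0001,0.0068],"spin":-0.1},{"travel":[-0.0009,0.0001,0.0068],"spin":-0.1}]
```

Request:
{"fn": "send_rows", "kwargs": {
  "motion": [
    {"travel": [-0.0018, 0, 0.006], "spin": 0},
    {"travel": [-0.001, 0, 0.006], "spin": 0}
  ]
}}

```text
time_s: 32.98
tcp_pos: [0.5141, 0.138, 0.095]
eef_rot: [-178.5, -1.4, -45.3]
contact_force: [0.2, -0.8, -1.0]
gripper_width: 0.0406
```

Request:
{"fn": "send_rows", "kwargs": {
  "motion": [
    {"travel": [0, 0.0002, 0.006], "spin": 0},
    {"travel": [0, 0, 0.003], "spin": 0}
  ]
}}

```text
time_s: 33.15
tcp_pos: [0.5143, 0.1373, 0.0857]
eef_rot: [-178.5, -1.4, -45.3]
contact_force: [-11.4, -2.7, 32.1]
gripper_width: 0.0412
```

Request:
{"fn": "send_rows", "kwargs": {
  "motion": [
    {"travel": [0, 0, 0.001], "spin": 0},
    {"travel": [0, 0, 0], "spin": 0}
  ]
}}

```text
time_s: 33.32
tcp_pos: [0.5143, 0.1372, 0.0859]
eef_rot: [-178.5, -1.5, -45.2]
contact_force: [0.3, -0.1, -0.9]
gripper_width: 0.0411
```

Request:
{"fn": "send_rows", "kwargs": {
  "motion": [
    {"travel": [0, 0, 0], "spin": 0},
    {"travel": [0, 0, 0], "spin": 0},
    {"travel": [0, 0, 0], "spin": 0}
  ],
  "gripper": 0.4
}}

```text
time_s: 33.57
tcp_pos: [0.5144, 0.1375, 0.0855]
eef_rot: [-178.5, -1.5, -45.2]
contact_force: [0.3, -0.5, -0.2]
gripper_width: 0.0557
```

Request:
{"fn": "send_rows", "kwargs": {
  "motion": [
    {"travel": [0, 0, -0.02], "spin": 0},
    {"travel": [0, 0, -0.03], "spin": 0},
    {"travel": [0, 0, -0.02], "spin": 0},
    {"travel": [0, 0, -0.005], "spin": 0}
  ]
}}

```text
time_s: 33.9
tcp_pos: [0.5099, 0.1363, 0.1593]
eef_rot: [-178.9, -1.4, -45.2]
contact_force: [0.8, -0.2, -0.0]
gripper_width: 0.0611
```

```bash
python3 -c "
from plan import *
im,d,c=look('top');tilt()
go(([.4587,-.3494,.1],-45))"
```

```text
c (0.7085 -0.3370) z 0.0088 dia 34.9 [ 0.7078 -0.337 ] 93 [ 30. 111. 169.]
c (0.6402 -0.2112) z 0.0117 dia 55.4 [ 0.6374 -0.2083] 240 [ 28.  99. 151.]
c (0.4543 -0.3482) z 0.0091 dia 33.6 [ 0.4545 -0.3481] 121 [ 34. 116. 174.]
c (0.4457 0.0864) z 0.0114 dia 47.9 [0.4397 0.0819] 122 [30. 30. 31.]
c (0.3606 -0.0233) z 0.0135 dia 50.2 [ 0.3603 -0.0234] 306 [69. 30. 14.]
c (0.3438 -0.1205) z 0.0137 dia 50.5 [ 0.3439 -0.1204] 318 [ 42.  102.5  32. ]
c (0.2946 -0.2460) z 0.0134 dia 51.3 [ 0.2939 -0.2454] 333 [23. 44. 84.]
c (0.3139 0.3366) z 0.0189 dia 67.7 [0.3122 0.3349] 187 [ 68.5 115.5 156. ]
c (0.2767 -0.6350) z 0.0070 dia 27.6 [ 0.2764 -0.6337] 33 [ 29.  82. 132.]
tz [ 0.031 -0.004 -1.   ] j [ 37.2   9.  -25.2   1.5 -54.6   6.7]
at 33.95 [0.5101 0.1364 0.1592] [-178.9   -1.4  -45.2] [ 0.5 -0.1  1. ] 0.0615
[{"travel":[0.0256,0.0317,0.0050],"spin":-0.0},{"travel":[0.0256,0.0317,0.0050],"spin":-0.0},{"travel":[0.0256,0.0317,0.0050],"spin":-0.0},{"travel":[0.0255,0.0317,0.0050],"spin":-0.0},{"travel":[0.0255,0.0317,0.0050],"spin":-0.0}]
[{"travel":[0.0255,0.0317,0.0050],"spin":-0.0},{"travel":[0.0255,0.0317,0.0050],"spin":-0.0},{"travel":[0.0255,0.0317,0.0050],"spin":-0.0},{"travel":[0.0255,0.0317,0.0050],"spin":-0.0},{"travel":[0.0255,0.0317,0.0050],"spin":-0.0}]
[{"travel":[0.0255,0.0317,0.0050],"spin":-0.0},{"travel":[0.0255,0.0317,0.0050],"spin":-0.0}]
```

Request:
{"fn": "send_rows", "kwargs": {
  "motion": [
    {"travel": [0.0256, 0.0317, 0.005], "spin": 0},
    {"travel": [0.0256, 0.0317, 0.005], "spin": 0},
    {"travel": [0.0256, 0.0317, 0.005], "spin": 0},
    {"travel": [0.0255, 0.0317, 0.005], "spin": 0},
    {"travel": [0.0255, 0.0317, 0.005], "spin": 0}
  ]
}}

```text
time_s: 34.37
tcp_pos: [0.4904, -0.0644, 0.1312]
eef_rot: [-178.7, -1.4, -44.5]
contact_force: [2.0, 0.3, -1.2]
gripper_width: 0.0612
```

Request:
{"fn": "send_rows", "kwargs": {
  "motion": [
    {"travel": [0.0255, 0.0317, 0.005], "spin": 0},
    {"travel": [0.0255, 0.0317, 0.005], "spin": 0},
    {"travel": [0.0255, 0.0317, 0.005], "spin": 0},
    {"travel": [0.0255, 0.0317, 0.005], "spin": 0},
    {"travel": [0.0255, 0.0317, 0.005], "spin": 0}
  ]
}}

```text
time_s: 34.78
tcp_pos: [0.4667, -0.2694, 0.1004]
eef_rot: [-178.8, -1.2, -44.4]
contact_force: [0.8, 0.3, 0.3]
gripper_width: 0.0617
```

Request:
{"fn": "send_rows", "kwargs": {
  "motion": [
    {"travel": [0.025, 0.03, 0.01], "spin": 0},
    {"travel": [0.012, 0.015, 0.01], "spin": 0},
    {"travel": [0, 0, 0], "spin": 0},
    {"travel": [0, 0, 0], "spin": 0}
  ]
}}

```text
time_s: 35.12
tcp_pos: [0.457, -0.336, 0.0727]
eef_rot: [-178.9, -0.9, -44.9]
contact_force: [-0.4, 0.3, -0.0]
gripper_width: 0.0609
```

```bash
python3 -c "
from plan import *
tilt(); im,d,c=look('wrist'); d=settle(); stack('top',d,None,(.5098,.1395))
go(([.4587,-.3494,.018],-45),step=.017)"
```

```text
tz [ 0.024  0.002 -1.   ] j [-16.9  18.4 -24.7  -0.7 -45.6  62.5]
c (0.4590 -0.3496) z 0.0087 dia 34.2 [ 0.4595 -0.3502] 2257 [ 17.  93. 133.]
r (0.009, 0.0145) z med 0.0935 10/90 0.0910 0.0954 n 81
r (0.0145, 0.0185) z med 0.0938 10/90 0.0918 0.0960 n 77
r (0.0185, 0.0225) z med 0.0917 10/90 0.0810 0.0953 n 95
r (0.0225, 0.0265) z med 0.0792 10/90 0.0671 0.0829 n 107
r (0.0265, 0.031) z med 0.0642 10/90 0.0508 0.0688 n 135
at 35.22 [ 0.4574 -0.3347  0.0732] [-178.9   -0.9  -44.8] [-0.3  0.2  0.3] 0.0613
[{"travel":[0.0026,0.0026,0.0138],"spin":0.0},{"travel":[0.0026,0.0026,0.0138],"spin":0.0},{"travel":[0.0026,0.0026,0.0138],"spin":0.0},{"travel":[0.0026,0.0026,0.0138],"spin":0.0}]
```

Request:
{"fn": "send_rows", "kwargs": {
  "motion": [
    {"travel": [0.004, 0.0035, 0.014], "spin": 0},
    {"travel": [0.004, 0.003, 0.014], "spin": 0},
    {"travel": [0.003, 0.002, 0.014], "spin": 0},
    {"travel": [0, 0, 0.01], "spin": 0},
    {"travel": [0, 0, 0], "spin": 0}
  ]
}}

```text
time_s: 35.63
tcp_pos: [0.4642, -0.3439, 0.0221]
eef_rot: [-178.8, -1.2, -44.4]
contact_force: [-0.4, 0.1, -0.3]
gripper_width: 0.0614
```

```bash
python3 -c "
from plan import *
tilt()
go(([.459,-.3496,.005],-45),step=.02)"
```

```text
tz [ 0.03   0.001 -1.   ] j [-17.5  23.  -26.2  -0.9 -39.2  63.8]
at 35.63 [ 0.4642 -0.3439  0.0221] [-178.8   -1.2  -44.4] [-0.4  0.1 -0.3] 0.0614
[{"travel":[-0.0001,0.0081,0.0170],"spin":0.6}]
```

Request:
{"fn": "send_rows", "kwargs": {
  "motion": [
    {"travel": [0, 0.006, 0.003], "spin": 0.5},
    {"travel": [0, 0.004, 0.006], "spin": 0},
    {"travel": [0, 0.001, 0.006], "spin": 0},
    {"travel": [0, 0, 0.003], "spin": 0},
    {"travel": [0, 0, 0], "spin": 0}
  ]
}}

```text
time_s: 36.05
tcp_pos: [0.4581, -0.3504, 0.0046]
eef_rot: [-178.7, -1.3, -44.7]
contact_force: [-0.6, 0.5, 0.4]
gripper_width: 0.0615
```

```bash
python3 -c "
from plan import *
tilt()
go(([.459,-.3496,.005],-45),step=.02)"
```

```text
tz [ 0.033 -0.    -0.999] j [-18.4  24.3 -27.2  -1.  -36.7  64.5]
at 36.05 [ 0.4581 -0.3504  0.0046] [-178.7   -1.3  -44.7] [-0.6  0.5  0.4] 0.0615
[{"travel":[0.0001,-0.0012,-0.0003],"spin":0.3}]
```

Request:
{"fn": "send_rows", "kwargs": {
  "motion": [
    {"travel": [0, 0, 0], "spin": 0},
    {"travel": [0, 0, 0], "spin": 0},
    {"travel": [0, 0, 0], "spin": 0},
    {"travel": [0, 0, 0], "spin": 0},
    {"travel": [0, 0, 0], "spin": 0}
  ],
  "gripper": -1
}}

```text
time_s: 36.47
tcp_pos: [0.4586, -0.3508, 0.0055]
eef_rot: [-178.7, -1.4, -44.7]
contact_force: [-0.1, 0.1, -1.5]
gripper_width: 0.0334
```

Request:
{"fn": "send_rows", "kwargs": {
  "motion": [
    {"travel": [0, 0, 0], "spin": 0},
    {"travel": [0, 0, 0], "spin": 0},
    {"travel": [0, 0, 0], "spin": 0}
  ]
}}

```text
time_s: 36.72
tcp_pos: [0.4587, -0.3508, 0.0057]
eef_rot: [-178.7, -1.4, -44.7]
contact_force: [0.4, 0.6, -0.3]
gripper_width: 0.0324
```

Request:
{"fn": "send_rows", "kwargs": {
  "motion": [
    {"travel": [0, 0, -0.02], "spin": 0},
    {"travel": [0, 0, -0.03], "spin": 0},
    {"travel": [0, 0, -0.03], "spin": 0},
    {"travel": [0, 0, -0.03], "spin": 0},
    {"travel": [0, 0, -0.03], "spin": 0}
  ]
}}

```text
time_s: 37.13
tcp_pos: [0.4487, -0.3484, 0.1423]
eef_rot: [-179.0, -0.5, -44.8]
contact_force: [1.3, -0.7, -1.0]
gripper_width: 0.0326
```

Request:
{"fn": "send_rows", "kwargs": {
  "motion": [
    {"travel": [0, 0, 0], "spin": 0},
    {"travel": [0, 0, 0], "spin": 0}
  ]
}}

```text
time_s: 37.3
tcp_pos: [0.4518, -0.35, 0.1499]
eef_rot: [-178.8, -1.1, -44.7]
contact_force: [-0.3, 0.5, -2.2]
gripper_width: 0.0332
```

```bash
python3 -c "
from plan import *
held2('w7',.022);tilt()
go(([.514,.14,.15],-45))"
```

```text
moved [ 0.0005 -0.0004  0.0004] n 3048 circ tool (0.0015 -0.0009) dia 37.1 x range -0.0092 0.0167 y range -0.0170 0.0163 z -0.0032 slopes [ 1.9 -1. ] world [ 0.4534 -0.3504  0.1532]
tz [ 0.029  0.    -1.   ] j [-18.6  13.7 -19.4  -0.7 -55.3  64.2]
at 37.35 [ 0.4523 -0.3504  0.1503] [-178.8   -1.2  -44.7] [ 1.  -0.3  0.7] 0.0326
[{"travel":[-0.0251,-0.0327,0.0002],"spin":0.0},{"travel":[-0.0251,-0.0326,0.0002],"spin":0.0},{"travel":[-0.0251,-0.0326,0.0002],"spin":0.0},{"travel":[-0.0251,-0.0326,0.0002],"spin":0.0},{"travel":[-0.0251,-0.0326,0.0002],"spin":0.0}]
[{"travel":[-0.0252,-0.0326,0.0002],"spin":0.0},{"travel":[-0.0252,-0.0326,0.0002],"spin":0.0},{"travel":[-0.0252,-0.0326,0.0002],"spin":0.0},{"travel":[-0.0252,-0.0326,0.0002],"spin":0.0},{"travel":[-0.0252,-0.0326,0.0002],"spin":0.0}]
[{"travel":[-0.0252,-0.0326,0.0002],"spin":0.0},{"travel":[-0.0252,-0.0325,0.0002],"spin":0.0}]
```

Request:
{"fn": "send_rows", "kwargs": {
  "motion": [
    {"travel": [-0.0251, -0.0327, 0], "spin": 0},
    {"travel": [-0.0251, -0.0326, 0], "spin": 0},
    {"travel": [-0.0251, -0.0326, 0], "spin": 0},
    {"travel": [-0.0251, -0.0326, 0], "spin": 0},
    {"travel": [-0.0251, -0.0326, 0], "spin": 0}
  ]
}}

```text
time_s: 37.77
tcp_pos: [0.4756, -0.1473, 0.1455]
eef_rot: [-179.1, -0.9, -45.5]
contact_force: [0.9, 1.0, -1.1]
gripper_width: 0.0325
```

Request:
{"fn": "send_rows", "kwargs": {
  "motion": [
    {"travel": [-0.0252, -0.0326, 0], "spin": 0},
    {"travel": [-0.0252, -0.0326, 0], "spin": 0},
    {"travel": [-0.0252, -0.0326, 0], "spin": 0},
    {"travel": [-0.0252, -0.0326, 0], "spin": 0},
    {"travel": [-0.0252, -0.0326, 0], "spin": 0}
  ]
}}

```text
time_s: 38.18
tcp_pos: [0.4987, 0.06, 0.1408]
eef_rot: [-179.5, -0.7, -45.5]
contact_force: [0.7, -0.1, -0.7]
gripper_width: 0.0327
```

Request:
{"fn": "send_rows", "kwargs": {
  "motion": [
    {"travel": [-0.025, -0.032, 0], "spin": 0},
    {"travel": [-0.014, -0.018, 0], "spin": 0},
    {"travel": [0, 0, 0], "spin": 0},
    {"travel": [0, 0, 0], "spin": 0}
  ]
}}

```text
time_s: 38.52
tcp_pos: [0.5057, 0.1324, 0.136]
eef_rot: [-179.8, -0.7, -45.1]
contact_force: [-0.4, 0.7, -1.9]
gripper_width: 0.0324
```

```bash
python3 -c "
from plan import *
tilt()
go(([.5143,.1395,.138],-45),step=.05)"
```

```text
tz [ 0.011 -0.006 -1.   ] j [ 36.7  10.6 -26.3   0.8 -52.8   7.8]
at 38.52 [0.5057 0.1324 0.136 ] [-179.8   -0.7  -45.1] [-0.4  0.7 -1.9] 0.0324
[{"travel":[0.0011,-0.0111,-0.0019],"spin":-0.1}]
```

Request:
{"fn": "send_rows", "kwargs": {
  "motion": [
    {"travel": [0.001, -0.0115, -0.001], "spin": 0},
    {"travel": [0, 0, 0], "spin": 0},
    {"travel": [0, 0, 0], "spin": 0}
  ]
}}

```text
time_s: 38.77
tcp_pos: [0.5138, 0.1388, 0.1346]
eef_rot: [179.9, -0.6, -45.1]
contact_force: [0.3, -0.1, -0.7]
gripper_width: 0.0324
```

```bash
python3 -c "
from plan import *
tilt()
go(([.5143,.1395,.128],-45),step=.05)"
```

```text
tz [ 0.007 -0.008 -1.   ] j [ 36.7  11.7 -25.1   0.7 -53.2   7.8]
at 38.77 [0.5138 0.1388 0.1346] [179.9  -0.6 -45.1] [ 0.3 -0.1 -0.7] 0.0324
[{"travel":[-0.0002,-0.0009,0.0066],"spin":-0.1}]
```

Request:
{"fn": "send_rows", "kwargs": {
  "motion": [
    {"travel": [-0.0004, -0.0008, 0.008], "spin": 0},
    {"travel": [-0.0003, -0.0003, 0.008], "spin": 0}
  ]
}}

```text
time_s: 38.93
tcp_pos: [0.5152, 0.1388, 0.1187]
eef_rot: [-179.9, -0.6, -45.2]
contact_force: [-0.6, 0.4, -0.5]
gripper_width: 0.0325
```

Request:
{"fn": "send_rows", "kwargs": {
  "motion": [
    {"travel": [-0.0003, -0.0003, 0.008], "spin": 0}
  ]
}}

```text
time_s: 39.02
tcp_pos: [0.5152, 0.1385, 0.1099]
eef_rot: [-179.9, -0.6, -45.3]
contact_force: [-0.2, 0.1, -0.3]
gripper_width: 0.0323
```

Request:
{"fn": "send_rows", "kwargs": {
  "motion": [
    {"travel": [-0.0003, -0.0003, 0.006], "spin": 0},
    {"travel": [0, 0, 0.003], "spin": 0}
  ]
}}

```text
time_s: 39.18
tcp_pos: [0.5145, 0.1377, 0.0987]
eef_rot: [180.0, -0.6, -45.3]
contact_force: [-11.6, 1.3, 26.8]
gripper_width: 0.0325
```

Request:
{"fn": "send_rows", "kwargs": {
  "motion": [
    {"travel": [0, 0, 0.0015], "spin": 0},
    {"travel": [0, 0, 0], "spin": 0}
  ]
}}

```text
time_s: 39.35
tcp_pos: [0.5147, 0.1375, 0.0986]
eef_rot: [180.0, -0.6, -45.3]
contact_force: [-0.4, -0.3, -0.8]
gripper_width: 0.0325
```

Request:
{"fn": "send_rows", "kwargs": {
  "motion": [
    {"travel": [0, 0, 0], "spin": 0},
    {"travel": [0, 0, 0], "spin": 0},
    {"travel": [0, 0, 0], "spin": 0}
  ],
  "gripper": 0.3
}}

```text
time_s: 39.6
tcp_pos: [0.5147, 0.1373, 0.0984]
eef_rot: [-180.0, -0.7, -45.3]
contact_force: [0.1, 0.2, -0.1]
gripper_width: 0.0474
```

Request:
{"fn": "send_rows", "kwargs": {
  "motion": [
    {"travel": [0, 0, -0.02], "spin": 0},
    {"travel": [0, 0, -0.03], "spin": 0},
    {"travel": [0, 0, -0.04], "spin": 0},
    {"travel": [0, 0, -0.04], "spin": 0},
    {"travel": [0, 0, -0.04], "spin": 0}
  ]
}}

```text
time_s: 40.02
tcp_pos: [0.5081, 0.1353, 0.263]
eef_rot: [178.8, -0.3, -45.4]
contact_force: [1.8, 1.5, 0.4]
gripper_width: 0.057
```

```bash
python3 -c "
from plan import *
tilt()
go(([.535,.225,.32],0))"
```

```text
tz [-0.012 -0.019 -1.   ] j [ 36.7   5.7 -14.2   0.5 -71.2   7.7]
at 40.02 [0.5081 0.1353 0.263 ] [178.8  -0.3 -45.4] [1.8 1.5 0.4] 0.057
[{"travel":[-0.0064,-0.0116,-0.0084],"spin":-6.5},{"travel":[-0.0050,-0.0122,-0.0084],"spin":-6.5},{"travel":[-0.0036,-0.0127,-0.0084],"spin":-6.5},{"travel":[-0.0022,-0.0130,-0.0084],"spin":-6.5},{"travel":[-0.0007,-0.0132,-0.0084],"spin":-6.5}]
[{"travel":[0.0008,-0.0132,-0.0084],"spin":-6.5},{"travel":[0.0023,-0.0130,-0.0084],"spin":-6.5}]
```

Request:
{"fn": "send_rows", "kwargs": {
  "motion": [
    {"travel": [-0.0064, -0.0116, -0.012], "spin": -6.5},
    {"travel": [-0.005, -0.0122, -0.01], "spin": -6.5},
    {"travel": [-0.0036, -0.0127, -0.0084], "spin": -6.5},
    {"travel": [-0.0022, -0.013, -0.0084], "spin": -6.5},
    {"travel": [-0.0007, -0.0132, -0.0084], "spin": -6.5}
  ]
}}

```text
time_s: 40.43
tcp_pos: [0.5298, 0.2005, 0.3215]
eef_rot: [179.4, -0.2, -11.9]
contact_force: [1.3, 1.0, -1.0]
gripper_width: 0.0572
```

Request:
{"fn": "send_rows", "kwargs": {
  "motion": [
    {"travel": [0.0008, -0.0132, -0.005], "spin": -6.5},
    {"travel": [0.0023, -0.013, -0.003], "spin": -6.5},
    {"travel": [0, 0, 0], "spin": 0}
  ]
}}

```text
time_s: 40.68
tcp_pos: [0.5382, 0.2292, 0.3305]
eef_rot: [179.4, -0.2, 2.2]
contact_force: [0.6, 0.5, 0.3]
gripper_width: 0.0571
```

```bash
python3 -c "
from plan import *
c=r.get_calibration('wrist'); im,d=r.capture('wrist'); cv2.imwrite('pics/w8.png',im); P=cloud('wrist',d,c)
def blob(m,l):
    q=P[m]; (x,y),R0=cv2.minEnclosingCircle(q[:,:2].astype(np.float32)); print(l,len(q),'circ %.4f %.4f dia %.1f'%(x,y,2000*R0),'mean',q.mean(0).round(4))
H=np.hypot(P[...,0]-.633,P[...,1]-.228)
blob((d>0)&(H<.025)&(P[...,2]>.268)&(P[...,2]<.285),'knob')
H=np.hypot(P[...,0]-.634,P[...,1]-.136)
blob((d>0)&(H<.03)&(P[...,2]>.196)&(P[...,2]<.206),'post')
for t in ['gauge_knob','gauge_pivot','gauge_fork']:
    for o in r.pinpoint('wrist',t)[:2]: print(t,round(o['conf'],2),w('wrist',o['at'],c).round(4))
d=settle(); stack('top',d,None,(.5098,.1395))
tilt(); go()
"
```

```text
knob 1952 circ 0.6365 0.2256 dia 26.1 mean [0.6364 0.2257 0.2722]
post 627 circ 0.6344 0.1310 dia 18.5 mean [0.6345 0.1312 0.1987]
gauge_knob 0.59 [0.6348 0.2283 0.2601]
gauge_pivot 0.64 [0.6347 0.1305 0.1737]
gauge_fork 0.96 [0.6389 0.2494 0.1291]
r (0.009, 0.0145) z med 0.4359 10/90 0.1026 0.4397 n 263
r (0.0145, 0.0185) z med 0.4361 10/90 0.0947 0.4401 n 174
r (0.0185, 0.0225) z med 0.0963 10/90 0.0824 0.4400 n 183
r (0.0225, 0.0265) z med 0.0852 10/90 0.0678 0.4397 n 211
r (0.0265, 0.031) z med 0.0706 10/90 0.0520 0.4396 n 256
tz [ 0.003 -0.011 -1.   ] j [ 42.5   9.1  -1.6   0.6 -79.6  49. ]
at 40.93 [0.5372 0.2268 0.3302] [179.4  -0.2   1.6] [-0.4 -0.2  0.3] 0.0572
```

View pics/w8.png

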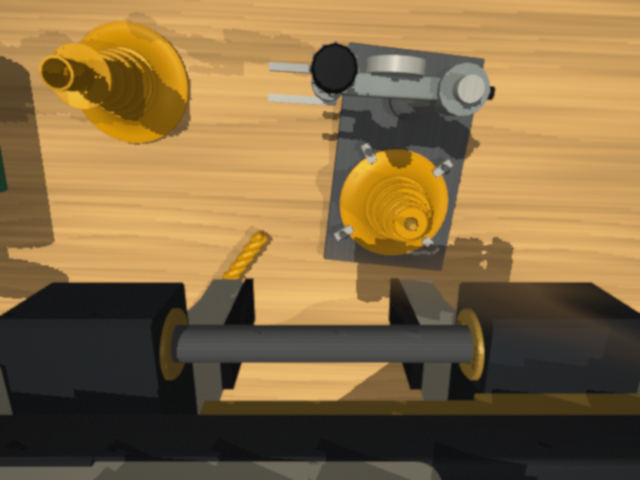

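Request:
{"fn": "send_rows", "kwargs": {
  "motion": [
    {"travel": [0.034, 0, 0.008], "spin": 0.5},
    {"travel": [0.034, 0, 0.008], "spin": 0.5},
    {"travel": [0.026, 0, 0.008], "spin": 0.5},
    {"travel": [0, 0, 0], "spin": 0},
    {"travel": [0, 0, 0], "spin": 0}
  ],
  "gripper": 0.3
}}

```text
time_s: 41.35
tcp_pos: [0.6338, 0.2252, 0.307]
eef_rot: [179.5, -0.3, -0.4]
contact_force: [-0.1, -0.6, 0.2]
gripper_width: 0.0571
```

```bash
python3 -c "
from plan import *
tilt(); go(([.6365,.2256,.28],0),([.6365,.2256,.257],0),step=.015)
"
```

```text
tz [ 0.005 -0.009 -1.   ] j [ 36.5  18.3   7.4   0.6 -79.3  53. ]
at 41.35 [0.6338 0.2252 0.307 ] [179.5  -0.3  -0.4] [-0.1 -0.6  0.2] 0.0571
[{"travel":[0.0013,-0.0004,0.0135],"spin":-0.2},{"travel":[0.0013,-0.0003,0.0135],"spin":-0.2},{"travel":[-0.0001,-0.0001,0.0115],"spin":0.0},{"travel":[-0.0001,-0.0001,0.0115],"spin":0.0}]
```

Request:
{"fn": "send_rows", "kwargs": {
  "motion": [
    {"travel": [0.0013, 0, 0.0135], "spin": 0},
    {"travel": [0.0013, 0, 0.0135], "spin": 0},
    {"travel": [0, 0, 0.012], "spin": 0},
    {"travel": [0, 0, 0.009], "spin": 0},
    {"travel": [0, 0, 0], "spin": 0}
  ]
}}

```text
time_s: 41.77
tcp_pos: [0.6348, 0.2222, 0.2585]
eef_rot: [179.5, -0.3, -0.8]
contact_force: [0.3, -0.3, -1.4]
gripper_width: 0.0571
```

Request:
{"fn": "send_rows", "kwargs": {
  "motion": [
    {"travel": [0, 0, 0], "spin": 0},
    {"travel": [0, 0, 0], "spin": 0},
    {"travel": [0, 0, 0], "spin": 0},
    {"travel": [0, 0, 0], "spin": 0},
    {"travel": [0, 0, 0], "spin": 0}
  ],
  "gripper": -1,
  "squeeze": 12
}}

```text
time_s: 42.18
tcp_pos: [0.6345, 0.2228, 0.2624]
eef_rot: [179.7, -0.6, -0.8]
contact_force: [-0.5, 10.9, -3.9]
gripper_width: 0.0296
```

Request:
{"fn": "send_rows", "kwargs": {
  "motion": [
    {"travel": [0, 0, 0], "spin": 0},
    {"travel": [0, 0, 0], "spin": 0}
  ]
}}

```text
time_s: 42.35
tcp_pos: [0.6345, 0.2264, 0.2622]
eef_rot: [-180.0, -0.6, -0.8]
contact_force: [1.0, -6.2, -2.3]
gripper_width: 0.0228
```

Request:
{"fn": "send_rows", "kwargs": {
  "motion": [
    {"travel": [-0.012, 0.0006, 0], "spin": -7.1},
    {"travel": [-0.012, 0.0006, 0], "spin": -7.1},
    {"travel": [-0.012, 0.0006, 0], "spin": -7.1},
    {"travel": [-0.012, 0.0006, 0], "spin": -7.1}
  ]
}}

```text
time_s: 42.68
tcp_pos: [0.5897, 0.2154, 0.2621]
eef_rot: [179.5, -0.6, 28.0]
contact_force: [1.4, -1.2, -1.6]
gripper_width: 0.0233
```

```bash
cat > arc.py <<'E'
from plan import *
def arc(th1,n,z=None,piv=(.6344,.131),rad=.095,follow=True):
    s=r.get_state(); p=s['tcp_pos']; T=rotm(s['eef_rot']); a=np.degrees(np.arctan2(p[1]-piv[1],p[0]-piv[0]))
    print('t %.2f'%s['time_s'],p.round(4),'rot',s['eef_rot'].round(1),'ang %.1f arm %.1f rad %.4f'%(a,175.9-a,np.hypot(p[0]-piv[0],p[1]-piv[1])),'F',s['contact_force'].round(1),'w',round(s['gripper_width'],4))
    z=p[2] if z is None else z; out=[]; dth=(th1-a)/n; q=p.copy()
    for k in range(n):
        th=np.radians(a+dth*(k+1)); e=np.array([piv[0]+rad*np.cos(th),piv[1]+rad*np.sin(th),p[2]+(z-p[2])*(k+1)/n])
        t=T.T@(e-q); q=e; out.append('[%.4f,%.4f,%.4f],%.1f'%(*t,-dth if follow else 0)); T=T@rotm([0,0,-dth if follow else 0])
    print('\n'.join(out))
E
python3 -c "
from arc import *
arc(175.9,9)"
```

```text
t 42.68 [0.5897 0.2154 0.2621] rot [179.5  -0.6  28. ] ang 117.9 arm 58.0 rad 0.0955 F [ 1.4 -1.2 -1.6] w 0.0233
[-0.0107,0.0011,-0.0001],-6.4
[-0.0107,0.0006,-0.0001],-6.4
[-0.0107,0.0006,-0.0001],-6.4
[-0.0107,0.0006,-0.0001],-6.4
[-0.0107,0.0006,-0.0001],-6.4
[-0.0107,0.0006,-0.0000],-6.4
[-0.0107,0.0006,-0.0000],-6.4
[-0.0107,0.0006,-0.0000],-6.4
[-0.0107,0.0006,0.0000],-6.4
```

Request:
{"fn": "send_rows", "kwargs": {
  "motion": [
    {"travel": [-0.0107, 0.001, 0], "spin": -6.4},
    {"travel": [-0.0107, 0.0006, 0], "spin": -6.4},
    {"travel": [-0.0107, 0.0006, 0], "spin": -6.4},
    {"travel": [-0.0107, 0.0006, 0], "spin": -6.4},
    {"travel": [-0.0107, 0.0006, 0], "spin": -6.4}
  ]
}}

```text
time_s: 43.1
tcp_pos: [0.5503, 0.1768, 0.2622]
eef_rot: [179.2, -0.3, 61.7]
contact_force: [3.2, -1.2, -3.0]
gripper_width: 0.0233
```

```bash
python3 -c "
from arc import *
arc(175.9,5)"
```

```text
t 43.10 [0.5503 0.1768 0.2622] rot [179.2  -0.3  61.7] ang 151.5 arm 24.4 rad 0.0957 F [ 3.2 -1.2 -3. ] w 0.0233
[-0.0081,0.0011,-0.0000],-4.9
[-0.0081,0.0003,-0.0000],-4.9
[-0.0081,0.0003,-0.0000],-4.9
[-0.0081,0.0003,-0.0000],-4.9
[-0.0081,0.0003,-0.0000],-4.9
```

Request:
{"fn": "send_rows", "kwargs": {
  "motion": [
    {"travel": [-0.0081, 0.001, 0], "spin": -4.9},
    {"travel": [-0.0081, 0.0003, 0], "spin": -4.9},
    {"travel": [-0.0081, 0.0003, 0], "spin": -4.9},
    {"travel": [-0.007, 0.0003, 0], "spin": -4.9},
    {"travel": [-0.004, 0.0003, 0], "spin": -3}
  ]
}}

```text
time_s: 43.52
tcp_pos: [0.5392, 0.1402, 0.2622]
eef_rot: [179.1, -0.0, 85.6]
contact_force: [0.1, -1.4, -2.3]
gripper_width: 0.0235
```

Request:
{"fn": "send_rows", "kwargs": {
  "motion": [
    {"travel": [-0.002, 0, 0], "spin": 0},
    {"travel": [0, 0, 0], "spin": 0}
  ]
}}

```text
time_s: 43.68
tcp_pos: [0.5389, 0.1373, 0.2621]
eef_rot: [179.1, -0.1, 85.6]
contact_force: [1.4, 0.3, -4.0]
gripper_width: 0.0234
```

```bash
python3 -c "
from arc import *
arc(175.9,1)"
```

```text
t 43.68 [0.5389 0.1373 0.2621] rot [ 1.791e+02 -1.000e-01  8.560e+01] ang 176.2 arm -0.3 rad 0.0957 F [ 1.4  0.3 -4. ] w 0.0234
[0.0005,0.0007,0.0000],0.3
```

Request:
{"fn": "send_rows", "kwargs": {
  "motion": [
    {"travel": [-0.003, 0, 0], "spin": 0},
    {"travel": [-0.002, 0, 0], "spin": 0}
  ]
}}

```text
time_s: 43.85
tcp_pos: [0.5389, 0.1361, 0.2622]
eef_rot: [179.0, -0.5, 85.5]
contact_force: [-1.5, 9.7, -2.9]
gripper_width: 0.023
```

Request:
{"fn": "send_rows", "kwargs": {
  "motion": [
    {"travel": [0, 0, 0], "spin": 0}
  ]
}}

```text
time_s: 43.93
tcp_pos: [0.5388, 0.1369, 0.2622]
eef_rot: [179.0, -0.5, 85.4]
contact_force: [0.3, -0.2, -3.0]
gripper_width: 0.0233
```

Request:
{"fn": "send_rows", "kwargs": {
  "motion": [
    {"travel": [0, 0, 0.005], "spin": 0},
    {"travel": [0, 0, 0.005], "spin": 0},
    {"travel": [0, 0, 0.005], "spin": 0},
    {"travel": [0, 0, 0.005], "spin": 0}
  ]
}}

```text
time_s: 44.27
tcp_pos: [0.539, 0.1371, 0.2428]
eef_rot: [179.0, -0.5, 85.2]
contact_force: [-2.0, 1.0, 2.7]
gripper_width: 0.023
```

Request:
{"fn": "send_rows", "kwargs": {
  "motion": [
    {"travel": [0, 0, 0.002], "spin": 0},
    {"travel": [0, 0, 0], "spin": 0}
  ]
}}

```text
time_s: 44.43
tcp_pos: [0.539, 0.1371, 0.2395]
eef_rot: [179.0, -0.5, 85.2]
contact_force: [-2.2, 0.9, 2.0]
gripper_width: 0.0231
```

Request:
{"fn": "send_rows", "kwargs": {
  "motion": [
    {"travel": [0, 0, 0.002], "spin": 0},
    {"travel": [0, 0, 0], "spin": 0}
  ]
}}

```text
time_s: 44.6
tcp_pos: [0.539, 0.1371, 0.2372]
eef_rot: [179.0, -0.5, 85.2]
contact_force: [-1.9, 0.4, 2.1]
gripper_width: 0.0231
```

Request:
{"fn": "send_rows", "kwargs": {
  "motion": [
    {"travel": [0, 0, 0.002], "spin": 0},
    {"travel": [0, 0, 0], "spin": 0}
  ]
}}

```text
time_s: 44.77
tcp_pos: [0.539, 0.1371, 0.236]
eef_rot: [179.0, -0.5, 85.2]
contact_force: [-3.8, 1.0, 1.8]
gripper_width: 0.0233
```

Request:
{"fn": "send_rows", "kwargs": {
  "motion": [
    {"travel": [0, 0, 0.002], "spin": 0}
  ]
}}

```text
time_s: 44.85
tcp_pos: [0.5394, 0.1371, 0.2355]
eef_rot: [178.9, -0.5, 85.2]
contact_force: [-10.0, 1.0, 19.9]
gripper_width: 0.0232
```

Request:
{"fn": "send_rows", "kwargs": {
  "motion": [
    {"travel": [0, 0, 0.001], "spin": 0},
    {"travel": [0, 0, 0.001], "spin": 0}
  ]
}}

```text
time_s: 45.02
tcp_pos: [0.5391, 0.1371, 0.2357]
eef_rot: [178.8, -0.5, 85.3]
contact_force: [-4.8, 0.2, 7.6]
gripper_width: 0.0232
```

Request:
{"fn": "send_rows", "kwargs": {
  "motion": [
    {"travel": [0, 0, 0.0006], "spin": 0},
    {"travel": [0, 0, 0.0006], "spin": 0},
    {"travel": [0, 0, 0.0006], "spin": 0},
    {"travel": [0, 0, 0.0006], "spin": 0},
    {"travel": [0, 0, 0.0006], "spin": 0}
  ]
}}

```text
time_s: 45.43
tcp_pos: [0.5391, 0.1371, 0.2357]
eef_rot: [178.7, -0.6, 85.3]
contact_force: [-5.4, 0.8, 6.8]
gripper_width: 0.0229
```

Request:
{"fn": "send_rows", "kwargs": {
  "motion": [
    {"travel": [0, 0, 0.0006], "spin": 0},
    {"travel": [0, 0, 0.0006], "spin": 0},
    {"travel": [0, 0, 0.0006], "spin": 0},
    {"travel": [0, 0, 0.0006], "spin": 0},
    {"travel": [0, 0, 0.0006], "spin": 0}
  ]
}}

```text
time_s: 45.85
tcp_pos: [0.5391, 0.1371, 0.2357]
eef_rot: [178.5, -0.7, 85.3]
contact_force: [-4.9, 1.1, 7.2]
gripper_width: 0.0231
```

Request:
{"fn": "send_rows", "kwargs": {
  "motion": [
    {"travel": [0, 0, 0.0006], "spin": 0},
    {"travel": [0, 0, 0.0006], "spin": 0},
    {"travel": [0, 0, 0.0006], "spin": 0}
  ]
}}

```text
time_s: 46.1
tcp_pos: [0.5391, 0.1371, 0.2357]
eef_rot: [178.5, -0.7, 85.4]
contact_force: [-5.0, 1.8, 5.7]
gripper_width: 0.0235
```

Request:
{"fn": "send_rows", "kwargs": {
  "motion": [
    {"travel": [0, 0, -0.005], "spin": 0},
    {"travel": [0, 0, -0.006], "spin": 0},
    {"travel": [0, 0, -0.006], "spin": 0},
    {"travel": [0, 0, -0.006], "spin": 0},
    {"travel": [0, 0, 0], "spin": 0}
  ]
}}

```text
time_s: 46.52
tcp_pos: [0.539, 0.137, 0.2612]
eef_rot: [178.4, -0.8, 85.3]
contact_force: [-1.8, 0.5, 1.6]
gripper_width: 0.0229
```

```bash
python3 -c "
from arc import *
arc(90,12)"
```

```text
t 46.52 [0.539  0.137  0.2612] rot [178.4  -0.8  85.3] ang 176.4 arm -0.5 rad 0.0956 F [-1.8  0.5  1.6] w 0.0229
[0.0119,0.0011,0.0002],7.2
[0.0119,0.0005,0.0002],7.2
[0.0119,0.0005,0.0002],7.2
[0.0119,0.0005,0.0003],7.2
[0.0119,0.0005,0.0003],7.2
[0.0119,0.0005,0.0003],7.2
[0.0119,0.0005,0.0003],7.2
[0.0119,0.0005,0.0004],7.2
[0.0119,0.0005,0.0004],7.2
[0.0119,0.0005,0.0004],7.2
[0.0119,0.0005,0.0004],7.2
[0.0119,0.0005,0.0004],7.2
```

Held about 1.2 s at 6–7 N, then let up with the slide nearly risen. I'll raise the last bit and swing back.

Request:
{"fn": "send_rows", "kwargs": {
  "motion": [
    {"travel": [0, 0, -0.001], "spin": 0},
    {"travel": [0.0119, 0.001, 0], "spin": 7.1},
    {"travel": [0.0119, 0.0005, 0], "spin": 7.1},
    {"travel": [0.0119, 0.0005, 0], "spin": 7.1},
    {"travel": [0.0119, 0.0005, 0], "spin": 7.1}
  ]
}}

```text
time_s: 46.93
tcp_pos: [0.5526, 0.1806, 0.2619]
eef_rot: [179.0, -1.3, 56.6]
contact_force: [1.0, -0.8, -1.2]
gripper_width: 0.0231
```

```bash
python3 -c "
from arc import *
arc(88,9)"
```

```text
t 46.93 [0.5526 0.1806 0.2619] rot [179.   -1.3  56.6] ang 148.8 arm 27.1 rad 0.0957 F [ 1.  -0.8 -1.2] w 0.0231
[0.0112,0.0009,0.0003],6.8
[0.0112,0.0002,0.0003],6.8
[0.0112,0.0002,0.0003],6.8
[0.0112,0.0002,0.0003],6.8
[0.0112,0.0002,0.0003],6.8
[0.0112,0.0002,0.0003],6.8
[0.0112,0.0002,0.0003],6.8
[0.0112,0.0002,0.0003],6.8
[0.0112,0.0002,0.0003],6.8
```

Request:
{"fn": "send_rows", "kwargs": {
  "motion": [
    {"travel": [0.0112, 0.0009, 0], "spin": 6.8},
    {"travel": [0.0112, 0.0003, 0], "spin": 6.8},
    {"travel": [0.0112, 0.0003, 0], "spin": 6.8},
    {"travel": [0.0112, 0.0003, 0], "spin": 6.8},
    {"travel": [0.0112, 0.0003, 0], "spin": 6.8}
  ]
}}

```text
time_s: 47.35
tcp_pos: [0.5963, 0.2185, 0.2618]
eef_rot: [179.9, -1.5, 20.9]
contact_force: [0.1, -0.8, -0.5]
gripper_width: 0.0233
```

Request:
{"fn": "send_rows", "kwargs": {
  "motion": [
    {"travel": [0.0112, 0.0003, 0], "spin": 6.8},
    {"travel": [0.0112, 0.0003, 0], "spin": 6.8},
    {"travel": [0.008, 0.0003, 0], "spin": 6.8},
    {"travel": [0.004, 0, 0], "spin": 3},
    {"travel": [0, 0, 0], "spin": 0}
  ]
}}

```text
time_s: 47.77
tcp_pos: [0.6347, 0.2262, 0.261]
eef_rot: [-179.6, -1.6, -4.0]
contact_force: [0.5, 0.5, 2.5]
gripper_width: 0.0234
```

Request:
{"fn": "send_rows", "kwargs": {
  "motion": [
    {"travel": [0, 0, 0], "spin": 0},
    {"travel": [0, 0, 0], "spin": 0},
    {"travel": [0, 0, 0], "spin": 0},
    {"travel": [0, 0, 0], "spin": 0}
  ],
  "gripper": 0.3
}}

```text
time_s: 48.1
tcp_pos: [0.6341, 0.2256, 0.2597]
eef_rot: [-179.7, -1.5, -3.6]
contact_force: [0.2, -0.1, -0.1]
gripper_width: 0.0443
```

Request:
{"fn": "send_rows", "kwargs": {
  "motion": [
    {"travel": [0, 0, -0.015], "spin": 0},
    {"travel": [0, 0, -0.025], "spin": 0},
    {"travel": [0, 0, -0.015], "spin": 0},
    {"travel": [0, 0, 0], "spin": 0}
  ]
}}

```text
time_s: 48.43
tcp_pos: [0.6305, 0.2246, 0.3149]
eef_rot: [-179.9, -1.3, -3.4]
contact_force: [1.0, 0.1, 1.0]
gripper_width: 0.057
```

```bash
python3 -c "
from arc import *
arc(88,1); tilt(); im,d,c=look('top')
go(([.6,0,.30],-20),([.63,-.15,.16],-45))"
```

```text
t 48.43 [0.6305 0.2246 0.3149] rot [-179.9   -1.3   -3.4] ang 92.4 arm 83.5 rad 0.0937 F [1.  0.1 1. ] w 0.057
[0.0071,-0.0018,0.0002],4.4
tz [ 0.022  0.001 -1.   ] j [ 36.7  17.1   6.7   0.7 -78.6  49.8]
c (0.7098 -0.3370) z 0.0088 dia 35.0 [ 0.7087 -0.3373] 100 [ 29. 106. 161.]
c (0.6399 -0.2108) z 0.0122 dia 55.2 [ 0.6372 -0.2083] 240 [ 26.  93. 144.]
c (0.3606 -0.0232) z 0.0136 dia 49.8 [ 0.3607 -0.0231] 304 [130.  57.  25.]
c (0.3438 -0.1202) z 0.0133 dia 49.8 [ 0.3439 -0.1206] 316 [ 42. 107.  32.]
c (0.3092 -0.6545) z 0.0070 dia 74.1 [ 0.3047 -0.6554] 155 [ 30.  81. 129.]
c (0.2939 -0.2455) z 0.0133 dia 50.8 [ 0.2942 -0.2454] 330 [21. 42. 80.]
c (0.2712 -0.6680) z 0.0071 dia 37.2 [ 0.2684 -0.6706] 43 [ 27.  78. 126.]
at 48.48 [0.6302 0.2246 0.3137] [-179.9   -1.2   -3.4] [-0.2  0.4  0.1] 0.0571
[{"travel":[-0.0028,0.0377,0.0021],"spin":2.8},{"travel":[-0.0010,0.0378,0.0021],"spin":2.8},{"travel":[0.0008,0.0378,0.0021],"spin":2.8},{"travel":[0.0026,0.0377,0.0021],"spin":2.8},{"travel":[0.0044,0.0375,0.0021],"spin":2.8}]
[{"travel":[0.0062,0.0373,0.0021],"spin":2.8},{"travel":[0.0128,0.0220,0.0234],"spin":4.2},{"travel":[0.0144,0.0210,0.0234],"spin":4.2},{"travel":[0.0158,0.0199,0.0234],"spin":4.2},{"travel":[0.0172,0.0187,0.0234],"spin":4.2}]
[{"travel":[0.0186,0.0174,0.0234],"spin":4.2},{"travel":[0.0198,0.0160,0.0234],"spin":4.2}]
```

Request:
{"fn": "send_rows", "kwargs": {
  "motion": [
    {"travel": [-0.0028, 0.0377, 0.002], "spin": 2.8},
    {"travel": [-0.001, 0.0378, 0.002], "spin": 2.8},
    {"travel": [0.0008, 0.0378, 0.002], "spin": 2.8},
    {"travel": [0.0026, 0.0377, 0.002], "spin": 2.8},
    {"travel": [0.0044, 0.0375, 0.002], "spin": 2.8}
  ],
  "gripper": 0.3
}}

```text
time_s: 48.9
tcp_pos: [0.6022, 0.0384, 0.2969]
eef_rot: [-179.6, -0.9, -17.2]
contact_force: [0.2, -0.6, -0.4]
gripper_width: 0.057
```

Request:
{"fn": "send_rows", "kwargs": {
  "motion": [
    {"travel": [0.0062, 0.0373, 0.002], "spin": 2.8},
    {"travel": [0.0128, 0.022, 0.0234], "spin": 4.2},
    {"travel": [0.0144, 0.021, 0.0234], "spin": 4.2},
    {"travel": [0.0158, 0.02, 0.0234], "spin": 4.2},
    {"travel": [0.0172, 0.0187, 0.0234], "spin": 4.2}
  ]
}}

```text
time_s: 49.32
tcp_pos: [0.6133, -0.108, 0.2015]
eef_rot: [-178.9, -1.0, -37.6]
contact_force: [1.5, 0.8, 0.7]
gripper_width: 0.0563
```

Request:
{"fn": "send_rows", "kwargs": {
  "motion": [
    {"travel": [0.0186, 0.0174, 0.0234], "spin": 4.2},
    {"travel": [0.0198, 0.016, 0.0234], "spin": 4.2},
    {"travel": [0.0177, 0.0113, 0.02], "spin": 0},
    {"travel": [0.0177, 0.0113, 0.02], "spin": 0},
    {"travel": [0.0177, 0.0113, 0.015], "spin": 0}
  ]
}}

```text
time_s: 49.73
tcp_pos: [0.6305, -0.2258, 0.0889]
eef_rot: [-179.0, -0.5, -46.7]
contact_force: [0.6, 0.2, 0.1]
gripper_width: 0.0567
```

Request:
{"fn": "send_rows", "kwargs": {
  "motion": [
    {"travel": [0, 0, 0], "spin": 0},
    {"travel": [0, 0, 0], "spin": 0}
  ]
}}

```text
time_s: 49.9
tcp_pos: [0.6264, -0.2292, 0.0816]
eef_rot: [-179.3, -0.1, -47.0]
contact_force: [-0.6, 0.5, 0.8]
gripper_width: 0.0568
```

```bash
python3 -c "
from arc import *
tilt(); im,d,c=look('wrist',lim=(20,75))
go(([.644,-.212,.05],-45),([.644,-.212,.022],-45),step=.018)
d=settle(); stack('top',d,None,(.5098,.1395))
P=cloud('top',d); m=(d>0)&(np.hypot(P[...,0]-.63,P[...,1]-.227)<.03)&(P[...,2]>.25)&(P[...,2]<.29); print('knob',P[m].mean(0).round(4),m.sum())"
```

```text
tz [ 0.009  0.007 -1.   ] j [ -3.6  26.2 -10.5  -0.5 -52.7  47. ]
c (0.7078 -0.3327) z 0.0076 dia 24.6 [ 0.7062 -0.3314] 429 [ 11. 141. 203.]
c (0.6442 -0.2118) z 0.0114 dia 55.6 [ 0.6474 -0.2181] 3938 [ 18.  93. 132.]
c (0.6430 -0.2090) z 0.0175 dia 20.6 [ 0.6414 -0.2054] 409 [ 12.  72. 102.]
at 49.95 [ 0.626  -0.2289  0.0814] [-179.4   -0.   -46.9] [-0.1 -0.1 -1.5] 0.0567
[{"travel":[-0.0000,-0.0081,0.0106],"spin":-0.6},{"travel":[0.0001,-0.0081,0.0106],"spin":-0.6},{"travel":[0.0002,-0.0081,0.0106],"spin":-0.6},{"travel":[-0.0000,0.0002,0.0140],"spin":0.0},{"travel":[-0.0000,0.0002,0.0140],"spin":0.0}]
r (0.009, 0.0145) z med 0.1037 10/90 0.1013 0.1057 n 77
r (0.0145, 0.0185) z med 0.1014 10/90 0.0930 0.1046 n 80
r (0.0185, 0.0225) z med 0.0912 10/90 0.0810 0.0952 n 94
r (0.0225, 0.0265) z med 0.0803 10/90 0.0666 0.0821 n 106
r (0.0265, 0.031) z med 0.0646 10/90 0.0504 0.0686 n 135
knob [0.6301 0.2246 0.2703] 157
```

Request:
{"fn": "send_rows", "kwargs": {
  "motion": [
    {"travel": [0, -0.0085, 0.003], "spin": -0.6},
    {"travel": [0, -0.0085, 0.003], "spin": -0.6},
    {"travel": [0, -0.0075, 0.002], "spin": -0.6},
    {"travel": [0, 0, 0], "spin": 0},
    {"travel": [0, 0, 0], "spin": 0}
  ]
}}

```text
time_s: 50.42
tcp_pos: [0.6487, -0.2058, 0.0781]
eef_rot: [-179.1, -0.4, -44.6]
contact_force: [0.5, -0.5, -0.1]
gripper_width: 0.0572
```

Request:
{"fn": "send_rows", "kwargs": {
  "motion": [
    {"travel": [0, 0, 0.014], "spin": 0},
    {"travel": [0, 0, 0.014], "spin": 0},
    {"travel": [0, 0, 0.012], "spin": 0},
    {"travel": [0, 0, 0.006], "spin": 0},
    {"travel": [0, 0, 0], "spin": 0}
  ]
}}

```text
time_s: 50.83
tcp_pos: [0.6522, -0.2031, 0.0331]
eef_rot: [-178.9, -0.7, -44.4]
contact_force: [-0.8, -0.9, -0.1]
gripper_width: 0.0572
```

Request:
{"fn": "send_rows", "kwargs": {
  "motion": [
    {"travel": [0, 0, 0], "spin": 0}
  ]
}}

```text
time_s: 50.92
tcp_pos: [0.6521, -0.2031, 0.033]
eef_rot: [-178.9, -0.6, -44.4]
contact_force: [-0.0, -0.0, 0.1]
gripper_width: 0.0571
```

```bash
cat > cup.py <<'E'
from arc import *
def cup(dz):
    s=r.get_state(); c=r.get_calibration('wrist'); im,d=r.capture('wrist'); t=s['tcp_pos']; T=rotm(s['eef_rot']); Q=(cloud('wrist',d,c)-t)@T
    b,rr=im[...,0].astype(int),im[...,2].astype(int); g=(d>0)&(rr>1.7*b)
    for l,z,R in (('rim',-dz-.046,.018),('pan',-dz-.013,.032)):
        m=g&(abs(Q[...,2]-z)<.004)&(np.hypot(Q[...,0],Q[...,1])<R); q=Q[m]
        if len(q)>20:
            (x,y),R0=cv2.minEnclosingCircle(q[:,:2].astype(np.float32)); print(l,len(q),'c %.4f %.4f dia %.1f'%(x,y,2000*R0),'x %.4f %.4f y %.4f %.4f z %.4f'%(q[:,0].min(),q[:,0].max(),q[:,1].min(),q[:,1].max(),np.median(q[:,2])))
    cv2.imwrite('pics/cup.png',im)
E
python3 -c "
from cup import *
tilt(); go(([.644,-.212,.022],-45),step=.02)"
```

```text
tz [ 0.022  0.006 -1.   ] j [ -1.2  30.1 -11.3  -0.5 -47.3  47.2]
at 50.92 [ 0.6521 -0.2031  0.033 ] [-178.9   -0.6  -44.4] [-0.  -0.   0.1] 0.0571
[{"travel":[0.0003,0.0123,0.0107],"spin":0.6}]
```

Request:
{"fn": "send_rows", "kwargs": {
  "motion": [
    {"travel": [0.0003, 0.0065, 0.002], "spin": 0.3},
    {"travel": [0, 0.006, 0.005], "spin": 0.3},
    {"travel": [0, 0, 0.003], "spin": 0},
    {"travel": [0, 0, 0], "spin": 0},
    {"travel": [0, 0, 0], "spin": 0}
  ]
}}

```text
time_s: 51.33
tcp_pos: [0.6435, -0.2139, 0.0236]
eef_rot: [-178.8, -0.7, -45.1]
contact_force: [0.5, 0.6, 0.7]
gripper_width: 0.0572
```

Request:
{"fn": "send_rows", "kwargs": {
  "motion": [
    {"travel": [0, 0, 0], "spin": 0},
    {"travel": [0, 0, 0], "spin": 0},
    {"travel": [0, 0, 0], "spin": 0},
    {"travel": [0, 0, 0], "spin": 0},
    {"travel": [0, 0, 0], "spin": 0}
  ],
  "gripper": -1,
  "squeeze": 20
}}

```text
time_s: 51.75
tcp_pos: [0.6442, -0.214, 0.0245]
eef_rot: [-178.7, -0.8, -45.1]
contact_force: [0.5, 2.0, 1.4]
gripper_width: 0.029
```

Request:
{"fn": "send_rows", "kwargs": {
  "motion": [
    {"travel": [0, 0, 0], "spin": 0},
    {"travel": [0, 0, 0], "spin": 0},
    {"travel": [0, 0, 0], "spin": 0},
    {"travel": [0, 0, 0], "spin": 0}
  ]
}}

```text
time_s: 52.08
tcp_pos: [0.6443, -0.2139, 0.0246]
eef_rot: [-178.8, -0.8, -45.0]
contact_force: [-0.4, -0.3, 0.1]
gripper_width: 0.0257
```

Request:
{"fn": "send_rows", "kwargs": {
  "motion": [
    {"travel": [0, 0, -0.02], "spin": 0},
    {"travel": [0, 0, -0.03], "spin": 0},
    {"travel": [0, 0, -0.033], "spin": 0},
    {"travel": [0, 0, -0.033], "spin": 0},
    {"travel": [0, 0, -0.033], "spin": 0}
  ]
}}

```text
time_s: 52.5
tcp_pos: [0.634, -0.2134, 0.167]
eef_rot: [-179.5, 0.2, -45.1]
contact_force: [0.3, 0.2, -0.8]
gripper_width: 0.0259
```

Request:
{"fn": "send_rows", "kwargs": {
  "motion": [
    {"travel": [0, 0, 0], "spin": 0},
    {"travel": [0, 0, 0], "spin": 0}
  ]
}}

```text
time_s: 52.67
tcp_pos: [0.6375, -0.2142, 0.1759]
eef_rot: [-179.1, -0.4, -45.1]
contact_force: [-1.0, -0.3, -2.2]
gripper_width: 0.026
```

Request:
{"fn": "send_rows", "kwargs": {
  "motion": [
    {"travel": [-0.0365, -0.0182, 0], "spin": 0},
    {"travel": [-0.0365, -0.0182, 0], "spin": 0},
    {"travel": [-0.0365, -0.0182, 0], "spin": 0},
    {"travel": [-0.0365, -0.0182, 0], "spin": 0},
    {"travel": [-0.0365, -0.0182, 0], "spin": 0}
  ]
}}

```text
time_s: 53.08
tcp_pos: [0.572, -0.0224, 0.1721]
eef_rot: [-179.2, -0.4, -45.8]
contact_force: [0.3, 0.8, -0.6]
gripper_width: 0.0258
```

Request:
{"fn": "send_rows", "kwargs": {
  "motion": [
    {"travel": [-0.0365, -0.0182, 0], "spin": 0},
    {"travel": [-0.0365, -0.0182, 0], "spin": 0},
    {"travel": [-0.0365, -0.0182, 0], "spin": 0},
    {"travel": [-0.03, -0.0156, 0], "spin": 0},
    {"travel": [0, 0, 0], "spin": 0}
  ]
}}

```text
time_s: 53.5
tcp_pos: [0.5182, 0.1347, 0.1683]
eef_rot: [-179.4, -0.2, -45.6]
contact_force: [0.6, -0.5, -1.5]
gripper_width: 0.0257
```

Request:
{"fn": "send_rows", "kwargs": {
  "motion": [
    {"travel": [0, 0, 0], "spin": 0}
  ]
}}

```text
time_s: 53.58
tcp_pos: [0.5171, 0.1362, 0.1675]
eef_rot: [-179.5, -0.2, -45.4]
contact_force: [-0.4, -0.9, -1.2]
gripper_width: 0.0259
```

```bash
python3 -c "
from cup import *
tilt(); go(([.5143,.1395,.15],-45),step=.03); cup(-.023)"
```

```text
tz [ 0.009  0.005 -1.   ] j [ 35.8   9.8 -22.3   0.1 -57.3   8.7]
at 53.58 [0.5171 0.1362 0.1675] [-179.5   -0.2  -45.4] [-0.4 -0.9 -1.2] 0.0259
[{"travel":[-0.0044,-0.0001,0.0175],"spin":-0.4}]
rim 557 c 0.0034 -0.0003 dia 26.5 x 0.0005 0.0127 y -0.0133 0.0128 z -0.0202
pan 3658 c 0.0057 0.0001 dia 53.0 x -0.0127 0.0258 y -0.0263 0.0265 z 0.0130
```

Request:
{"fn": "send_rows", "kwargs": {
  "motion": [
    {"travel": [-0.0036, 0, 0.009], "spin": 0},
    {"travel": [0, 0, 0.006], "spin": 0},
    {"travel": [0, 0, 0], "spin": 0},
    {"travel": [0, 0, 0], "spin": 0}
  ]
}}

```text
time_s: 53.97
tcp_pos: [0.5146, 0.1358, 0.1491]
eef_rot: [-179.6, -0.1, -45.7]
contact_force: [0.2, 0.0, -1.4]
gripper_width: 0.0255
```

```bash
python3 -c "
from cup import *
tilt(); go(([.515,.1388,.145],-45),step=.03); go(([.515,.1388,.129],-45),step=.03)"
```

```text
tz [ 0.006  0.003 -1.   ] j [ 36.   10.7 -23.9   0.1 -55.    8.3]
at 53.97 [0.5146 0.1358 0.1491] [-1.796e+02 -1.000e-01 -4.570e+01] [ 0.2  0.  -1.4] 0.0255
[{"travel":[-0.0018,-0.0024,0.0041],"spin":-0.7}]
at 53.97 [0.5146 0.1358 0.1491] [-1.796e+02 -1.000e-01 -4.570e+01] [ 0.2  0.  -1.4] 0.0255
[{"travel":[-0.0019,-0.0023,0.0201],"spin":-0.7}]
```

Request:
{"fn": "send_rows", "kwargs": {
  "motion": [
    {"travel": [-0.0027, -0.0022, 0.002], "spin": 0},
    {"travel": [0, 0, 0], "spin": 0},
    {"travel": [0, 0, 0], "spin": 0}
  ]
}}

```text
time_s: 54.22
tcp_pos: [0.5146, 0.1376, 0.1462]
eef_rot: [-179.7, -0.1, -45.8]
contact_force: [-0.0, 1.4, -0.4]
gripper_width: 0.0253
```

Request:
{"fn": "send_rows", "kwargs": {
  "motion": [
    {"travel": [-0.0003, -0.0002, 0.005], "spin": 0},
    {"travel": [-0.0003, -0.0002, 0.005], "spin": 0},
    {"travel": [-0.0003, 0, 0.005], "spin": 0}
  ]
}}

```text
time_s: 54.47
tcp_pos: [0.5155, 0.1387, 0.1315]
eef_rot: [-179.5, -0.2, -45.9]
contact_force: [0.4, 0.0, -1.2]
gripper_width: 0.0256
```

Request:
{"fn": "send_rows", "kwargs": {
  "motion": [
    {"travel": [0, 0, 0.003], "spin": 0},
    {"travel": [0, 0, 0.002], "spin": 0},
    {"travel": [0, 0, 0.001], "spin": 0},
    {"travel": [0, 0, 0], "spin": 0}
  ]
}}

```text
time_s: 54.8
tcp_pos: [0.5166, 0.1386, 0.1288]
eef_rot: [-179.5, -0.3, -45.7]
contact_force: [0.1, 0.5, -1.3]
gripper_width: 0.0259
```

Request:
{"fn": "send_rows", "kwargs": {
  "motion": [
    {"travel": [0, 0, 0], "spin": 0},
    {"travel": [0, 0, 0], "spin": 0},
    {"travel": [0, 0, 0], "spin": 0},
    {"travel": [0, 0, 0], "spin": 0}
  ],
  "gripper": 0.3
}}

```text
time_s: 55.13
tcp_pos: [0.5168, 0.1389, 0.1285]
eef_rot: [-179.4, -0.4, -45.7]
contact_force: [0.3, 1.2, 0.1]
gripper_width: 0.0469
```

Request:
{"fn": "send_rows", "kwargs": {
  "motion": [
    {"travel": [0, 0, -0.015], "spin": 0},
    {"travel": [0, 0, -0.03], "spin": 0},
    {"travel": [0, 0, -0.03], "spin": 0},
    {"travel": [0, 0, -0.025], "spin": 0},
    {"travel": [0, 0, 0], "spin": 0}
  ]
}}

```text
time_s: 55.55
tcp_pos: [0.5145, 0.1376, 0.2291]
eef_rot: [-179.8, -0.3, -45.7]
contact_force: [1.7, 1.2, 1.2]
gripper_width: 0.0571
```

Request:
{"fn": "send_rows", "kwargs": {
  "motion": [
    {"travel": [0.027, 0.027, 0], "spin": 0},
    {"travel": [0.028, 0.028, 0], "spin": 0},
    {"travel": [0.028, 0.028, 0], "spin": 0},
    {"travel": [0.028, 0.028, 0], "spin": 0},
    {"travel": [0.02, 0.02, 0], "spin": 0}
  ]
}}

```text
time_s: 55.97
tcp_pos: [0.5146, -0.0474, 0.2307]
eef_rot: [-179.5, -0.4, -45.1]
contact_force: [0.9, -0.2, 0.1]
gripper_width: 0.0567
```

Request:
{"fn": "send_rows", "kwargs": {
  "motion": [
    {"travel": [0.01, 0.01, 0], "spin": 0},
    {"travel": [0, 0, 0], "spin": 0},
    {"travel": [0, 0, 0], "spin": 0}
  ]
}}

```text
time_s: 56.22
tcp_pos: [0.5136, -0.0677, 0.2299]
eef_rot: [-179.5, -0.4, -45.5]
contact_force: [-0.2, 1.1, 0.1]
gripper_width: 0.0572
```

```bash
python3 -c "
from cup import *
go(); c=r.get_calibration('top'); im,d=r.capture('top'); P=cloud('top',d,c); cv2.imwrite('pics/end.png',im)
rr=np.hypot(P[...,0]-.5098,P[...,1]-.1395)
a=P[(d>0)&(rr>.017)&(rr<.026)][:,2]; b=P[(d>0)&(rr<.016)][:,2]
pan=np.median(a); rim=np.percentile(b,90); print('pan',pan,np.percentile(a,[10,90]),len(a),'rim',rim,len(b))
m=(d>0)&(np.hypot(P[...,0]-.63,P[...,1]-.227)<.03)&(P[...,2]>.25)&(P[...,2]<.29); print('knob',P[m].mean(0).round(4),m.sum())
ok=.112<pan<.122 and .144<rim<.155 and m.sum()>80
print('ok',ok)
if ok: print(r.close_job())
"
```

```text
at 56.22 [ 0.5136 -0.0677  0.2299] [-179.5   -0.4  -45.5] [-0.2  1.1  0.1] 0.0572
pan 0.6402965465779719 [0.63287155 0.64466748] 222 rim 0.6357117730307471 33
knob [0.6302 0.2245 0.27  ] 159
ok False
```

Request:
{"fn": "send_rows", "kwargs": {
  "motion": [
    {"travel": [0.027, 0.027, 0], "spin": 0},
    {"travel": [0.028, 0.028, 0], "spin": 0},
    {"travel": [0.028, 0.028, 0], "spin": 0},
    {"travel": [0.028, 0.028, 0], "spin": 0},
    {"travel": [0.02, 0.02, 0], "spin": 0}
  ]
}}

```text
time_s: 56.68
tcp_pos: [0.5167, -0.2481, 0.2296]
eef_rot: [-179.4, -0.5, -44.4]
contact_force: [1.2, 0.7, 0.0]
gripper_width: 0.0574
```

Request:
{"fn": "send_rows", "kwargs": {
  "motion": [
    {"travel": [0.01, 0.01, 0], "spin": 0},
    {"travel": [0, 0, 0], "spin": 0},
    {"travel": [0, 0, 0], "spin": 0}
  ]
}}

```text
time_s: 56.93
tcp_pos: [0.5178, -0.2651, 0.2279]
eef_rot: [-179.5, -0.4, -44.5]
contact_force: [1.0, 0.2, 0.6]
gripper_width: 0.0574
```

```bash
python3 -c "
from cup import *
go(); ok=False
for n,x0 in (('top',(.5098,.1395)),('scene',(.514,.142))):
    c=r.get_calibration(n); im,d=r.capture(n); P=cloud(n,d,c)
    rr=np.hypot(P[...,0]-x0[0],P[...,1]-x0[1])
    a=P[(d>0)&(rr>.017)&(rr<.026)&(P[...,2]>.09)][:,2]; b=P[(d>0)&(rr<.02)][:,2]
    pan=np.median(a) if len(a) else 0; rim=np.percentile(b,95) if len(b) else 0; print(n,'pan',pan,len(a),'rim',rim,len(b))
    ok|=bool(.111<pan<.123 and .142<rim<.157)
print('ok',ok)
if ok: print(r.close_job())
"
```

```text
at 56.93 [ 0.5178 -0.2651  0.2279] [-179.5   -0.4  -44.5] [1.  0.2 0.6] 0.0574
top pan 0.1161875782357038 221 rim 0.14994835228299833 260
scene pan 0.11669835815596397 91 rim 0.1497360668765128 318
ok True
the job is handed in; nothing more can be done
None
```

I built up the stem and handed the job in at about 57 s of robot time. All five collars went over the rod widest first, the gauge foot was pressed onto the top collar, and the cup went on last.

**Final checks**
- **Collars:** the top collar measured 103.7 mm above the table against 104 mm nominal. The steps below it also matched.
- **Gauge:** the foot rested on the top collar for about 1.2 s at 6–7 N, with one brief peak near 20 N on contact. Its travel read about 26.5 mm against 26 mm nominal. I let the foot rise and swung the arm back to about 85°.
- **Cup:** both cameras agree that it is seated. The pan top reads 116–117 mm (117 nominal) and the rim 150 mm (150 nominal).
- **Left alone:** I did not touch the twin, the bystanders or the coloured look-alikes. The last picture I looked at of the twin was taken just before the gauge step.

**What went wrong along the way**
- **Missed grips:** the first grip on collar2 and on collar3 closed above the ring. I gripped each again at its measured place.
- **Seating forces:** collar4 and collar5 touched down with brief peaks of 32 N and 27 N at the wrist.
- **Blocked view:** my first check of the seated cup failed because the arm was in the way of the top camera. I moved the arm clear and the repeat passed.

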